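Rack the plug gauges, shut the keeper bar and lock it

TASK

Put the inspection gauges away: swing the rack's yellow keeper bar fully open, then stand every plug gauge that lies on the bench in a free pocket of the green rack, one to a pocket, GO end down and red NO-GO end up, fully home on the pocket floor, leaving any gauge that is already in the rack where it is. Then swing the keeper bar back over the gauges until it snaps past the brass plunger and sits against its stop, and press the red lock lever down until it clicks and stays down. Do not disturb the other things on the bench.

Things in the scene. Friction and masses are not known exactly. Their poses are not given: they have to be found in the camera images.
- rack: gauge rack, fixed: steel base 110 x 440 x 10 mm high, on it a green block 60 x 300 mm, top 70 mm above the bench, with a row of six square pockets along y, 50 mm apart. Origin on the bench under the middle of the row; y along the row, -x the robot's side. The bar's hinge post (18 mm diameter, 131 mm high) stands at y = -177 mm
- catch (a point): the catch, where the shut bar's tip rests: top of the catch post (44 x 22 mm, 128 mm high, at y = +179 mm of the rack). On its robot side a lug 144 mm high stops the bar; on its far side a sprung brass ball plunger stands 3 mm higher than the bar's underside
- pocket0 (a point): centre of the mouth of pocket 0, the one next to the hinge post (y = -125 mm along the rack); pockets 1 to 4 follow every 50 mm towards pocket 5. Each is 26 x 26 mm square and 60 mm deep, mouth 70 mm and floor 10 mm above the bench; a seated gauge stands 56 mm out of it, top at 126 mm
- pocket5 (a point): centre of the mouth of pocket 5, the one next to the catch (y = +125 mm along the rack)
- keeper (a joint): angle of the yellow keeper bar about its upright hinge post: 0 = shut, along the rack's +y over the pockets; grows as it swings level away from the robot, 1.40 at its open stop. It stays where left. Below 0.09 rad it rides over the plunger (some 5 to 10 N at the knob); below 0.02 the plunger snaps it home on the stop and holds it
- keeper_tip (a point): tip of the yellow bar, on its top face, 368 mm from the hinge axis. The bar is 16 mm wide and 10 mm thick, underside 131 mm and top 141 mm above the bench
- lock_lever (a joint): angle of the red lock lever: 0 = sprung up, grows as its free end is pressed down, 0.70 = level, at its stop. It pivots level (along the rack's x) at y = +217 mm, 152 mm above the bench, and points back over the bar's tip. A ball in the bracket's cheek first resists (some 5 N at the pad), near level it snaps over the lever and holds it. Down, its hook bars the bar's way
- lever_pad (a point): middle of the top of the round red pad (20 mm diameter) on the lock lever's free end, 75 mm from its pivot; 206 mm above the bench with the lever up, 159 mm with it down
- keeper_knob (a point): centre of the top of the upright black knob on the bar, 17 mm diameter, 34 mm high (141 to 175 mm above the bench), 205 mm from the hinge axis
- keeper_hinge (a point): point on the keeper's hinge axis, at the bar's top face, 141 mm above the bench
- gauge_a: plug gauge, 116 mm long, 100 g: aluminium hex handle (16 mm across flats, 18.5 over corners) from 30 to 94 mm; steel GO end, 13 mm diameter, 0 to 30 mm, dark tapered nut next to the handle; red-marked NO-GO end, 13 mm diameter, 94 to 116 mm. Origin: centre of the GO face; z towards the red end. If present, lies on the bench (axis 8 mm up), red end roughly towards the robot, to be put away
- gauge_b: plug gauge, 116 mm long, 100 g: aluminium hex handle (16 mm across flats, 18.5 over corners) from 30 to 94 mm; steel GO end, 13 mm diameter, 0 to 30 mm, dark tapered nut next to the handle; red-marked NO-GO end, 13 mm diameter, 94 to 116 mm. Origin: centre of the GO face; z towards the red end. If present, lies on the bench (axis 8 mm up), red end roughly towards the robot, to be put away
- gauge_c: plug gauge, 116 mm long, 100 g: aluminium hex handle (16 mm across flats, 18.5 over corners) from 30 to 94 mm; steel GO end, 13 mm diameter, 0 to 30 mm, dark tapered nut next to the handle; red-marked NO-GO end, 13 mm diameter, 94 to 116 mm. Origin: centre of the GO face; z towards the red end. If present, lies on the bench (axis 8 mm up), red end roughly towards the robot, to be put away
- gauge_d: plug gauge, 116 mm long, 100 g: aluminium hex handle (16 mm across flats, 18.5 over corners) from 30 to 94 mm; steel GO end, 13 mm diameter, 0 to 30 mm, dark tapered nut next to the handle; red-marked NO-GO end, 13 mm diameter, 94 to 116 mm. Origin: centre of the GO face; z towards the red end. If present, lies on the bench (axis 8 mm up), red end roughly towards the robot, to be put away
- gauge_e: plug gauge, 116 mm long, 100 g: aluminium hex handle (16 mm across flats, 18.5 over corners) from 30 to 94 mm; steel GO end, 13 mm diameter, 0 to 30 mm, dark tapered nut next to the handle; red-marked NO-GO end, 13 mm diameter, 94 to 116 mm. Origin: centre of the GO face; z towards the red end. If present, lies on the bench (axis 8 mm up), red end roughly towards the robot, to be put away
- stored_0: plug gauge, 116 mm long, 100 g: aluminium hex handle (16 mm across flats, 18.5 over corners) from 30 to 94 mm; steel GO end, 13 mm diameter, 0 to 30 mm, dark tapered nut next to the handle; red-marked NO-GO end, 13 mm diameter, 94 to 116 mm. Origin: centre of the GO face; z towards the red end. If present, it already stands in pocket 0
- stored_3: plug gauge, 116 mm long, 100 g: aluminium hex handle (16 mm across flats, 18.5 over corners) from 30 to 94 mm; steel GO end, 13 mm diameter, 0 to 30 mm, dark tapered nut next to the handle; red-marked NO-GO end, 13 mm diameter, 94 to 116 mm. Origin: centre of the GO face; z towards the red end. If present, it already stands in pocket 3
- stored_5: plug gauge, 116 mm long, 100 g: aluminium hex handle (16 mm across flats, 18.5 over corners) from 30 to 94 mm; steel GO end, 13 mm diameter, 0 to 30 mm, dark tapered nut next to the handle; red-marked NO-GO end, 13 mm diameter, 94 to 116 mm. Origin: centre of the GO face; z towards the red end. If present, it already stands in pocket 5
- ring_gauge: steel ring gauge lying flat, 54 mm across, 28 mm bore, 16 mm high; bystander. Origin at the centre of its underside
- vee_block: dark steel vee block 50 x 45 x 34 mm high; bystander. Origin at the centre of its underside
- micrometer: micrometer with blue C-frame lying flat, about 150 mm long, 16 mm high; bystander. Origin at the centre of its underside
- bush_0: flanged brass bush standing on its 38 mm flange, 26 mm high; bystander. Origin at the centre of its underside
- bush_1: second flanged brass bush, the same; bystander. Origin at the centre of its underside
- rule: steel rule lying flat, 150 x 26 x 4 mm; bystander. Origin at the centre of its underside
Things that resemble listed ones, but are neither listed nor needed, are in the scene too. What is shaped like the gauge_a but brown is not meant.

How it is judged:
By the outcome, as a careful person would: the job done as asked, in the order asked, and still so for the second after the job is handed in, with the robot touching nothing.
Of gauge_a, gauge_b, gauge_c, gauge_d, gauge_e only 3 to 5 are there at a start; the rules pass over those that are not, and their reading is None.
Of stored_0, stored_3, stored_5 only 1 to 1 are there at a start; the rules pass over those that are not, and their reading is None.
At some moment in a run one of gauge_a, gauge_b, gauge_c, gauge_d, gauge_e may be knocked a few centimetres aside while the robot is not near it.
It also fails if it takes over 210 s, if anything falls off the work surface, if the arm or the gripper's body presses on something with over 40 N, if the wrist force passes 120 N, or if a joint passes its speed limit or range.

ROBOT

A 6-joint arm with a two-finger parallel gripper is mounted at the origin on the work surface. World frame = base frame: x ahead of the robot, y to its left, z up, the work surface at z = 0. Lengths are in m, angles in rad, forces in N, time in s.
With the tool pointing down it reaches from about 0.25 to 0.775 m from the base axis. Payload 4 kg.
Tool frame: the origin (TCP) lies midway between the tips of the shut fingers; the grasp point (between the pads) lies 19 mm behind it (robot.tcp_to_grasp is the distance from the TCP to the grasp point, in m); z points along the fingers, x is the direction in which the jaws open and shut, and the axes are right-handed (so a half turn about z gives the same grasp; the last joint's range is limited). The gripper opens to 94 mm and grips with 3 to 60 N. Pads are 16 mm wide; open, the fingers measure 119 mm over their backs; the gripper's body (75 mm by 177 mm) begins 78 mm behind the grasp point.
Start: joints at [1.148, 0.087, 1.371, -0, 1.684, -0.103], TCP at [0.173, 0.522, 0.206] pointing down, gripper open.
Joint ranges: [-3.1, 3.1], [-0.76, 2.03], [0.27, 2.55], [-1.08, 4.22], [0.17, 2.65], [-2.57, 2.57]. Speed limits (rad/s): [2.79, 2.79, 3.14, 3.14, 3.14, 3.14].

INTERFACE

Orientations are given as [roll, pitch, yaw] about the fixed x, y, z axes, in that order (R = Rz(yaw) Ry(pitch) Rx(roll)).
In Python, from bench import get_obs, vision, robot gives the robot as it stands.
- The arm moves only by the tool servo_tool, never from a script. Its argument "targets" is text: rows parted by semicolons, each of 7 numbers parted by spaces: the opening, from 0 (shut) to 1 (fully open), then the shift along the tool's x, y, z as a fraction of full scale, then the turn, a rotation vector about the tool's x, y, z as a fraction of full scale. A call has 1 to 12 rows; each row is the pose to reach, as a shift and turn from the pose commanded when the call began, along the tool's axes at that moment, turning the shorter way round; what a row does not reach only later rows make up. Full scale, the value 1, is 0.25 m for a shift and pi rad for a turn. A row lasts 1/12 s, in which the tool goes at most 41.7 mm and 7.16 degrees, less where a joint would pass 70% of its speed; a pose out of reach is approached as far as the arm can. A call with a number of a shift or a turn outside -1 to 1 is refused whole. A call with a gripper value outside its range is refused whole. The fingers move at their own pace and stop on an object; the grip force is fixed at half the most. Time passes only in rows, so rows that repeat a pose let the fingers close. It gives the time, the measured TCP pose, the force and the opening at its end, in the units of the state.
- get_obs(): the state, without advancing time (a new reading comes with each control period).
- vision.snapshot(name): name is "side" or "top" or "wrist"; returns a dict with "image" (480x640x3 uint8, red, green, blue), "mtx" (3x3 intrinsics, pixels), "k1" (the pictures are not rectified: a ray, as slopes to the right and down, at radius r is drawn at 1 + k1 r^2 times it, then the intrinsics apply), "world_from_camera" (4x4, takes a point from camera to world coordinates); the wrist camera has in their place "T_tool_cam" (4x4, takes a point from camera to tool coordinates, whose origin is the TCP and whose axes are the tool frame's). Camera axes: x right, y down, z forward; pixel columns grow to the right and rows downward; lengths in m; the calibration is good to about 2 mm. A picture is of the moment at which its call begins: read the wrist's pose just before it. There is no depth.
- robot.close_job(): hands the job in, once; it reports no verdict.
The state is a dict: "time": time; "joint_positions": joint angles; "qvel": joint speeds; "joint_torque": joint torques, N m; "tool_pos": TCP position; "ee_rot": TCP orientation; "wrist_force": force on the tool from outside, world axes, zero at the start; "wrist_torque": the same for the moment, N m; "width": finger opening in m.
Only numpy, scipy, OpenCV 4.12 (cv2) and the standard library are available. Lean on these libraries where they do the work, as an engineer would, in place of code of your own. Each camera call takes 0.05 s, during which the arm holds its last target.

## Working session

There is one attempt and no reset: what is moved stays moved. The work goes in short steps, Python scripts to look and compute and a tool call to move; the robot and the scene stay as the last step left them, time stands still between calls to the robot, and variables do not carry over. Pictures are saved under pics/ and viewed, and the job is handed in when it is done.

Besides the shell and the picture viewer there is one more tool, called after "Emit:" as name(argument=value, ...) on one line, values as JSON. servo_tool: Moves the arm, as the interface text tells. Its arguments: {"type":"object","properties":{"targets":{"type":"string"}},"required":["targets"]}

```bash
ls; mkdir -p pics
python3 - <<'E'
from bench import get_obs, vision, robot
import cv2
o=get_obs();print(o)
for n in ["side","top","wrist"]:
    s=vision.snapshot(n);cv2.imwrite(f"pics/{n}0.png",s["image"][:,:,::-1]);print(n,s["mtx"],s["k1"],s.get("world_from_camera",s.get("T_tool_cam")))
E
```

```text
pics
{'time': 0.0, 'joint_positions': array([ 1.14788452e+00,  8.79539444e-02,  1.37223001e+00, -2.74561368e-05,
        1.68359604e+00, -1.03060873e-01]), 'qvel': array([-0.00037724, -0.00015898,  0.00030868, -0.00018109,  0.00105051,
       -0.0001342 ]), 'joint_torque': array([ 3.32777136e-04, -3.40182173e+01, -3.02432871e+01,  7.15572434e-02,
        3.29791463e-02, -1.77074157e-04]), 'tool_pos': array([0.17270282, 0.52160974, 0.20431706]), 'ee_rot': array([-3.14139477e+00,  2.17854183e-03,  1.25094255e+00]), 'wrist_force': array([-0.09678434, -0.15757463,  1.21897179]), 'wrist_torque': array([-0.04164567,  0.01264492,  0.00478268]), 'width': 0.09420271733464501}
side [[557.97220383   0.         312.75539258]
 [  0.         557.97220383 240.19535823]
 [  0.           0.           1.        ]] -0.10907885617804948 [[ 0.88283555 -0.25394541  0.39511153  0.02828546]
 [-0.46966732 -0.47061103  0.74695239 -0.9671631 ]
 [-0.00374129 -0.84500709 -0.53474201  0.84685239]
 [ 0.          0.          0.          1.        ]]
top [[528.29603908   0.         322.90373383]
 [  0.         528.29603908 236.42233861]
 [  0.           0.           1.        ]] -0.08780678904923697 [[ 1.25994702e-02 -9.96002797e-01  8.84289643e-02  4.23311953e-01]
 [-9.99920012e-01 -1.24523177e-02  2.21555377e-03  1.42909863e-02]
 [-1.10555219e-03 -8.84498059e-02 -9.96080022e-01  1.46010473e+00]
 [ 0.00000000e+00  0.00000000e+00  0.00000000e+00  1.00000000e+00]]
wrist [[415.63583631   0.         325.23627608]
 [  0.         415.63583631 240.67554751]
 [  0.           0.           1.        ]] -0.007118194067838066 [[ 9.99999067e-01  3.35919524e-04  1.32392266e-03 -1.13257320e-04]
 [-6.97203545e-04  9.59036311e-01  2.83282313e-01 -8.18601890e-02]
 [-1.17452984e-03 -2.83282972e-01  9.59035650e-01 -1.79101035e-01]
 [ 0.00000000e+00  0.00000000e+00  0.00000000e+00  1.00000000e+00]]
```

View pics/top0.png

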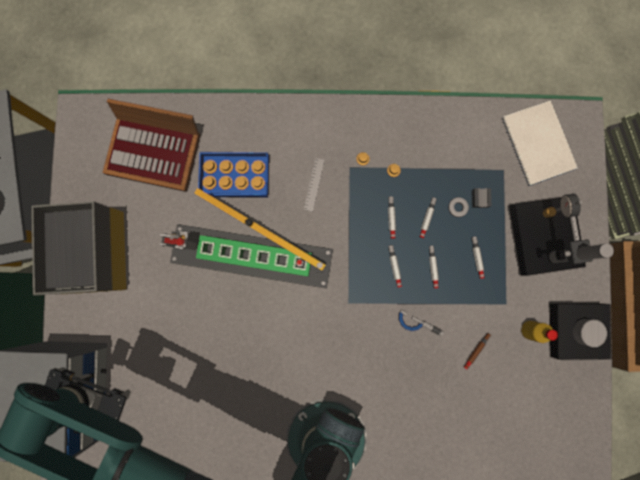

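View pics/side0.png

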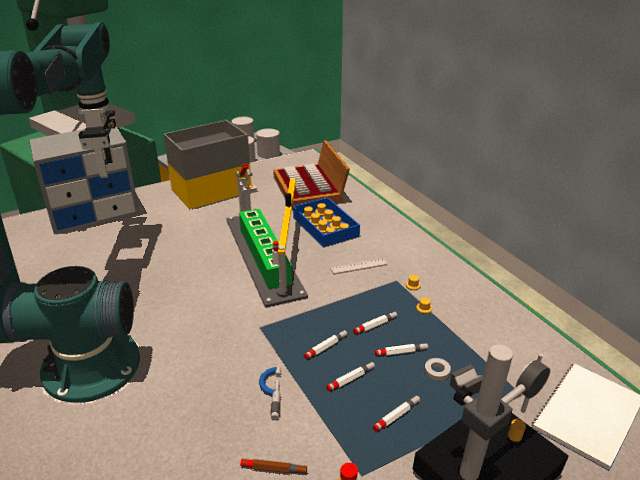

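View pics/wrist0.png

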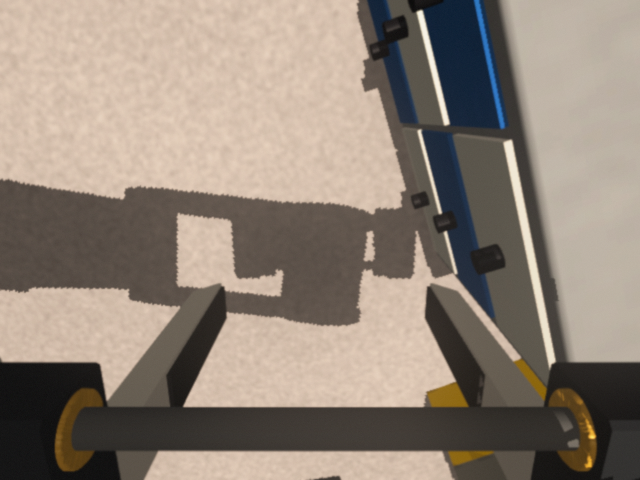

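```bash
cat > h.py <<'E'
import numpy as np, cv2
from bench import get_obs, vision, robot
from scipy.spatial.transform import Rotation as Ro
def cam(s):
    if "world_from_camera" in s: return np.array(s["world_from_camera"])
    o=s["obs"]; T=np.eye(4); T[:3,:3]=Ro.from_euler("xyz",o["ee_rot"]).as_matrix(); T[:3,3]=o["tool_pos"]
    return T@np.array(s["T_tool_cam"])
def snap(n,f=None):
    o=get_obs(); s=vision.snapshot(n); s["obs"]=o
    if f: cv2.imwrite(f"pics/{f}.png",s["image"][:,:,::-1])
    return s
def p2w(s,uv,z):
    uv=np.atleast_2d(np.array(uv,float)); K=np.array(s["mtx"]); T=cam(s)
    d=np.c_[(uv[:,0]-K[0,2])/K[0,0],(uv[:,1]-K[1,2])/K[1,1]]
    u=d.copy()
    for _ in range(20): u=d/(1+s["k1"]*(u**2).sum(1,keepdims=True))
    r=np.c_[u,np.ones(len(u))]@T[:3,:3].T
    t=(z-T[2,3])/r[:,2]
    return T[:3,3]+r*t[:,None]
def w2p(s,P):
    P=np.atleast_2d(np.array(P,float)); T=np.linalg.inv(cam(s)); c=P@T[:3,:3].T+T[:3,3]
    u=c[:,:2]/c[:,2:]; u=u*(1+s["k1"]*(u**2).sum(1,keepdims=True)); K=np.array(s["mtx"])
    return np.c_[u[:,0]*K[0,0]+K[0,2],u[:,1]*K[1,1]+K[1,2]]
def crop(s,x0,y0,x1,y1,k,f):
    c=s["image"][y0:y1,x0:x1,::-1]; cv2.imwrite(f"pics/{f}.png",cv2.resize(c,None,fx=k,fy=k,interpolation=cv2.INTER_CUBIC))
def rot(o=None):
    return Ro.from_euler("xyz",(o or get_obs())["ee_rot"]).as_matrix()
def tgt(zdir,xdir):
    z=np.array(zdir,float);z/=np.linalg.norm(z); x=np.array(xdir,float); x-=z*(x@z); x/=np.linalg.norm(x)
    return np.c_[x,np.cross(z,x),z]
def plan(P,R=None):
    """shift (frac of .25) and turn(frac of pi) from present pose to TCP P, orientation R"""
    o=get_obs(); R0=rot(o)
    d=R0.T@(np.array(P)-o["tool_pos"])/.25
    r=Ro.from_matrix(R0.T@R).as_rotvec()/np.pi if R is not None else np.zeros(3)
    print("P",np.round(P,4),"shift",np.round(d,3),"turn",np.round(r,4),"rows>=",max(np.linalg.norm(d)*250/41.7,np.linalg.norm(r)*180/7.16).round(1))
E
python3 - <<'E'
from h import *
s=snap("top"); crop(s,150,150,350,300,4,"t1"); crop(s,340,180,500,310,5,"t2")
s=snap("side"); crop(s,220,150,370,310,4,"s1")
E
```

```text
(no output)
```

View pics/t1.png

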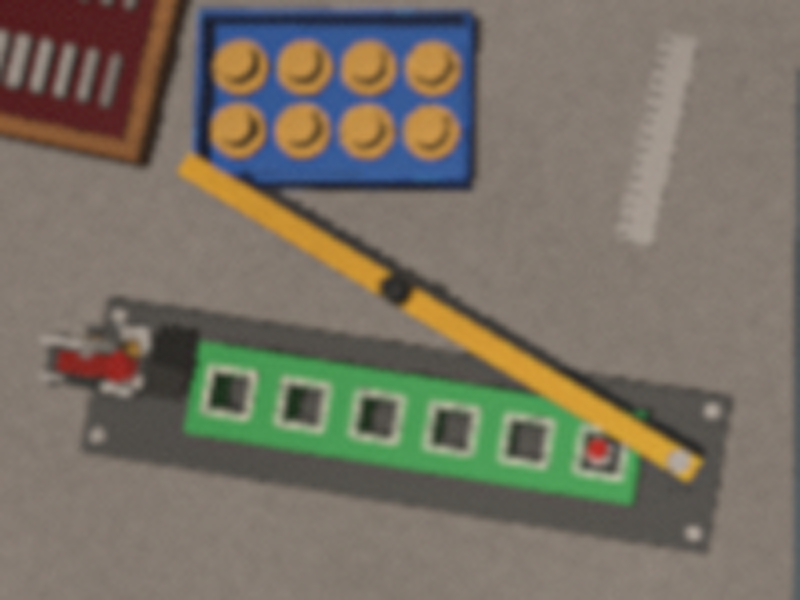

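View pics/t2.png

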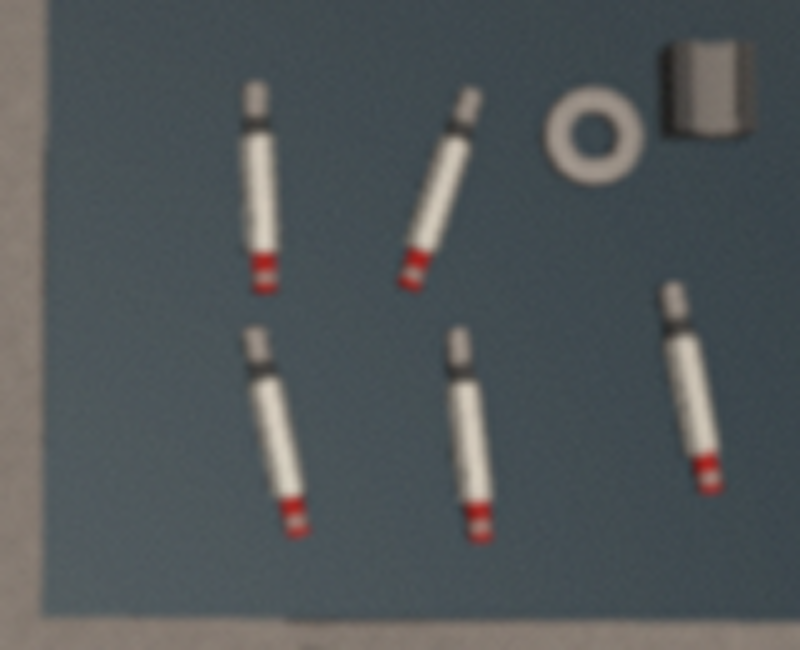

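View pics/s1.png

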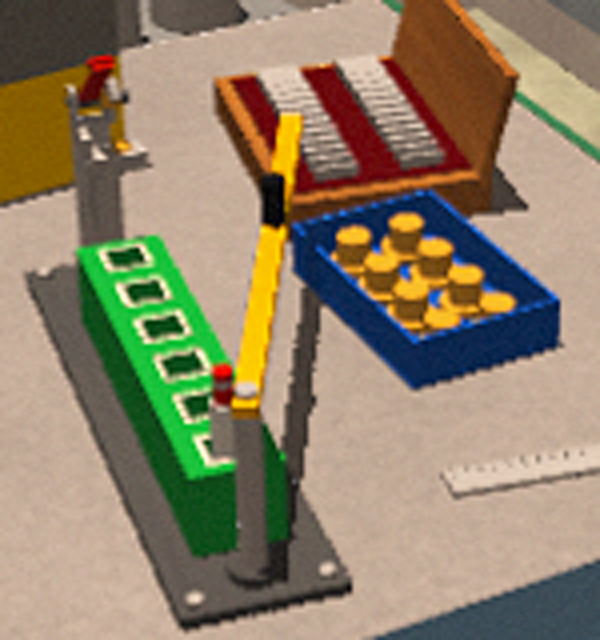

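```bash
cat > m1.py <<'E'
from h import *
s=snap("top"); off=np.array([150,150]); f=lambda a:(np.array(a)+.5)/4+off-.5
pk=f([(600,452),(526,441),(452,428),(377,416),(303,404),(229,391)])
W=p2w(s,pk,.07); print(W.round(4)); 
n=np.arange(6)-2.5; c=W.mean(0); dr=(n[:,None]*W).sum(0)/(n**2).sum(); print(c,dr,np.linalg.norm(dr))
th=np.arctan2(-dr[0],dr[1]); print("rack yaw",th)
h=p2w(s,f([(680,461)]),.141)[0];k=p2w(s,f([(398,286)]),.175)[0];t=p2w(s,f([(190,165)]),.141)[0]
print("hinge",h,"knob",k,np.linalg.norm((k-h)[:2]),"tip",t,np.linalg.norm((t-h)[:2]))
Rk=np.array([[np.cos(th),-np.sin(th)],[np.sin(th),np.cos(th)]])
print("hinge in rack",Rk.T@(h-c)[:2],"keeper angle",np.arctan2(*(Rk.T@(k-h)[:2])))
s2=snap("side"); f2=lambda a:(np.array(a)+.5)/4+np.array([220,150])-.5
W2=p2w(s2,f2([(206,408),(184,364),(164,326),(145,291),(126,257)]),.07); print(W2.round(4))
print("side hinge",p2w(s2,f2([(246,388)]),.141),"knob",p2w(s2,f2([(273,178)]),.175))
E
python3 m1.py
```

```text
[[0.4767 0.0778 0.07  ]
 [0.4833 0.1266 0.07  ]
 [0.4913 0.1756 0.07  ]
 [0.4985 0.2254 0.07  ]
 [0.5058 0.2748 0.07  ]
 [0.5138 0.3243 0.07  ]]
[0.49490664 0.20074953 0.07      ] [0.00741914 0.04934607 0.        ] 0.049900686825664065
rack yaw -0.14923133780069767
hinge [0.46903964 0.02450823 0.141     ] knob [0.57280917 0.19860444 0.175     ] 0.20267610495666127 tip [0.65261913 0.33830965 0.141     ] 0.3635557197982135
hinge in rack [ 0.00062371 -0.17812835] keeper angle 0.3882764841142164
[[0.4844 0.1203 0.07  ]
 [0.4933 0.1744 0.07  ]
 [0.5008 0.2243 0.07  ]
 [0.5077 0.273  0.07  ]
 [0.5145 0.3231 0.07  ]]
side hinge [[0.47197274 0.02904867 0.141     ]] knob [[0.57285831 0.19920924 0.175     ]]
```

Run:
```python
from h import *
d=[0,0,-1]
yaw=-.535
R=tgt(d,[np.cos(yaw),np.sin(yaw),0])
plan([.1727,.5216,.27],R);plan([.573,.199,.27],R)
```

```text
P [0.1727 0.5216 0.27  ] shift [-0.002 -0.    -0.259] turn [1.000e-04 1.000e-04 5.685e-01] rows>= 14.3
P [0.573 0.199 0.27 ] shift [-0.723  1.926 -0.259] turn [1.000e-04 1.000e-04 5.685e-01] rows>= 14.3
```

Emit:
servo_tool(targets="0.43 0 0 -0.26 0 0 0.1;0.43 0 0 -0.26 0 0 0.1;0.43 -0.1 0.2 -0.26 0 0 0.2;0.43 -0.2 0.4 -0.26 0 0 0.2;0.43 -0.25 0.6 -0.26 0 0 0.3;0.43 -0.3 0.8 -0.26 0 0 0.3;0.43 -0.36 0.96 -0.26 0 0 0.35;0.43 -0.36 0.96 -0.26 0 0 0.4;0.43 -0.36 0.96 -0.26 0 0 0.45;0.43 -0.36 0.96 -0.26 0 0 0.5;0.43 -0.36 0.96 -0.26 0 0 0.57;0.43 -0.36 0.96 -0.26 0 0 0.57")

```text
time: 1.35
tool_pos: [0.3729, 0.3607, 0.2704]
ee_rot: [3.142, 0.0, -0.257]
wrist_force: [0.5, 0.5, -0.5]
width: 0.0407
```

Run:
```python
from h import *
d=[0,0,-1]
yaw=-.535
R=tgt(d,[np.cos(yaw),np.sin(yaw),0])
o=get_obs();print(o["joint_positions"].round(4).tolist(),o["tool_pos"],o["ee_rot"])
plan([.573,.199,.22],R)
plan([.573,.199,.15],R)
```

```text
[0.6594, 0.0141, 1.3196, 0.0001, 1.808, 0.916] [0.3729356  0.36073327 0.27041233] [ 3.14157519e+00  1.84033795e-04 -2.56591252e-01]
P [0.573 0.199 0.22 ] shift [0.938 0.423 0.201] turn [0.     0.0001 0.0886] rows>= 6.3
P [0.573 0.199 0.15 ] shift [0.938 0.423 0.481] turn [0.     0.0001 0.0886] rows>= 6.8
```

Emit:
servo_tool(targets="0.43 0.2 0.1 0 0 0 0.09;0.43 0.35 0.16 0 0 0 0.09;0.43 0.5 0.22 0 0 0 0.09;0.43 0.65 0.3 0.1 0 0 0.09;0.43 0.8 0.36 0.1 0 0 0.09;0.43 0.94 0.42 0.15 0 0 0.09;0.43 0.94 0.42 0.2 0 0 0.09;0.43 0.94 0.42 0.2 0 0 0.09")

```text
time: 2.02
tool_pos: [0.5751, 0.1983, 0.2155]
ee_rot: [3.136, 0.005, -0.537]
wrist_force: [-1.4, 0.2, -1.4]
width: 0.0403
```

Run:
```python
from h import *
s=snap("wrist","w1")
print(s["obs"]["tool_pos"],s["obs"]["ee_rot"])
```

```text
[0.5750575  0.19827308 0.21550201] [ 3.13567821  0.00476835 -0.53669213]
```

View pics/w1.png

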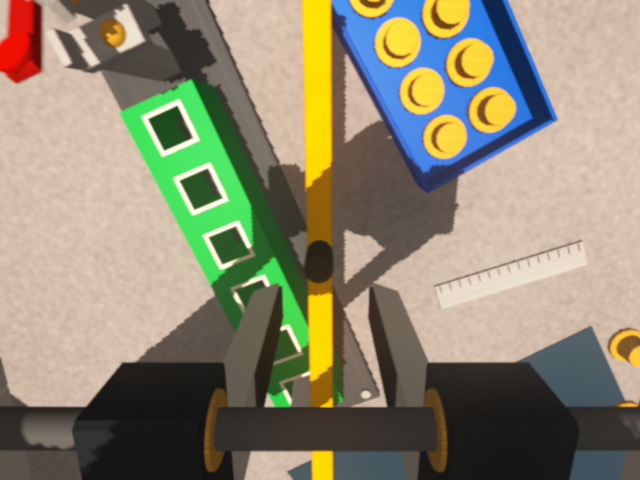

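Run:
```python
from h import *
s=snap("wrist")
print(p2w(s,[[319,250]],.175),p2w(s,[[319,278]],.142), w2p(s,[s["obs"]["tool_pos"],[.573,.199,.175]]))
plan([.573,.199,.15])
```

```text
[[0.57782902 0.21202101 0.175     ]] [[0.5619153  0.18660922 0.142     ]] [[323.05993944 302.50115429]
 [323.44041405 272.87311683]]
P [0.573 0.199 0.15 ] shift [0.003 0.01  0.278] turn [0. 0. 0.] rows>= 1.7
```

Emit:
servo_tool(targets="0.43 0 0.01 0.13 0 0 0;0.43 0 0.01 0.26 0 0 0;0.43 0 0.01 0.26 0 0 0")

```text
time: 2.37
tool_pos: [0.5683, 0.2001, 0.1497]
ee_rot: [3.134, 0.008, -0.529]
wrist_force: [-1.0, -0.4, -2.3]
width: 0.0405
```

```bash
cat >> h.py <<'E'
RO=np.array([.4955,.2005]); RY=-.149
ex=np.array([np.cos(RY),np.sin(RY)]); ey=np.array([-np.sin(RY),np.cos(RY)])
HG=RO-.177*ey
def knob(th,r=.205): return HG+r*(np.sin(th)*ex+np.cos(th)*ey)
def tang(th): return np.cos(th)*ex-np.sin(th)*ey
def pocket(i): return RO+(-.125+.05*i)*ey
E
cat > arc.py <<'E'
from h import *; import sys
z=float(sys.argv[1]); ths=[float(a) for a in sys.argv[2:]]
print(get_obs()["tool_pos"],get_obs()["wrist_force"])
for t in ths:
    tt=tang(t); print(t,end=" "); plan([*knob(t),z],tgt([0,0,-1],[*tt,0]))
E
python3 arc.py .15 .39 .5 .6 .7 .8 .9 1.0 1.1 1.2 1.3 1.4 1.45
```

```text
[0.56828294 0.20010695 0.14974618] [-0.9636346  -0.40412362 -2.27497178]
0.39 P [0.5744 0.2014 0.15  ] shift [ 0.019 -0.017 -0.001] turn [0.0024 0.0027 0.0031] rows>= 0.2
0.5 P [0.5931 0.1888 0.15  ] shift [ 0.109 -0.011 -0.002] turn [0.0025 0.0025 0.0381] rows>= 1.0
0.6 P [0.6088 0.1756 0.15  ] shift [ 0.189  0.003 -0.003] turn [0.0027 0.0024 0.0699] rows>= 1.8
0.7 P [0.6231 0.1609 0.15  ] shift [ 0.268  0.025 -0.003] turn [0.0028 0.0023 0.1017] rows>= 2.6
0.8 P [0.6359 0.1449 0.15  ] shift [ 0.345  0.054 -0.004] turn [0.0029 0.0022 0.1336] rows>= 3.4
0.9 P [0.6469 0.1276 0.15  ] shift [ 0.418  0.091 -0.004] turn [0.003  0.002  0.1654] rows>= 4.2
1.0 P [0.6563 0.1094 0.15  ] shift [ 0.487  0.136 -0.004] turn [0.0031 0.0019 0.1972] rows>= 5.0
1.1 P [0.6637 0.0903 0.15  ] shift [ 0.551  0.186 -0.004] turn [0.0032 0.0017 0.2291] rows>= 5.8
1.2 P [0.6692 0.0706 0.15  ] shift [ 0.61   0.243 -0.004] turn [0.0033 0.0016 0.2609] rows>= 6.6
1.3 P [0.6727 0.0504 0.15  ] shift [ 0.663  0.306 -0.004] turn [0.0034 0.0014 0.2927] rows>= 7.4
1.4 P [0.6742 0.0299 0.15  ] shift [ 0.709  0.374 -0.004] turn [0.0035 0.0012 0.3246] rows>= 8.2
1.45 P [0.6741 0.0197 0.15  ] shift [ 0.73   0.409 -0.004] turn [0.0036 0.0012 0.3405] rows>= 8.6
```

Emit:
servo_tool(targets="0.43 0.06 -0.01 0 0 0 0.02;0.43 0.11 -0.01 0 0 0 0.04;0.43 0.15 0 0 0 0 0.055;0.43 0.19 0 0 0 0 0.07;0.43 0.27 0.025 0 0 0 0.1;0.43 0.345 0.055 0 0 0 0.135;0.43 0.42 0.09 0 0 0 0.165;0.43 0.49 0.135 0 0 0 0.2;0.43 0.55 0.185 0 0 0 0.23;0.43 0.61 0.245 0 0 0 0.26;0.43 0.635 0.275 0 0 0 0.275;0.43 0.66 0.305 0 0 0 0.29")

```text
time: 3.37
tool_pos: [0.6773, 0.0509, 0.1591]
ee_rot: [-3.138, 0.0, -1.444]
wrist_force: [-0.3, 1.0, -0.8]
width: 0.0404
```

```bash
python3 arc.py .15 1.35 1.4 1.43 1.45 1.47 1.49; python3 -c "
from h import *
snap('wrist','w2');s=snap('top');crop(s,150,130,400,300,3,'t3')"
```

```text
[0.67728462 0.05091255 0.15907346] [-0.29339163  1.03958304 -0.79576442]
1.35 P [0.6737 0.0402 0.15  ] shift [0.041 0.02  0.036] turn [-0.0012  0.0002  0.0175] rows>= 0.4
1.4 P [0.6742 0.0299 0.15  ] shift [0.082 0.023 0.036] turn [-0.0012  0.0002  0.0335] rows>= 0.8
1.43 P [0.6742 0.0238 0.15  ] shift [0.106 0.026 0.036] turn [-0.0012  0.0002  0.043 ] rows>= 1.1
1.45 P [0.6741 0.0197 0.15  ] shift [0.122 0.028 0.036] turn [-0.0012  0.0002  0.0494] rows>= 1.2
1.47 P [0.674  0.0156 0.15  ] shift [0.139 0.031 0.036] turn [-0.0012  0.0003  0.0557] rows>= 1.4
1.49 P [0.6737 0.0115 0.15  ] shift [0.155 0.034 0.036] turn [-0.0012  0.0003  0.0621] rows>= 1.6
```

View pics/w2.png

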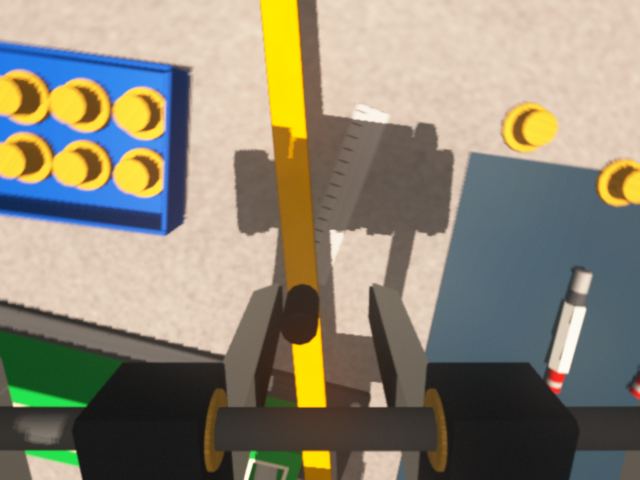

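View pics/t3.png

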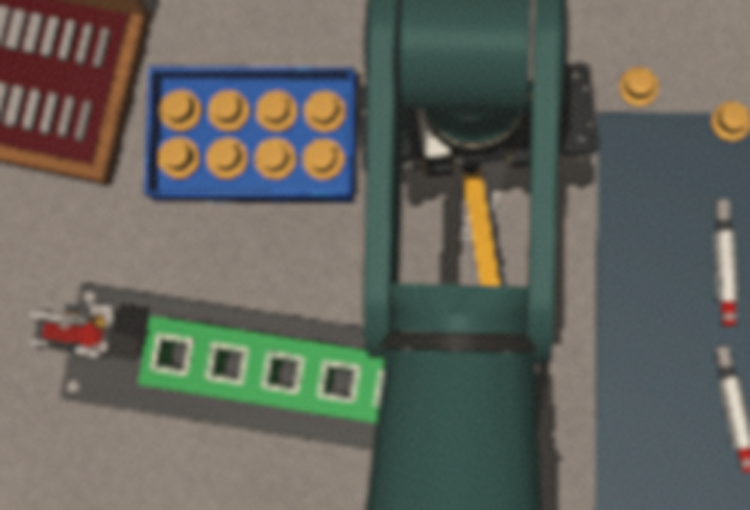

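Emit:
servo_tool(targets="0.43 0.04 0.02 0.03 0 0 0.018;0.43 0.08 0.023 0.036 0 0 0.033;0.43 0.1 0.025 0.036 0 0 0.04;0.43 0.12 0.028 0.036 0 0 0.05;0.43 0.14 0.03 0.036 0 0 0.055;0.43 0.14 0.03 0.036 0 0 0.055")

```text
time: 3.97
tool_pos: [0.6738, 0.0165, 0.1479]
ee_rot: [-3.141, 0.004, -1.614]
wrist_force: [-2.0, 4.1, 1.9]
width: 0.0406
```

```bash
python3 arc.py .15 1.45 1.5 1.55;python3 -c "
from h import *
s=snap('wrist','w3')
print(w2p(s,[*[[*knob(1.40,r),.141] for r in (.205,.25,.3,.368)]]))
o=get_obs();print(o['joint_positions'].round(4).tolist(),o['tool_pos'],o['ee_rot'])"
```

```text
[0.67376257 0.01652008 0.14785477] [-1.9977929   4.06851912  1.91632785]
1.45 P [0.6741 0.0197 0.15  ] shift [-0.013 -0.001 -0.009] turn [-0.0003  0.0013 -0.0049] rows>= 0.1
1.5 P [0.6736 0.0094 0.15  ] shift [ 0.028 -0.001 -0.009] turn [-0.0003  0.0013  0.011 ] rows>= 0.3
1.55 P [ 0.6725 -0.0007  0.15  ] shift [ 0.069  0.002 -0.009] turn [-0.0003  0.0013  0.027 ] rows>= 0.7
[[297.25136486 297.97553263]
 [289.00934205 207.35389648]
 [278.50071537  91.44704151]
 [261.3707618  -98.38975569]]
[-0.0614, 0.3794, 1.1327, 0.0035, 1.6284, 1.5525] [0.67381564 0.01648818 0.14785976] [-3.14040901  0.00344207 -1.61372361]
```

View pics/w3.png

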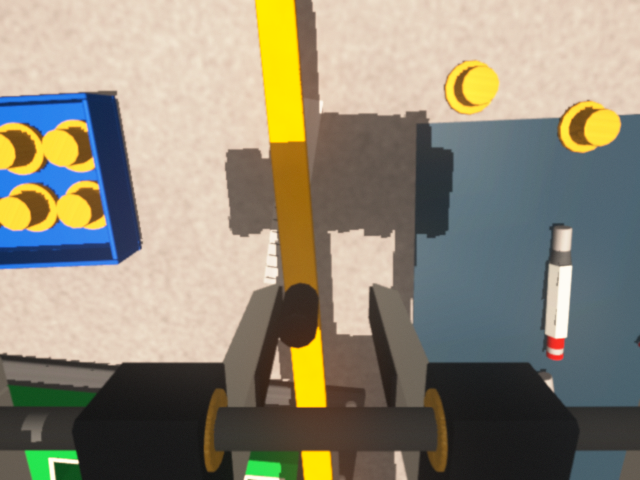

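Emit:
servo_tool(targets="0.43 0.03 0 -0.005 0 0 0.01;0.43 0.05 0 -0.005 0 0 0.02;0.43 0.06 0 -0.005 0 0 0.02;0.43 0.06 0 -0.005 0 0 0.02")

```text
time: 4.35
tool_pos: [0.6726, 0.0161, 0.1474]
ee_rot: [3.138, 0.028, -1.666]
wrist_force: [0.4, 32.1, -1.0]
width: 0.041
```

```bash
python3 arc.py .15 1.5;python3 -c "
from h import *
s=snap('wrist','w4')
print(w2p(s,[*[[*knob(1.40,r),.141] for r in (.205,.25,.3)]]))
im=s['image'].astype(int); m=(im[:,:,0]>120)&(im[:,:,2]<60)
for v in (60,100,150,207): 
    u=np.where(m[v,200:400])[0]+200; print(v,u.min(),u.max(),u.mean())
"
```

```text
[0.672643   0.01606771 0.14744837] [ 0.38463043 32.10306272 -1.02758973]
1.5 P [0.6736 0.0094 0.15  ] shift [ 0.026 -0.006 -0.011] turn [ 0.001   0.0088 -0.0054] rows>= 0.3
[[296.55438473 297.26553593]
 [283.1732851  206.99608001]
 [266.09424047  91.52941187]]
60 248 286 267.0
100 254 291 272.5
150 262 299 280.5
207 271 306 288.5
```

Emit:
servo_tool(targets="0.43 -0.07 0 0 0 0 -0.01;0.43 -0.07 0 -0.1 0 0 -0.01;0.43 -0.07 0 -0.25 0 0 -0.01;0.43 -0.07 -0.2 -0.4 0 0 -0.01;0.43 -0.07 -0.3 -0.4 0 0 0;0.43 -0.07 -0.4 -0.4 0 0 0")

```text
time: 4.9
tool_pos: [0.7769, 0.0055, 0.2539]
ee_rot: [-3.131, -0.001, -1.68]
wrist_force: [1.7, 0.0, 0.5]
width: 0.0405
```

```bash
cat > det.py <<'E'
from h import *
def gauges(s,zz=.009,dbg=False):
    im=s["image"]; hsv=cv2.cvtColor(im,cv2.COLOR_RGB2HSV).astype(int)
    red=((hsv[:,:,0]<10)|(hsv[:,:,0]>170))&(hsv[:,:,1]>120)&(hsv[:,:,2]>90)
    white=(hsv[:,:,1]<60)&(hsv[:,:,2]>125)
    m=(red|white).astype(np.uint8)
    n,l,st,ce=cv2.connectedComponentsWithStats(m)
    out=[]
    for i in range(1,n):
        q=l==i
        if st[i,4]<60 or st[i,4]>12000: continue
        nr=(q&red).sum(); nw=(q&white).sum()
        if nr<0.04*st[i,4] or nw<0.3*st[i,4]: continue
        v,u=np.nonzero(q); W=p2w(s,np.c_[u,v],zz)[:,:2]
        c=W.mean(0); d=np.linalg.svd(W-c,full_matrices=False)[2][0]
        rv,ru=np.nonzero(q&red); r=p2w(s,[[ru.mean(),rv.mean()]],zz)[0,:2]
        if (r-c)@d>0: d=-d
        a=(W-c)@d; L=a.max()-a.min()
        if not .06<L<.135: continue
        redend=c+d*np.percentile(a,1)
        out.append((redend,d,L)); print("red",redend.round(4),"yaw",np.arctan2(d[1],d[0]).round(3),"L",L.round(4),"px",st[i,4],"uv",ce[i].round(1), "redc",r.round(4))
    return out
if __name__=="__main__":
    s=snap("top","t4"); print(get_obs()["tool_pos"],get_obs()["ee_rot"],get_obs()["wrist_force"],get_obs()["joint_positions"].round(4).tolist()); gauges(s)
E
python3 det.py
```

```text
[0.78057709 0.00454409 0.24553272] [-3.13708003e+00 -1.25135434e-03 -1.67961398e+00] [-0.96210608 -0.37190602 -5.02857752] [-0.0661, 0.659, 0.5384, -0.0015, 1.9398, 1.6129]
red [0.8505 0.6117] yaw -1.858 L 0.0724 px 292 uv [128.  133.4] redc [0.8606 0.6077]
red [0.7909 0.6308] yaw -2.031 L 0.0864 px 305 uv [121.8 157. ] redc [0.8019 0.6165]
red [ 0.5662 -0.2588] yaw -0.322 L 0.0764 px 149 uv [427.  219.8] redc [ 0.5696 -0.2595]
red [ 0.455  -0.4214] yaw 0.186 L 0.0758 px 153 uv [478.6 259.8] redc [ 0.4578 -0.42  ]
```

View pics/t4.png

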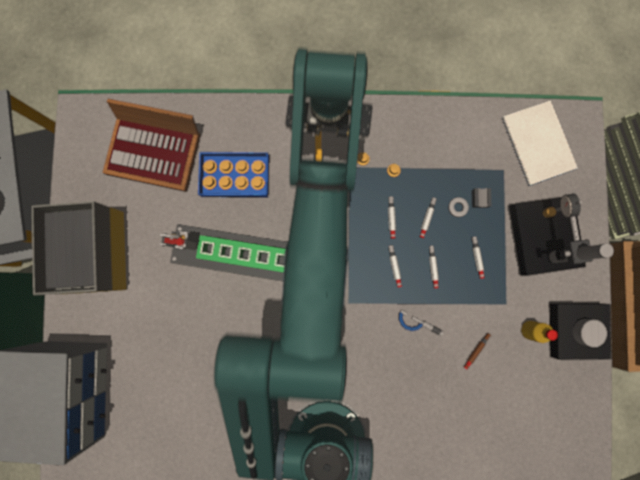

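```bash
python3 - <<'E'
from h import *
D=[(.088,1.3722,.5494,.2043),(.0141,1.3196,.5188,.2704),(.3794,1.1327,.6740,.1479),(.659,.5384,.7806,.2455)]
A=[];b=[]
for j2,j3,r,z in D:
    q=j2+j3; A.append([1,0,np.sin(j2),np.sin(q),np.cos(q)]);b.append(r); A.append([0,1,np.cos(j2),np.cos(q),-np.sin(q)]);b.append(z)
x,res,rk,sv=np.linalg.lstsq(np.array(A),np.array(b),rcond=None);print(x,rk,sv,np.array(A)@x-b)
E
cat > det.py <<'E'
from h import *
def gauges(s,zz=.009,box=(352,172,503,301)):
    im=s["image"].astype(int); R,G,B=im[:,:,0],im[:,:,1],im[:,:,2]
    m=np.zeros(R.shape,np.uint8); x0,y0,x1,y1=box
    m[y0:y1,x0:x1]=((R>=B*0.93))[y0:y1,x0:x1]
    red=(R>110)&(G<0.6*R)&(B<0.6*R)
    n,l,st,ce=cv2.connectedComponentsWithStats(m)
    out=[]
    for i in range(1,n):
        q=l==i
        if st[i,4]<80: continue
        nr=(q&red).sum()
        if nr<8: continue
        v,u=np.nonzero(q); W=p2w(s,np.c_[u,v],zz)[:,:2]
        c=W.mean(0); d=np.linalg.svd(W-c,full_matrices=False)[2][0]
        rv,ru=np.nonzero(q&red); r=p2w(s,[[ru.mean(),rv.mean()]],zz)[0,:2]
        if (r-c)@d>0: d=-d
        a=(W-c)@d; L=a.max()-a.min(); mid=c+d*(a.max()+a.min())/2
        out.append((mid,d,L)); print("mid",mid.round(4),"yaw",np.arctan2(d[1],d[0]).round(3),"L",L.round(4),"px",st[i,4],"uv",ce[i].round(1),"red",r.round(4))
    return out
if __name__=="__main__":
    s=snap("top"); gauges(s)
E
python3 det.py
```

```text
[ 0.00248132 -0.19623284  0.44987379  0.49944887  0.10330659] 5 [3.42800297 2.82319125 0.48163658 0.17202088 0.12969897] [ 4.18655671e-04  4.93970137e-05 -2.34562061e-04  9.08726680e-05
 -2.52992962e-04 -8.06190716e-05  6.88993519e-05 -5.96506100e-05]
mid [ 0.6074 -0.1718] yaw 0.052 L 0.1204 px 312 uv [391.5 218.1] red [ 0.5624 -0.1738]
mid [ 0.6091 -0.2725] yaw -0.321 L 0.1219 px 299 uv [427.4 218.1] red [ 0.5646 -0.2578]
mid [ 0.4989 -0.4117] yaw 0.193 L 0.1218 px 324 uv [477.8 258.2] red [ 0.4542 -0.4203]
mid [ 0.4722 -0.181 ] yaw 0.225 L 0.1211 px 319 uv [394.9 266.8] red [ 0.4288 -0.1908]
mid [ 0.4715 -0.2879] yaw 0.114 L 0.1223 px 314 uv [433.5 267.7] red [ 0.4257 -0.2935]
```

```bash
cat > pick.py <<'E'
from h import *; import sys
# mid x y yaw tau s heights...
mx,my,yaw,tau,s=map(float,sys.argv[1:6]); hs=[float(a) for a in sys.argv[6:]]
d=np.array([np.cos(yaw),np.sin(yaw),0]); t=np.radians(tau)
z=np.array([0,0,-1])*np.cos(t)+d*np.sin(t); x=np.array([d[1],-d[0],0])
R=tgt(z,x); P=np.array([mx,my,.008])+d*(.058-s)
o=get_obs(); print(o["tool_pos"],o["ee_rot"],"w",o["width"],o["joint_positions"].round(3).tolist())
for h in hs: # h = TCP height
    # TCP on line: approach vertical
    k=(.008-.005)/np.cos(t)
    plan([*(P+z*k)[:2],h],R)
E
python3 pick.py .4722 -.181 .225 28 .078 .15 .03 .005
```

```text
[0.77751996 0.00485598 0.24259495] [ 3.13851568e+00 -1.45095452e-03 -1.67935710e+00] w 0.04068289238750293 [-0.066, 0.656, 0.549, -0.001, 1.94, 1.613]
P [ 0.4543 -0.1851  0.15  ] shift [0.895 1.202 0.375] turn [ 0.1551 -0.0262 -0.104 ] rows>= 9.3
P [ 0.4543 -0.1851  0.03  ] shift [0.894 1.2   0.855] turn [ 0.1551 -0.0262 -0.104 ] rows>= 10.3
P [ 0.4543 -0.1851  0.005 ] shift [0.894 1.2   0.955] turn [ 0.1551 -0.0262 -0.104 ] rows>= 10.6
```

Emit:
servo_tool(targets="0.6 0.15 0.1 0 0 0 -0.03;0.6 0.3 0.2 0 0.03 0 -0.05;0.6 0.45 0.35 0 0.06 -0.01 -0.08;0.6 0.6 0.5 0.05 0.09 -0.02 -0.1;0.6 0.7 0.65 0.1 0.12 -0.025 -0.1;0.6 0.8 0.8 0.2 0.155 -0.026 -0.104;0.6 0.88 0.95 0.28 0.155 -0.026 -0.104;0.6 0.89 0.98 0.3 0.155 -0.026 -0.104;0.6 0.89 0.98 0.3 0.155 -0.026 -0.104")

```text
time: 5.75
tool_pos: [0.5015, -0.1882, 0.1696]
ee_rot: [-2.653, 0.001, -1.347]
wrist_force: [0.4, 0.0, -0.7]
width: 0.0564
```

```bash
python3 pick.py .4722 -.181 .225 28 .078 .15 .03 .005; python3 det.py; python3 -c "
from h import *
s=snap('wrist','w5')"
```

```text
[ 0.50152906 -0.18820941  0.16961861] [-2.65325388e+00  6.66695240e-04 -1.34659552e+00] w 0.05636442837593806 [-0.722, -0.207, 1.802, 0.41, 1.271, 0.557]
P [ 0.4543 -0.1851  0.15  ] shift [-0.054  0.197 -0.016] turn [ 0.0001  0.0001 -0.0003] rows>= 1.2
P [ 0.4543 -0.1851  0.03  ] shift [-0.054  0.422  0.408] turn [ 0.0001  0.0001 -0.0003] rows>= 3.5
P [ 0.4543 -0.1851  0.005 ] shift [-0.054  0.469  0.496] turn [ 0.0001  0.0001 -0.0003] rows>= 4.1
mid [ 0.6074 -0.1719] yaw 0.051 L 0.1203 px 315 uv [391.5 218. ] red [ 0.5624 -0.1735]
mid [ 0.6091 -0.2726] yaw -0.32 L 0.1219 px 302 uv [427.4 218. ] red [ 0.5646 -0.2578]
mid [ 0.4989 -0.4117] yaw 0.192 L 0.1218 px 322 uv [477.8 258.1] red [ 0.4543 -0.4205]
```

View pics/w5.png

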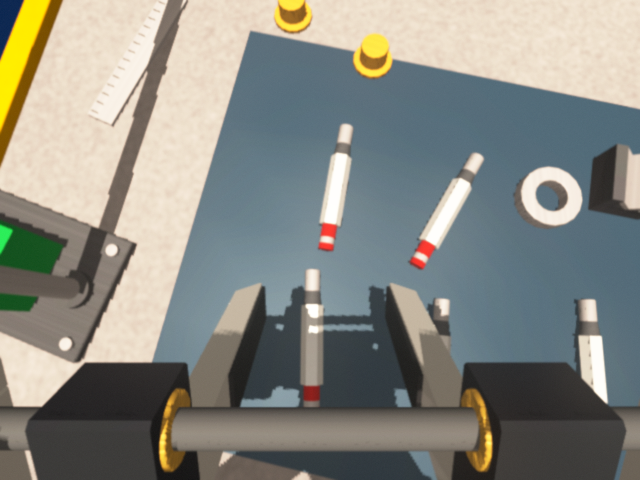

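```bash
cat > kin.py <<'E'
from h import *
a,L1,L2,L3=.0025,.4499,.4994,.1033
def fk(j,d,h,s4=1,s6=1):
    q=j[1]+j[2]; r=a+L1*np.sin(j[1])+L2*np.sin(q)+L3*np.cos(q); z=h+L1*np.cos(j[1])+L2*np.cos(q)-L3*np.sin(q)
    w=np.array([r*np.cos(j[0]),r*np.sin(j[0]),z])
    R=Ro.from_euler("ZYZYZ",[j[0],q,s4*j[3],j[4],s6*j[5]+np.pi]).as_matrix()
    return w+d*R[:,2],R
if __name__=="__main__":
    o=get_obs(); j=o["joint_positions"]
    for s4 in (1,-1):
        p,R=fk(j,0,0,s4); print(s4,np.abs(R-rot(o)).max()); 
        # p_tcp = w + d R z + h e
        A=np.c_[R[:,2],[0,0,1]]; print(np.linalg.lstsq(A,o["tool_pos"]-p,rcond=None)[:2])
E
python3 kin.py
```

```text
Traceback (most recent call last):
  File "kin.py", line 11, in <module>
    p,R=fk(j,0,0,s4); print(s4,np.abs(R-rot(o)).max());
        ~~^^^^^^^^^^
  File "kin.py", line 6, in fk
    R=Ro.from_euler("ZYZYZ",[j[0],q,s4*j[3],j[4],s6*j[5]+np.pi]).as_matrix()
      ~~~~~~~~~~~~~^^^^^^^^^^^^^^^^^^^^^^^^^^^^^^^^^^^^^^^^^^^^^
  File "scipy/spatial/transform/_rotation.pyx", line 1413, in scipy.spatial.transform._rotation.Rotation.from_euler
ValueError: Expected axis specification to be a non-empty string of upto 3 characters, got ZYZYZ
```

```bash
sed -i 's/R=Ro.from_euler("ZYZYZ".*/R=(Ro.from_euler("ZYZ",[j[0],q,s4*j[3]])*Ro.from_euler("YZ",[j[4],s6*j[5]+np.pi])).as_matrix()/' kin.py; python3 kin.py
```

```text
1 7.216449660063518e-16
(array([0.44665997, 0.23918719]), array([0.00119067]))
-1 0.6732693705253023
(array([-0.21286534, -0.34378571]), array([0.03490835]))
```

```bash
cat > fit.py <<'E'
from h import *
J=[[1.14788,.08795,1.37223,0,1.6836,-.10306],[.6594,.0141,1.3196,.0001,1.808,.916],[-.0614,.3794,1.1327,.0035,1.6284,1.5525],[-.0661,.659,.5384,-.0015,1.9398,1.6129]]
P=[[.1727,.5216,.20432],[.37294,.36073,.27041],[.67382,.01649,.14786],[.78058,.00454,.24553]]
o=get_obs(); J.append(o["joint_positions"]);P.append(o["tool_pos"])
A=[];b=[]
for j,p in zip(J,P):
    q=j[1]+j[2]; c=np.array([np.cos(j[0]),np.sin(j[0]),0]);t=np.array([-c[1],c[0],0]);k=np.array([0,0,1.])
    R3=(Ro.from_euler("ZYZ",[j[0],q,j[3]])); R5=(R3*Ro.from_euler("Y",j[4])).as_matrix()
    fa=np.sin(q)*c+np.cos(q)*k
    M=np.c_[c,t,np.sin(j[1])*c+np.cos(j[1])*k,fa,np.cos(q)*c-np.sin(q)*k,k,R5[:,2],R5[:,0]]
    A.append(M);b.append(np.array(p))
A=np.vstack(A);b=np.hstack(b)
x,res,rk,sv=np.linalg.lstsq(A,b,rcond=None);print(x.round(4),rk,sv.round(3));print((A@x-b).reshape(-1,3).round(4))
E
python3 fit.py
```

```text
[0.     0.0566 0.449  0.4998 0.1007 0.1526 0.3507 0.    ] 8 [4.404 3.856 2.241 0.659 0.389 0.328 0.132 0.094]
[[ 0.  0.  0.]
 [ 0. -0.  0.]
 [-0.  0. -0.]
 [-0.  0. -0.]
 [ 0. -0.  0.]]
```

```bash
cat > kin.py <<'E'
from h import *
from scipy.optimize import least_squares
LO=np.array([-3.1,-.76,.27,-1.08,.17,-2.57]);HI=np.array([3.1,2.03,2.55,4.22,2.65,2.57])
def fk(j):
    q=j[1]+j[2]; c=np.array([np.cos(j[0]),np.sin(j[0]),0]);t=np.array([-c[1],c[0],0]);k=np.array([0,0,1.])
    R=(Ro.from_euler("ZYZ",[j[0],q,j[3]])*Ro.from_euler("YZ",[j[4],j[5]+np.pi])).as_matrix()
    p=.0566*t+.449*(np.sin(j[1])*c+np.cos(j[1])*k)+.4998*(np.sin(q)*c+np.cos(q)*k)+.1007*(np.cos(q)*c-np.sin(q)*k)+.1526*k+.3507*R[:,2]
    return p,R
def ik(P,R,j0):
    def f(j):
        p,Q=fk(j); return np.r_[(p-P)*5,Ro.from_matrix(Q.T@R).as_rotvec()]
    r=least_squares(f,np.clip(j0,LO+.01,HI-.01),bounds=(LO,HI)); return r.x,np.linalg.norm(r.fun)
def allik(P,R):
    rng=np.random.default_rng(0); out=[]
    for _ in range(30):
        j0=LO+(HI-LO)*rng.random(6); j0[0]=np.arctan2(P[1],P[0])+rng.normal()*.5
        j,e=ik(P,R,j0)
        if e<1e-3 and not any(np.abs(j-k).max()<.02 for k in out): out.append(j)
    return out
E
cat > a.py <<'E'
from kin import *
for i in (5,3,1):
  for tau in (28,45):
    for yw in (0,.3):
      t=np.radians(tau); f=np.array([np.cos(RY+yw),np.sin(RY+yw),0]); z=f*np.cos(t)-np.array([0,0,np.sin(t)])
      for sg in (-1,1):
        x=sg*np.array([-f[1],f[0],0]); R=tgt(z,x)
        # tool y vs gauge: GO = -z ; at pick (x to right of d) GO=-? 
        for zz in (.088,.17):
            S=allik(np.array([*pocket(i),zz]),R); print(i,tau,yw,"sg",sg,zz,"ty_z",R[2,1].round(2),[s.round(2).tolist() for s in S])
E
python3 a.py
```

```text
5 28 0 sg -1 0.088 ty_z -0.88 []
5 28 0 sg -1 0.17 ty_z -0.88 []
5 28 0 sg 1 0.088 ty_z 0.88 []
5 28 0 sg 1 0.17 ty_z 0.88 []
5 28 0.3 sg -1 0.088 ty_z -0.88 []
5 28 0.3 sg -1 0.17 ty_z -0.88 []
5 28 0.3 sg 1 0.088 ty_z 0.88 []
5 28 0.3 sg 1 0.17 ty_z 0.88 []
5 45 0 sg -1 0.088 ty_z -0.71 []
5 45 0 sg -1 0.17 ty_z -0.71 []
5 45 0 sg 1 0.088 ty_z 0.71 [[0.8, 0.02, 1.89, -0.83, 0.89, -0.18]]
5 45 0 sg 1 0.17 ty_z 0.71 [[0.8, -0.07, 1.8, -0.74, 1.02, -0.34]]
5 45 0.3 sg -1 0.088 ty_z -0.71 [[0.67, -0.11, 2.02, -0.65, 0.62, 2.52]]
5 45 0.3 sg -1 0.17 ty_z -0.71 [[0.67, -0.2, 1.92, -0.53, 0.78, 2.35]]
5 45 0.3 sg 1 0.088 ty_z 0.71 [[0.67, -0.11, 2.02, -0.65, 0.62, -0.63]]
5 45 0.3 sg 1 0.17 ty_z 0.71 [[0.67, -0.2, 1.92, -0.53, 0.78, -0.79]]
3 28 0 sg -1 0.088 ty_z -0.88 []
3 28 0 sg -1 0.17 ty_z -0.88 []
3 28 0 sg 1 0.088 ty_z 0.88 []
3 28 0 sg 1 0.17 ty_z 0.88 []
3 28 0.3 sg -1 0.088 ty_z -0.88 []
3 28 0.3 sg -1 0.17 ty_z -0.88 []
3 28 0.3 sg 1 0.088 ty_z 0.88 []
3 28 0.3 sg 1 0.17 ty_z 0.88 [[0.53, -0.47, 2.29, -0.9, 0.43, -0.53]]
3 45 0 sg -1 0.088 ty_z -0.71 []
3 45 0 sg -1 0.17 ty_z 
[... 661 characters left out ...]
.88 [[0.13, -0.73, 2.41, 0.06, 0.38, 1.51]]
1 28 0.3 sg 1 0.088 ty_z 0.88 []
1 28 0.3 sg 1 0.17 ty_z 0.88 [[0.13, -0.73, 2.41, 0.06, 0.38, -1.64]]
1 45 0 sg -1 0.088 ty_z -0.71 [[0.4, -0.39, 2.23, -0.62, 0.69, 2.48]]
1 45 0 sg -1 0.17 ty_z -0.71 [[0.4, -0.48, 2.12, -0.51, 0.87, 2.32]]
1 45 0 sg 1 0.088 ty_z 0.71 [[0.4, -0.39, 2.23, -0.62, 0.69, -0.66]]
1 45 0 sg 1 0.17 ty_z 0.71 [[0.4, -0.48, 2.12, -0.51, 0.87, -0.82]]
1 45 0.3 sg -1 0.088 ty_z -0.71 [[0.13, -0.5, 2.3, 0.02, 0.56, 1.54]]
1 45 0.3 sg -1 0.17 ty_z -0.71 [[0.13, -0.59, 2.17, 0.02, 0.77, 1.54]]
1 45 0.3 sg 1 0.088 ty_z 0.71 [[0.13, -0.5, 2.3, 0.02, 0.56, -1.6]]
1 45 0.3 sg 1 0.17 ty_z 0.71 [[0.13, -0.59, 2.17, 0.02, 0.77, -1.6]]
```

```bash
cat > a.py <<'E'
from kin import *
for i in (5,4,3,2,1):
  for tau in (36,40):
    for yw in (0.15,.3,.45):
      t=np.radians(tau); f=np.array([np.cos(RY+yw),np.sin(RY+yw),0]); z=f*np.cos(t)-np.array([0,0,np.sin(t)])
      x=np.array([-f[1],f[0],0]); R=tgt(z,x)
      print(i,tau,yw,[[s.round(2).tolist() for s in allik(np.array([*pocket(i),zz]),R)] for zz in (.09,.17)])
E
python3 a.py
```

```text
5 36 0.15 [[], [[0.81, -0.15, 1.97, -0.93, 0.81, -0.27]]]
5 36 0.3 [[[0.72, -0.11, 2.12, -1.06, 0.53, -0.21]], [[0.72, -0.23, 2.03, -0.81, 0.65, -0.51]]]
5 36 0.45 [[[0.61, -0.17, 2.17, -0.86, 0.33, -0.56]], [[0.61, -0.29, 2.08, -0.55, 0.5, -0.89]]]
5 40 0.15 [[[0.78, -0.04, 2.01, -0.95, 0.72, -0.19]], [[0.78, -0.15, 1.93, -0.81, 0.84, -0.4]]]
5 40 0.3 [[[0.7, -0.11, 2.08, -0.86, 0.56, -0.42]], [[0.7, -0.22, 1.99, -0.67, 0.7, -0.65]]]
5 40 0.45 [[[0.6, -0.17, 2.12, -0.61, 0.41, -0.81]], [[0.6, -0.28, 2.03, -0.42, 0.58, -1.02]]]
4 36 0.15 [[], [[0.73, -0.26, 2.06, -0.89, 0.77, -0.36]]]
4 36 0.3 [[[0.62, -0.22, 2.21, -0.98, 0.46, -0.35]], [[0.62, -0.34, 2.12, -0.71, 0.6, -0.67]]]
4 36 0.45 [[[0.49, -0.28, 2.25, -0.59, 0.28, -0.89]], [[0.49, -0.4, 2.15, -0.34, 0.48, -1.15]]]
4 40 0.15 [[[0.7, -0.15, 2.1, -0.92, 0.67, -0.27]], [[0.7, -0.26, 2.01, -0.76, 0.8, -0.5]]]
4 40 0.3 [[[0.6, -0.22, 2.16, -0.76, 0.5, -0.57]], [[0.6, -0.33, 2.07, -0.57, 0.67, -0.8]]]
4 40 0.45 [[[0.48, -0.27, 2.2, -0.39, 0.37, -1.09]], [[0.48, -0.38, 2.1, -0.26, 0.57, -1.23]]]
3 36 0.15 [[[0.62, -0.25, 2.23, -1.04,
[... 972 characters left out ...]
0.32, -0.54, 2.2, -0.22, 0.64, -1.28]]]
2 40 0.45 [[[0.16, -0.47, 2.33, 0.26, 0.43, -1.89]], [[0.16, -0.58, 2.21, 0.18, 0.64, -1.8]]]
1 36 0.15 [[[0.32, -0.5, 2.38, -0.67, 0.42, -0.75]], [[0.32, -0.62, 2.27, -0.45, 0.62, -1.0]]]
1 36 0.3 [[[0.13, -0.56, 2.42, 0.05, 0.34, -1.63]], [[0.13, -0.68, 2.3, 0.03, 0.58, -1.61]]]
1 36 0.45 [[[-0.07, -0.57, 2.42, 0.68, 0.48, -2.42]], [[-0.07, -0.69, 2.3, 0.49, 0.67, -2.19]]]
1 40 0.15 [[[0.3, -0.49, 2.33, -0.5, 0.49, -0.93]], [[0.3, -0.59, 2.22, -0.36, 0.69, -1.09]]]
1 40 0.3 [[[0.13, -0.54, 2.36, 0.04, 0.45, -1.62]], [[0.13, -0.64, 2.24, 0.02, 0.66, -1.6]]]
1 40 0.45 [[[-0.04, -0.55, 2.37, 0.53, 0.54, -2.26]], [[-0.04, -0.65, 2.25, 0.39, 0.74, -2.1]]]
```

```bash
sed -i 's/k=(.008-.005)/k=(.008-.0065)/' pick.py; python3 pick.py .4722 -.181 .225 36 .078 .12 .03 .0065
python3 - <<'E'
from kin import *
s=snap("wrist")
m=[.4722,-.181,.008]; d=np.array([np.cos(.225),np.sin(.225),0])
print(w2p(s,[m+d*.058,m+d*.02,m+d*0]))
E
```

```text
[ 0.50158971 -0.1888406   0.16903879] [-2.65499924e+00  2.58045814e-03 -1.34945435e+00] w 0.05647052800258771 [-0.722, -0.205, 1.801, 0.409, 1.272, 0.56]
P [ 0.4538 -0.1852  0.12  ] shift [-0.056  0.254  0.088] turn [ 0.0451  0.0001 -0.0014] rows>= 1.6
P [ 0.4538 -0.1852  0.03  ] shift [-0.055  0.422  0.406] turn [ 0.0451  0.0001 -0.0014] rows>= 3.5
P [ 0.4538 -0.1852  0.0065] shift [-0.054  0.466  0.489] turn [ 0.0451  0.0001 -0.0014] rows>= 4.1
[[308.91643212 276.61263091]
 [308.70336543 321.39170963]
 [308.58871202 345.72360638]]
```

Emit:
servo_tool(targets="0.6 -0.05 0.15 0.04 0.03 0 0;0.6 -0.055 0.25 0.09 0.045 0 0;0.6 -0.055 0.3 0.18 0.045 0 0;0.6 -0.055 0.36 0.29 0.045 0 0;0.6 -0.055 0.42 0.4 0.045 0 0;0.6 -0.055 0.42 0.4 0.045 0 0;0.6 -0.055 0.42 0.4 0.045 0 0")

```text
time: 6.48
tool_pos: [0.4597, -0.1843, 0.0346]
ee_rot: [-2.509, 0.002, -1.344]
wrist_force: [0.9, -0.8, 1.0]
width: 0.0562
```

```bash
python3 pick.py .4722 -.181 .225 36 .078 .0065;python3 -c "
from h import *
s=snap('wrist','w6')"
```

```text
[ 0.45973921 -0.18431554  0.03462648] [-2.50938109e+00  2.43802127e-03 -1.34358888e+00] w 0.05623669401987599 [-0.896, -0.195, 2.138, 0.681, 1.012, 0.132]
P [ 0.4538 -0.1852  0.0065] shift [-0.002  0.086  0.077] turn [-0.0012  0.001   0.0001] rows>= 0.7
```

View pics/w6.png

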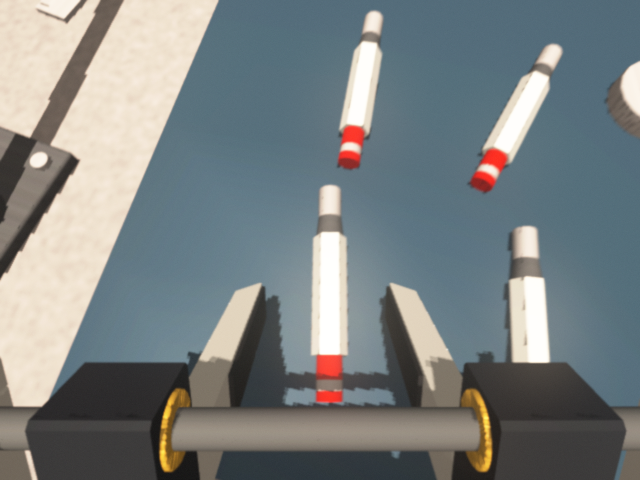

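Run:
```python
from h import *
s=snap("wrist")
a=p2w(s,[[330,187]],.010)[0];b=p2w(s,[[329.5,354]],.016)[0];c=p2w(s,[[330,234]],.012)[0]
print(a,b,c,np.linalg.norm((a-b)[:2]),np.linalg.norm((c-b)[:2]),np.arctan2(*(a-b)[[1,0]]), "mid from b",b[:2]+.036*(a-b)[:2]/np.linalg.norm((a-b)[:2]))
```

```text
[ 0.53435796 -0.17195387  0.01      ] [ 0.44068838 -0.19294944  0.016     ] [ 0.50465509 -0.17869098  0.012     ] 0.0959937649608501 0.06553657777685726 0.22050052629863148 mid from b [ 0.47581675 -0.18507559]
```

Emit:
servo_tool(targets="0.6 0 0.04 0.04 0 0 0;0.6 0 0.075 0.075 0 0 0;0.6 0 0.08 0.078 0 0 0;0.6 0 0.08 0.078 0 0 0;0.3 0 0.08 0.078 0 0 0;0.2 0 0.08 0.078 0 0 0;0 0 0.08 0.078 0 0 0;0 0 0.08 0.078 0 0 0;0 0 0.08 0.078 0 0 0")

```text
time: 7.33
tool_pos: [0.4553, -0.1868, 0.0079]
ee_rot: [-2.508, -0.001, -1.345]
wrist_force: [-1.3, -0.8, 0.1]
width: 0.0268
```

Emit:
servo_tool(targets="0 0 0.004 0.004 0 0 0;0 0 0.004 0.004 0 0 0;0 0 0.004 0.004 0 0 0;0 0 0.004 0.004 0 0 0")

```text
time: 7.67
tool_pos: [0.455, -0.1869, 0.0062]
ee_rot: [-2.508, -0.0, -1.345]
wrist_force: [-0.3, -0.7, 0.3]
width: 0.0167
```

```bash
cat > place.py <<'E'
from kin import *
def placeR(tau,yw):
    t=np.radians(tau); f=np.array([np.cos(RY+yw),np.sin(RY+yw),0]); z=f*np.cos(t)-np.array([0,0,np.sin(t)])
    return tgt(z,[-f[1],f[0],0]),f
def seq(i,tau,yw,zs,back=0,k=.002):
    R,f=placeR(tau,yw); o=get_obs(); print(o["tool_pos"].round(4),o["ee_rot"].round(3),"F",o["wrist_force"].round(1),"w",round(o["width"],4),o["joint_positions"].round(2).tolist())
    j=o["joint_positions"]
    for z in np.atleast_1d(zs):
        P=np.array([*(pocket(i)-f[:2]*back+R[:2,2]*k),z]); jj,e=ik(P,R,j); print("ik",jj.round(2).tolist(),round(e,4),end=" "); plan(P,R)
def go(P,R):
    o=get_obs(); print(o["tool_pos"].round(4),o["ee_rot"].round(3),"F",o["wrist_force"].round(1),"w",round(o["width"],4),o["joint_positions"].round(2).tolist())
    jj,e=ik(np.array(P),R,o["joint_positions"]); print("ik",jj.round(2).tolist(),round(e,4),end=" "); plan(P,R)
DOWN=lambda yaw: tgt([0,0,-1],[np.cos(yaw),np.sin(yaw),0])
E
python3 - <<'E'
from place import *
o=get_obs(); go(o["tool_pos"]+[0,0,.2],rot(o)); go([.45,-.05,.3],DOWN(0))
go([.45,-.1,.3],DOWN(-.7))
seq(5,40,.3,[.17],.08); seq(5,40,.3,[.3],.1)
E
```

```text
[ 0.455  -0.1869  0.0062] [-2.508 -0.    -1.345] F [-0.3 -0.7  0.3] w 0.0167 [-0.91, -0.15, 2.17, 0.71, 0.96, 0.06]
ik [-0.91, -0.37, 1.91, 0.58, 1.35, 0.38] 0.0 P [ 0.455  -0.1869  0.2062] shift [ 0.    -0.473 -0.645] turn [0. 0. 0.] rows>= 4.8
[ 0.455  -0.1869  0.0062] [-2.508 -0.    -1.345] F [-0.3 -0.7  0.3] w 0.0167 [-0.91, -0.15, 2.17, 0.71, 0.96, 0.06]
ik [-0.24, -0.13, 1.4, 0.0, 1.87, -0.24] 0.0 P [ 0.45 -0.05  0.3 ] shift [-0.538 -0.779 -0.887] turn [-0.1697 -0.1354 -0.4129] rows>= 11.7
[ 0.455  -0.1869  0.0062] [-2.508 -0.    -1.345] F [-0.3 -0.7  0.3] w 0.0167 [-0.91, -0.15, 2.17, 0.71, 0.96, 0.06]
ik [-0.34, -0.11, 1.38, 0.0, 1.87, 0.36] 0.0 P [ 0.45 -0.1   0.3 ] shift [-0.343 -0.743 -0.913] turn [-0.1944 -0.0651 -0.1984] rows>= 7.3
[ 0.455  -0.1869  0.0062] [-2.508 -0.    -1.345] F [-0.3 -0.7  0.3] w 0.0167 [-0.91, -0.15, 2.17, 0.71, 0.96, 0.06]
ik [0.83, -0.37, 2.09, -0.73, 0.81, -0.54] 0.0 P [0.4365 0.3123 0.17  ] shift [-1.963 -0.69  -0.308] turn [-0.0248  0.1173 -0.9753] rows>= 24.7
[ 0.455  -0.1869  0.0062] [-2.508 -0.    -1.345] F [-0.3 -0.7  0.3] w 0.0167 [-0.91, -0.15, 2.17, 0.71, 0.96, 0.06]
ik [0.87, -0.48, 1.9, -0.61, 1.08, -0.73] 0.0 P [0.4167 0.3093 0.3   ] shift [-1.968 -0.933 -0.774] turn [-0.0248  0.1173 -0.9753] rows>= 24.7
```

Emit:
servo_tool(targets="0 0 -0.07 -0.1 0 0 0;0 0 -0.15 -0.2 0 0 0;0 -0.05 -0.25 -0.34 -0.017 -0.014 -0.04;0 -0.1 -0.35 -0.45 -0.034 -0.027 -0.083;0 -0.16 -0.42 -0.53 -0.05 -0.04 -0.124;0 -0.22 -0.5 -0.6 -0.068 -0.054 -0.165;0 -0.27 -0.55 -0.65 -0.085 -0.068 -0.206;0 -0.32 -0.6 -0.7 -0.1 -0.08 -0.248;0 -0.38 -0.65 -0.75 -0.12 -0.095 -0.29;0 -0.43 -0.7 -0.8 -0.135 -0.108 -0.33;0 -0.48 -0.74 -0.85 -0.153 -0.122 -0.37;0 -0.54 -0.78 -0.89 -0.17 -0.135 -0.413")

```text
time: 8.67
tool_pos: [0.4494, -0.0492, 0.3015]
ee_rot: [-3.061, -0.053, -0.189]
wrist_force: [0.3, -0.9, -1.3]
width: 0.0163
```

Run:
```python
from place import *
seq(5,40,.3,[.3],.1)
snap("side","s2");snap("wrist","w7")
```

```text
[ 0.4494 -0.0492  0.3015] [-3.061 -0.053 -0.189] F [ 0.3 -0.9 -1.3] w 0.0163 [-0.3, -0.17, 1.44, 0.09, 1.83, -0.09]
ik [0.87, -0.48, 1.9, -0.61, 1.08, -0.73] 0.0 P [0.4167 0.3093 0.3   ] shift [-0.397 -1.381  0.097] turn [-0.1873  0.2292 -0.5785] rows>= 16.3
```

View pics/s2.png

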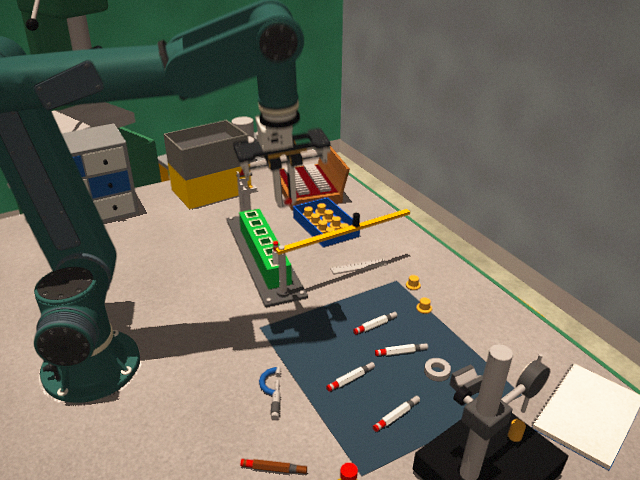

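View pics/w7.png

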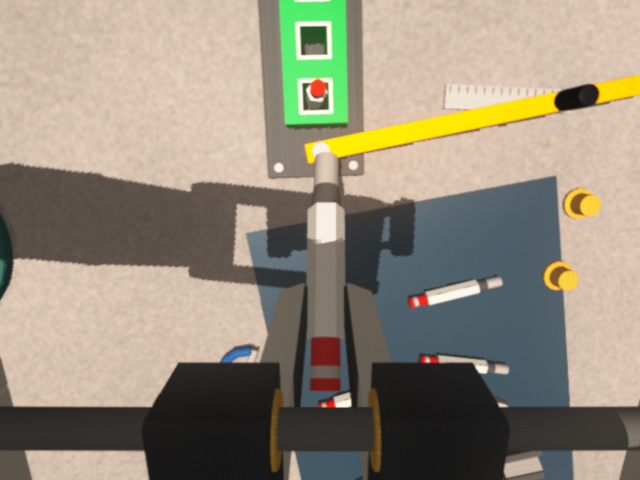

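Emit:
servo_tool(targets="0 -0.03 -0.1 0 -0.011 0.014 -0.035;0 -0.05 -0.2 0 -0.023 0.028 -0.07;0 -0.08 -0.3 0 -0.034 0.042 -0.105;0 -0.1 -0.4 0 -0.046 0.056 -0.14;0 -0.13 -0.48 0 -0.057 0.07 -0.176;0 -0.15 -0.55 0 -0.068 0.083 -0.21;0 -0.18 -0.62 0 -0.08 0.097 -0.246;0 -0.2 -0.7 0.02 -0.091 0.11 -0.28;0 -0.23 -0.78 0.03 -0.103 0.125 -0.317;0 -0.25 -0.85 0.04 -0.114 0.139 -0.35;0 -0.27 -0.92 0.05 -0.126 0.153 -0.387;0 -0.29 -0.98 0.06 -0.137 0.167 -0.42")

```text
time: 9.77
tool_pos: [0.4247, 0.2058, 0.3001]
ee_rot: [2.482, -0.206, 1.225]
wrist_force: [0.4, -0.1, -0.8]
width: 0.0167
```

Run:
```python
from place import *
seq(5,40,.3,[.3],.1)
```

```text
[0.4247 0.2058 0.3001] [ 2.482 -0.206  1.225] F [ 0.4 -0.1 -0.8] w 0.0167 [0.65, -0.49, 1.82, -0.46, 1.3, -0.5]
ik [0.87, -0.48, 1.9, -0.61, 1.08, -0.73] 0.0 P [0.4167 0.3093 0.3   ] shift [ 0.371 -0.182 -0.043] turn [-0.0498  0.0632 -0.1582] rows>= 4.5
```

Emit:
servo_tool(targets="0 0.08 -0.04 -0.01 -0.011 0.014 -0.035;0 0.16 -0.08 -0.02 -0.022 0.028 -0.07;0 0.24 -0.12 -0.03 -0.034 0.042 -0.106;0 0.32 -0.16 -0.04 -0.045 0.056 -0.14;0 0.37 -0.18 -0.04 -0.05 0.063 -0.158;0 0.37 -0.18 -0.04 -0.05 0.063 -0.158")

```text
time: 10.27
tool_pos: [0.4176, 0.3085, 0.2981]
ee_rot: [2.272, -0.0, 1.718]
wrist_force: [0.0, -0.4, -0.8]
width: 0.0169
```

Run:
```python
from place import *
seq(5,40,.3,[.17],.08);seq(5,40,.3,[.17,.13,.095],0)
snap("side","s3");snap("wrist","w8")
```

```text
[0.4176 0.3085 0.2981] [ 2.272 -0.     1.718] F [ 0.  -0.4 -0.8] w 0.0169 [0.87, -0.47, 1.9, -0.61, 1.08, -0.73]
ik [0.83, -0.37, 2.09, -0.73, 0.81, -0.54] 0.0 P [0.4365 0.3123 0.17  ] shift [ 0.004 -0.342  0.39 ] turn [-0.0011  0.0008 -0.0007] rows>= 3.1
[0.4176 0.3085 0.2981] [ 2.272 -0.     1.718] F [ 0.  -0.4 -0.8] w 0.0169 [0.87, -0.47, 1.9, -0.61, 1.08, -0.73]
ik [0.7, -0.22, 1.98, -0.67, 0.7, -0.65] 0.0 P [0.5156 0.3243 0.17  ] shift [ 0.005 -0.135  0.634] turn [-0.0011  0.0008 -0.0007] rows>= 3.9
ik [0.7, -0.17, 2.03, -0.75, 0.63, -0.55] 0.0 P [0.5156 0.3243 0.13  ] shift [ 0.005 -0.257  0.737] turn [-0.0011  0.0008 -0.0007] rows>= 4.7
ik [0.7, -0.12, 2.07, -0.84, 0.56, -0.44] 0.0 P [0.5156 0.3243 0.095 ] shift [ 0.005 -0.364  0.828] turn [-0.0011  0.0008 -0.0007] rows>= 5.4
```

View pics/s3.png

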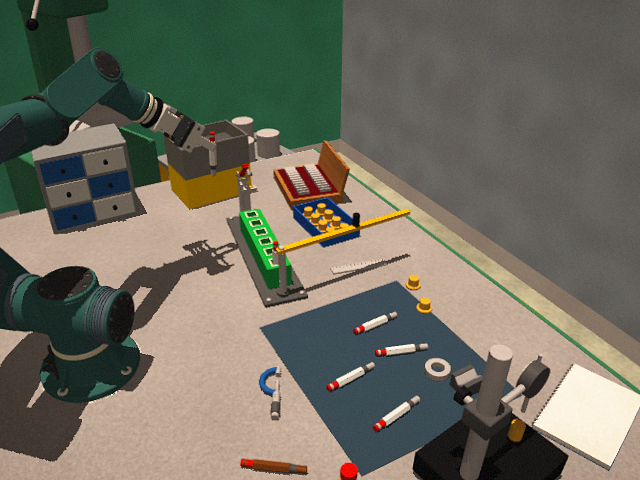

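View pics/w8.png

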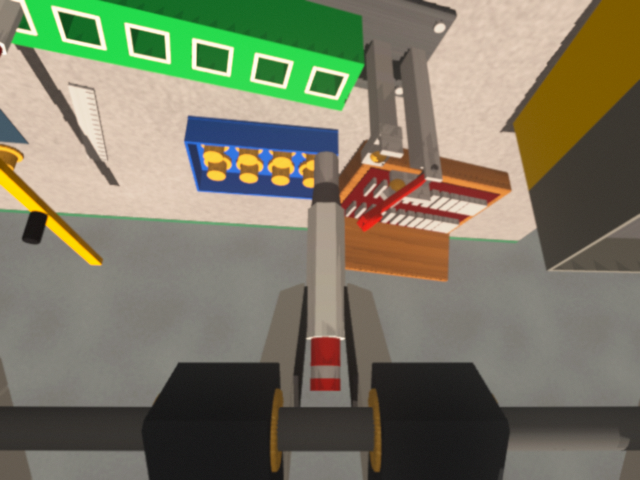

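Emit:
servo_tool(targets="0 0 -0.11 0.12 0 0 0;0 0 -0.22 0.24 0 0 0;0 0.004 -0.34 0.38 0 0 0;0 0.004 -0.34 0.4 0 0 0;0 0.005 -0.27 0.48 0 0 0;0 0.005 -0.2 0.56 0 0 0;0 0.005 -0.13 0.635 0 0 0;0 0.005 -0.127 0.643 0 0 0;0 0.005 -0.127 0.643 0 0 0;0 0.005 -0.127 0.643 0 0 0")

```text
time: 11.2
tool_pos: [0.5207, 0.3244, 0.1757]
ee_rot: [2.267, -0.003, 1.715]
wrist_force: [-0.7, -0.1, -1.7]
width: 0.0166
```

Run:
```python
from place import *
seq(5,40,.3,[.17,.13,.092],0)
s=snap("side","s4");crop(s,180,120,330,250,5,"s4c");snap("wrist","w9");s=snap("top");crop(s,150,180,300,300,5,"t5")
```

```text
[0.5207 0.3244 0.1757] [ 2.267 -0.003  1.715] F [-0.7 -0.1 -1.7] w 0.0166 [0.69, -0.21, 1.97, -0.66, 0.7, -0.66]
ik [0.7, -0.22, 1.98, -0.67, 0.7, -0.65] 0.0 P [0.5156 0.3243 0.17  ] shift [ 0.003 -0.03  -0.001] turn [ 0.0006  0.0011 -0.0021] rows>= 0.2
ik [0.7, -0.17, 2.03, -0.75, 0.63, -0.55] 0.0 P [0.5156 0.3243 0.13  ] shift [ 0.002 -0.153  0.102] turn [ 0.0006  0.0011 -0.0021] rows>= 1.1
ik [0.7, -0.11, 2.07, -0.85, 0.56, -0.43] 0.0 P [0.5156 0.3243 0.092 ] shift [ 0.002 -0.27   0.199] turn [ 0.0006  0.0011 -0.0021] rows>= 2.0
```

View pics/s4c.png

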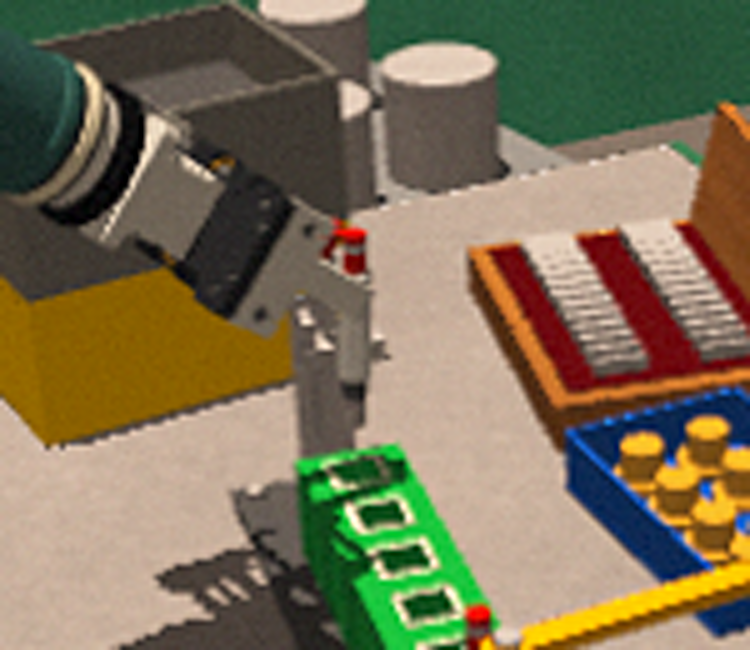

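View pics/w9.png

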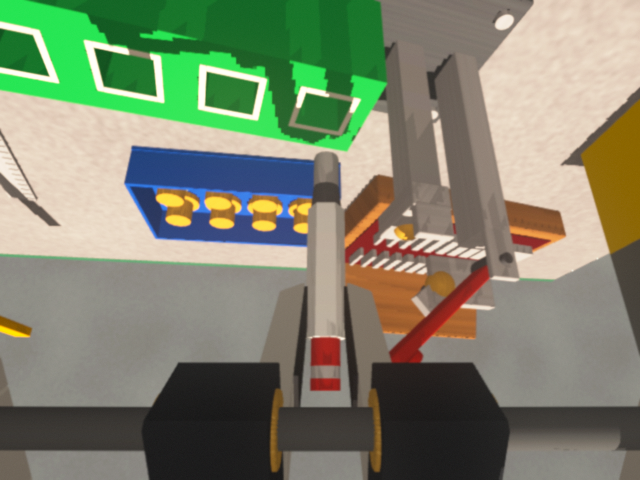

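Run:
```python
from place import *
s=snap("side"); o=s["obs"]; R=rot(o); a=np.radians(54)
go=np.cos(a)*R[:,2]-np.sin(a)*R[:,1]; P=o["tool_pos"]-.0019*R[:,2]
tip=P+go*.0785; print("GO",go.round(3),"tip",tip, "pocket",pocket(5)); print(w2p(s,[tip,P-go*.0375, [*pocket(5),.07]]))
```

```text
GO [-0.068 -0.007 -0.998] tip [0.51280179 0.32421917 0.09800464] pocket [0.51405616 0.324115  ]
[[249.78822245 205.12894318]
 [249.70932595 166.63544172]
 [250.83721137 213.75544119]]
```

Emit:
servo_tool(targets="0 0 -0.05 0.035 0 0 -0.002;0 0.002 -0.1 0.07 0 0 -0.002;0 0.002 -0.15 0.11 0 0 -0.002;0 0.002 -0.2 0.15 0 0 -0.002;0 0.002 -0.24 0.185 0 0 -0.002;0 0.002 -0.263 0.207 0 0 -0.002;0 0.002 -0.263 0.207 0 0 -0.002;0 0.002 -0.263 0.207 0 0 -0.002")

```text
time: 12.07
tool_pos: [0.517, 0.3255, 0.0908]
ee_rot: [2.268, 0.003, 1.722]
wrist_force: [0.1, -0.3, 0.1]
width: 0.0167
```

Emit:
servo_tool(targets="0.3 0 0 0 0 0 0;0.3 0 0 0 0 0 0;0.3 0 0 0 0 0 0;0.3 0 0 0 0 0 0;0.3 0 0 -0.1 0 0 0;0.3 0 0 -0.25 0 0 0;0.3 0 0 -0.4 0 0 0;0.3 0 0 -0.4 0 0 0")

```text
time: 12.73
tool_pos: [0.4409, 0.3161, 0.1624]
ee_rot: [2.259, -0.004, 1.724]
wrist_force: [0.9, 1.5, 1.1]
width: 0.0281
```

Run:
```python
from place import *
o=get_obs();print(o["joint_positions"].round(2),o["wrist_force"])
s=snap("side","s5");crop(s,180,120,330,250,5,"s5c")
s=snap("top","t6");import det;det.gauges(s)
```

```text
[ 0.83 -0.35  2.1  -0.75  0.78 -0.51] [0.86557456 1.49096352 1.07303445]
mid [ 0.6074 -0.1719] yaw 0.051 L 0.1204 px 316 uv [391.6 218.1] red [ 0.5622 -0.174 ]
mid [ 0.6091 -0.2726] yaw -0.32 L 0.1219 px 304 uv [427.4 218.1] red [ 0.5648 -0.2581]
mid [ 0.4989 -0.4118] yaw 0.187 L 0.1218 px 318 uv [477.9 258.3] red [ 0.4543 -0.4205]
mid [ 0.4715 -0.2879] yaw 0.115 L 0.1223 px 312 uv [433.5 267.7] red [ 0.426  -0.2938]
```

View pics/s5c.png

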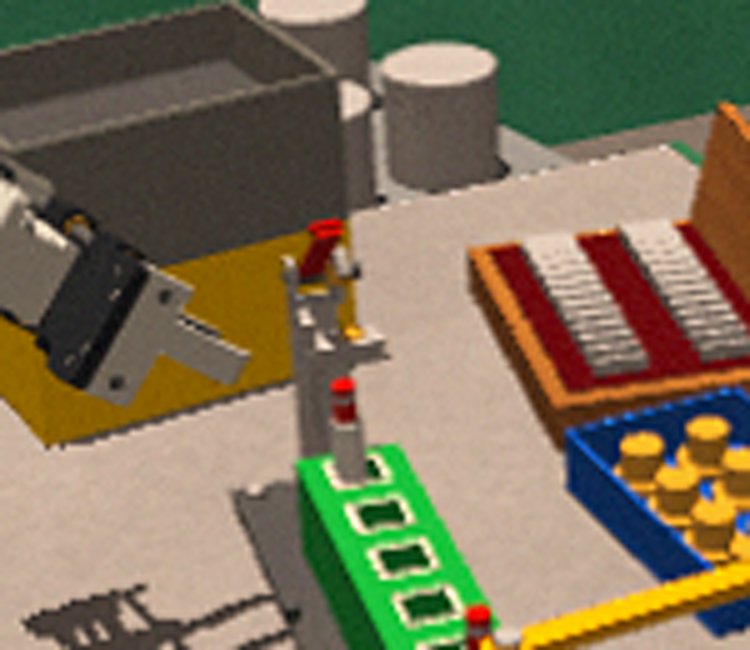

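Run:
```python
from place import *
go([.43,.0,.3],DOWN(0))
s=snap("side"); print("tip at z=.126",p2w(s,[[248.4,197]],.126), pocket(5))
```

```text
[0.4418 0.3151 0.1577] [ 2.264e+00 -1.000e-03  1.723e+00] F [ 0.8 -0.6 -0.9] w 0.0284 [0.83, -0.34, 2.11, -0.75, 0.78, -0.51]
ik [-0.13, -0.18, 1.44, 0.0, 1.88, -0.13] 0.0 P [0.43 0.   0.3 ] shift [-1.238  0.287 -0.546] turn [ 0.205  -0.239   0.5089] rows>= 15.0
tip at z=.126 [[0.50926725 0.32112639 0.126     ]] [0.51405616 0.324115  ]
```

Emit:
servo_tool(targets="0.3 0 0.1 -0.1 0 0 0;0.4 0 0.2 -0.25 0 0 0;0.5 -0.08 0.3 -0.35 0.015 -0.018 0.035;0.6 -0.18 0.35 -0.45 0.03 -0.035 0.07;0.6 -0.28 0.38 -0.5 0.045 -0.05 0.108;0.6 -0.38 0.38 -0.52 0.06 -0.068 0.143;0.6 -0.48 0.37 -0.53 0.073 -0.085 0.18;0.6 -0.58 0.36 -0.54 0.087 -0.1 0.215;0.6 -0.68 0.35 -0.55 0.1 -0.117 0.25;0.6 -0.78 0.33 -0.55 0.115 -0.134 0.285;0.6 -0.88 0.32 -0.55 0.13 -0.15 0.32;0.6 -0.98 0.3 -0.55 0.145 -0.167 0.357")

```text
time: 13.88
tool_pos: [0.4226, 0.0619, 0.3002]
ee_rot: [2.872, -0.172, 0.559]
wrist_force: [-0.0, 0.2, 0.5]
width: 0.0565
```

```bash
sed -i 's/plan(\[\*(P+z\*k)\[:2\],h\],R)/Q=[*(P+z*k)[:2],h]; plan(Q,R)/' pick.py; python3 pick.py .4715 -.2879 .115 36 .078 .12 .03
python3 - <<'E'
from place import *
go([.43,-.1,.3],DOWN(-.6))
E
```

```text
[0.42263064 0.06193259 0.30015366] [ 2.87196007 -0.17238061  0.55888817] w 0.05649941197469691 [0.162, -0.384, 1.63, -0.183, 1.632, -0.409]
P [ 0.4527 -0.2901  0.12  ] shift [-0.759  1.052  0.913] turn [0.1267 0.0805 0.6412] rows>= 16.6
P [ 0.4527 -0.2901  0.03  ] shift [-0.82   0.958  1.255] turn [0.1267 0.0805 0.6412] rows>= 16.6
[0.4226 0.0619 0.3002] [ 2.872 -0.172  0.559] F [-0.   0.2  0.5] w 0.0565 [0.16, -0.38, 1.63, -0.18, 1.63, -0.41]
ik [-0.36, -0.15, 1.42, -0.0, 1.88, 0.24] 0.0 P [ 0.43 -0.1   0.3 ] shift [-0.314  0.559  0.098] turn [ 0.0441 -0.0976  0.3582] rows>= 9.4
```

Emit:
servo_tool(targets="0.6 -0.05 0.08 0 0.008 0.005 0.039;0.6 -0.1 0.16 0.02 0.015 0.01 0.077;0.6 -0.15 0.25 0.04 0.023 0.015 0.116;0.6 -0.2 0.33 0.06 0.03 0.019 0.155;0.6 -0.25 0.41 0.1 0.038 0.024 0.193;0.6 -0.3 0.49 0.15 0.046 0.029 0.232;0.6 -0.35 0.57 0.2 0.053 0.034 0.27;0.6 -0.4 0.66 0.25 0.061 0.039 0.31;0.6 -0.45 0.74 0.3 0.069 0.044 0.348;0.6 -0.5 0.82 0.35 0.076 0.048 0.387;0.6 -0.55 0.9 0.4 0.084 0.053 0.425;0.6 -0.6 0.97 0.45 0.091 0.058 0.464")

```text
time: 14.88
tool_pos: [0.4442, -0.2376, 0.2305]
ee_rot: [-2.685, -0.231, -0.944]
wrist_force: [0.1, 0.6, 0.2]
width: 0.0564
```

```bash
python3 pick.py .4715 -.2879 .115 36 .078 .12 .05 .03
```

```text
[ 0.44424903 -0.23759191  0.2305367 ] [-2.68524065 -0.2313498  -0.94385664] w 0.056422115977699 [-0.92, -0.283, 1.747, 0.454, 1.448, -0.033]
P [ 0.4527 -0.2901  0.12  ] shift [0.083 0.295 0.383] turn [0.0345 0.022  0.1762] rows>= 4.5
P [ 0.4527 -0.2901  0.05  ] shift [0.019 0.415 0.628] turn [0.0345 0.022  0.1762] rows>= 4.5
P [ 0.4527 -0.2901  0.03  ] shift [0.001 0.449 0.698] turn [0.0345 0.022  0.1762] rows>= 5.0
```

Emit:
servo_tool(targets="0.6 0.06 0.06 0.08 0.007 0.004 0.035;0.6 0.07 0.14 0.17 0.014 0.009 0.07;0.6 0.08 0.22 0.28 0.021 0.013 0.106;0.6 0.08 0.29 0.38 0.028 0.018 0.14;0.6 0.05 0.35 0.5 0.0345 0.022 0.176;0.6 0.01 0.43 0.66 0.0345 0.022 0.176;0.6 0.003 0.445 0.69 0.0345 0.022 0.176;0.6 0.003 0.445 0.69 0.0345 0.022 0.176")

```text
time: 15.55
tool_pos: [0.4515, -0.2851, 0.029]
ee_rot: [-2.518, 0.006, -1.447]
wrist_force: [-0.1, 0.7, 0.2]
width: 0.0566
```

```bash
python3 pick.py .4715 -.2879 .115 36 .078 .0065;  python3 -c "
from h import *
s=snap('wrist','w10')"
```

```text
[ 0.45151092 -0.28510732  0.02898297] [-2.51783962  0.00552548 -1.44731099] w 0.05657983948017395 [-1.041, -0.059, 2.03, 0.685, 1.018, 0.084]
P [ 0.4527 -0.2901  0.0065] shift [0.021 0.051 0.074] turn [0.0015 0.003  0.0012] rows>= 0.6
```

View pics/w10.png

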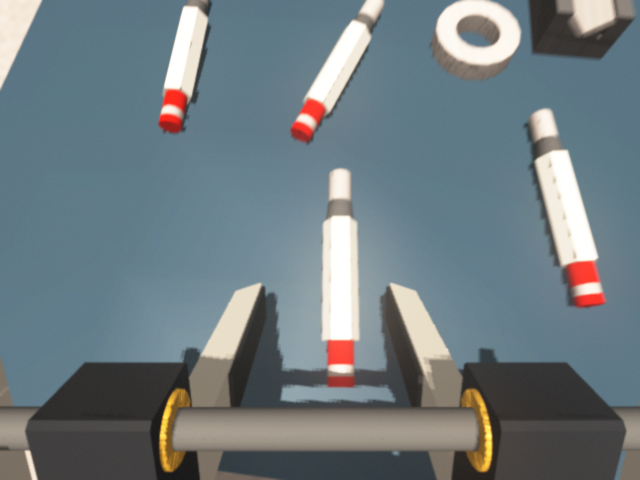

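Run:
```python
from h import *
s=snap("wrist")
a=p2w(s,[[340,171]],.010)[0];b=p2w(s,[[340.5,340]],.016)[0]
u=(a-b)[:2];u/=np.linalg.norm(u);print(a,b,np.arctan2(u[1],u[0]),"mid from b",b[:2]+.036*u)
```

```text
[ 0.53659352 -0.28574171  0.01      ] [ 0.43946818 -0.29675055  0.016     ] 0.11286505794754768 mid from b [ 0.47523913 -0.29269603]
```

Emit:
servo_tool(targets="0.6 0.015 0.025 0.035 0.001 0.002 0;0.6 0.03 0.045 0.07 0.001 0.003 0;0.5 0.03 0.048 0.077 0.001 0.003 0;0.4 0.03 0.048 0.077 0.001 0.003 0;0.2 0.03 0.048 0.077 0.001 0.003 0;0 0.03 0.048 0.077 0.001 0.003 0;0 0.03 0.048 0.077 0.001 0.003 0;0 0.03 0.048 0.077 0.001 0.003 0;0 0.03 0.048 0.077 0.001 0.003 0;0 0.03 0.048 0.077 0.001 0.003 0;0 0.03 0.048 0.077 0.001 0.003 0")

```text
time: 16.57
tool_pos: [0.4569, -0.2951, 0.0129]
ee_rot: [-2.509, -0.014, -1.451]
wrist_force: [-0.6, -0.3, 1.5]
width: 0.014
```

Run:
```python
from place import *
go([.45,-.05,.3],DOWN(-.2))
```

```text
[ 0.4569 -0.2951  0.0129] [-2.509 -0.014 -1.451] F [-0.6 -0.3  1.5] w 0.014 [-1.04, -0.02, 2.03, 0.71, 0.97, 0.04]
ik [-0.24, -0.13, 1.4, 0.0, 1.87, -0.04] 0.0 P [ 0.45 -0.05  0.3 ] shift [-0.961 -0.759 -0.883] turn [-0.1715 -0.1294 -0.3829] rows>= 11.0
```

```bash
python3 -c "
from h import *
s=snap('wrist','w11'); print(get_obs()['tool_pos'],get_obs()['width'])"
```

```text
[ 0.45687304 -0.29503759  0.01288738] 0.014434225758202652
```

View pics/w11.png

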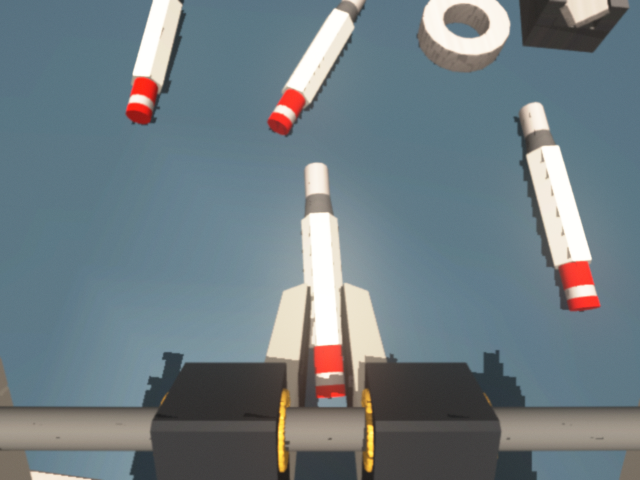

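Emit:
servo_tool(targets="0.5 0 0 0 0 0 0;0.5 0 0 0 0 0 0;0.5 0 0 0 0 0 0;0.5 0 0 0 0 0 0")

```text
time: 16.95
tool_pos: [0.4567, -0.2952, 0.0126]
ee_rot: [-2.509, -0.014, -1.452]
wrist_force: [-0.0, -0.6, 0.3]
width: 0.037
```

```bash
python3 -c "
from h import *
s=snap('wrist','w12'); o=s['obs'];print(o['tool_pos'],o['width'],o['ee_rot'])"
```

```text
[ 0.45670418 -0.29519177  0.01259907] 0.03697493299752094 [-2.50904128 -0.01362445 -1.45165234]
```

View pics/w12.png

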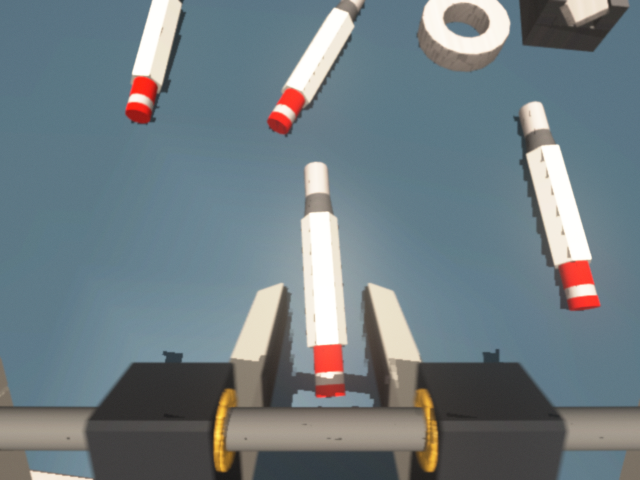

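```bash
python3 - <<'E'
from h import *
s=snap("wrist")
a=p2w(s,[[316,166]],.010)[0];b=p2w(s,[[328.5,345]],.016)[0]
u=(a-b)[:2];u/=np.linalg.norm(u);print(a,b,np.arctan2(u[1],u[0]),"mid from b",b[:2]+.036*u)
E
python3 pick.py .472 -.291 .145 36 .078 .0055;python3 pick.py .474 -.2925 .16 36 .078 .0055
```

```text
[ 0.53049384 -0.2816237   0.01      ] [ 0.43781985 -0.29916301  0.016     ] 0.187045931205499 mid from b [ 0.47319194 -0.29246855]
[ 0.45673444 -0.29515844  0.0126226 ] [-2.5089718  -0.01353596 -1.45158081] w 0.04467567547440803 [-1.041, -0.019, 2.035, 0.713, 0.965, 0.035]
P [ 0.4533 -0.2937  0.0055] shift [-0.008  0.027  0.015] turn [-0.0013 -0.0083 -0.0041] rows>= 0.2
[ 0.45673444 -0.29515844  0.0126226 ] [-2.5089718  -0.01353596 -1.45158081] w 0.04467567547440803 [-1.041, -0.019, 2.035, 0.713, 0.965, 0.035]
P [ 0.4553 -0.2955  0.0055] shift [0.    0.021 0.02 ] turn [-0.0013 -0.0111 -0.0079] rows>= 0.3
```

```bash
python3 pick.py .473 -.292 .18 36 .078 .0055
```

```text
[ 0.45673444 -0.29515844  0.0126226 ] [-2.5089718  -0.01353596 -1.45158081] w 0.04467567547440803 [-1.041, -0.019, 2.035, 0.713, 0.965, 0.035]
P [ 0.4544 -0.2954  0.0055] shift [-0.001  0.024  0.017] turn [-0.0012 -0.0149 -0.0131] rows>= 0.5
```

Emit:
servo_tool(targets="0.5 0 0.024 0.018 -0.001 -0.015 -0.013;0.5 0 0.024 0.018 -0.001 -0.015 -0.013;0.5 0 0.024 0.018 -0.001 -0.015 -0.013;0.5 0 0.024 0.018 -0.001 -0.015 -0.013")

```text
time: 17.38
tool_pos: [0.4547, -0.2957, 0.0056]
ee_rot: [-2.512, 0.0, -1.392]
wrist_force: [-0.7, -0.1, 0.2]
width: 0.047
```

```bash
python3 pick.py .473 -.292 .18 36 .078 .0055
```

```text
[ 0.45466769 -0.29574538  0.00560262] [-2.51242594e+00  6.19242397e-05 -1.39210514e+00] w 0.046983257620196554 [-1.059, 0.023, 2.009, 0.716, 1.01, -0.029]
P [ 0.4544 -0.2954  0.0055] shift [-0.002  0.001 -0.   ] turn [-0.0003 -0.0002 -0.0003] rows>= 0.0
```

Emit:
servo_tool(targets="0.1 0 0 0 0 0 0;0 0 0 0 0 0 0;0 0 0 0 0 0 0;0 0 0 0 0 0 0;0 0 0 0 0 0 0;0 0 0 0 0 0 0;0 0 0 0 0 0 0")

```text
time: 17.97
tool_pos: [0.4546, -0.2954, 0.0056]
ee_rot: [-2.512, 0.0, -1.391]
wrist_force: [-1.4, 0.5, 1.6]
width: 0.0166
```

Run:
```python
from place import *
go([.45,-.05,.3],DOWN(-.2))
snap("wrist","w13")
```

```text
[ 0.4546 -0.2954  0.0056] [-2.512  0.    -1.391] F [-1.4  0.5  1.6] w 0.0166 [-1.06, 0.02, 2.01, 0.72, 1.01, -0.03]
ik [-0.24, -0.13, 1.4, 0.0, 1.87, -0.04] 0.0 P [ 0.45 -0.05  0.3 ] shift [-0.97  -0.82  -0.859] turn [-0.1759 -0.1189 -0.3658] rows>= 10.6
```

View pics/w13.png

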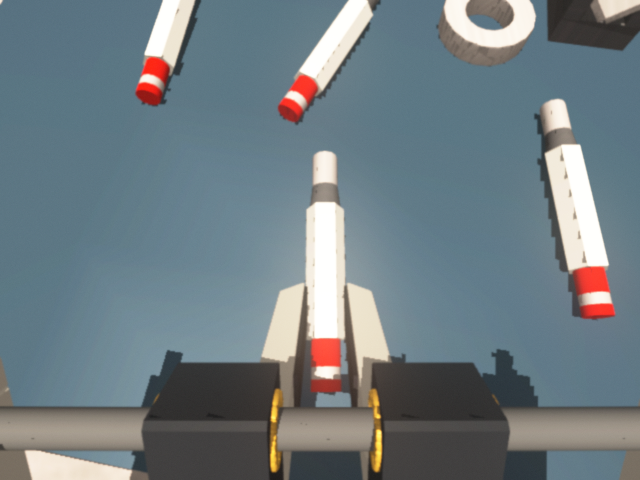

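Emit:
servo_tool(targets="0 0 -0.07 -0.1 0 0 0;0 -0.02 -0.17 -0.22 0 0 0;0 -0.1 -0.27 -0.36 -0.018 -0.012 -0.037;0 -0.2 -0.37 -0.47 -0.035 -0.024 -0.073;0 -0.3 -0.46 -0.55 -0.053 -0.036 -0.11;0 -0.4 -0.53 -0.62 -0.07 -0.048 -0.146;0 -0.5 -0.6 -0.67 -0.088 -0.06 -0.183;0 -0.6 -0.65 -0.72 -0.106 -0.071 -0.22;0 -0.7 -0.7 -0.76 -0.123 -0.083 -0.256;0 -0.8 -0.75 -0.8 -0.14 -0.095 -0.293;0 -0.9 -0.79 -0.84 -0.158 -0.107 -0.33;0 -0.97 -0.82 -0.86 -0.176 -0.119 -0.366")

```text
time: 19.02
tool_pos: [0.4498, -0.0484, 0.3023]
ee_rot: [-3.11, -0.023, -0.262]
wrist_force: [0.1, 0.1, -0.7]
width: 0.0167
```

Run:
```python
from place import *
seq(4,40,.3,[.3],.1)
```

```text
[ 0.4498 -0.0484  0.3023] [-3.11  -0.023 -0.262] F [ 0.1  0.1 -0.7] w 0.0167 [-0.26, -0.15, 1.41, 0.03, 1.86, 0.01]
ik [0.77, -0.6, 1.97, -0.53, 1.07, -0.86] 0.0 P [0.4093 0.2599 0.3   ] shift [-0.477 -1.148  0.034] turn [-0.1775  0.2591 -0.5912] rows>= 16.8
```

Emit:
servo_tool(targets="0 -0.04 -0.08 0 -0.0105 0.0155 -0.035;0 -0.08 -0.16 0 -0.021 0.031 -0.07;0 -0.11 -0.25 0 -0.032 0.046 -0.105;0 -0.15 -0.33 0 -0.042 0.062 -0.14;0 -0.19 -0.41 0 -0.053 0.077 -0.176;0 -0.22 -0.5 0 -0.063 0.093 -0.21;0 -0.26 -0.58 0 -0.074 0.108 -0.246;0 -0.3 -0.67 0 -0.084 0.123 -0.28;0 -0.34 -0.75 0.01 -0.095 0.139 -0.317;0 -0.37 -0.83 0.02 -0.106 0.154 -0.35;0 -0.4 -0.9 0.02 -0.116 0.17 -0.387;0 -0.44 -0.98 0.03 -0.127 0.185 -0.42")

```text
time: 20.02
tool_pos: [0.4082, 0.2166, 0.2985]
ee_rot: [2.489, -0.206, 1.169]
wrist_force: [-0.1, -0.3, -1.8]
width: 0.0168
```

Run:
```python
from place import *
seq(4,40,.3,[.3],.1);seq(4,40,.3,[.2],0)
```

```text
[0.4082 0.2166 0.2985] [ 2.489 -0.206  1.169] F [-0.1 -0.3 -1.8] w 0.0168 [0.73, -0.47, 1.81, -0.52, 1.36, -0.37]
ik [0.77, -0.6, 1.97, -0.53, 1.07, -0.86] 0.0 P [0.4093 0.2599 0.3   ] shift [ 0.159 -0.067 -0.017] turn [-0.05    0.075  -0.1711] rows>= 4.9
[0.4082 0.2166 0.2985] [ 2.489 -0.206  1.169] F [-0.1 -0.3 -1.8] w 0.0168 [0.73, -0.47, 1.81, -0.52, 1.36, -0.37]
ik [0.6, -0.35, 2.02, -0.53, 0.72, -0.86] 0.0 P [0.5081 0.2749 0.2   ] shift [ 0.283 -0.06   0.535] turn [-0.05    0.075  -0.1711] rows>= 4.9
```

Emit:
servo_tool(targets="0 0.05 -0.02 0 -0.01 0.015 -0.034;0 0.09 -0.04 0 -0.02 0.03 -0.069;0 0.13 -0.06 0 -0.03 0.045 -0.103;0 0.17 -0.06 0.1 -0.04 0.06 -0.137;0 0.22 -0.06 0.25 -0.05 0.075 -0.171;0 0.26 -0.06 0.4 -0.05 0.075 -0.171;0 0.283 -0.06 0.535 -0.05 0.075 -0.171;0 0.283 -0.06 0.535 -0.05 0.075 -0.171;0 0.283 -0.06 0.535 -0.05 0.075 -0.171")

```text
time: 20.77
tool_pos: [0.5084, 0.2721, 0.196]
ee_rot: [2.277, 0.0, 1.714]
wrist_force: [-0.2, 0.4, -0.3]
width: 0.0172
```

```bash
cat > chk.py <<'E'
from place import *; import sys
i=int(sys.argv[1]); tau,yw,z=map(float,sys.argv[2:5]); fw=float(sys.argv[5]) if len(sys.argv)>5 else .003
s=snap("side"); o=s["obs"]; R=rot(o); a=np.radians(54)
g=np.cos(a)*R[:,2]-np.sin(a)*R[:,1]; P=o["tool_pos"]-.0025*R[:,2]
tip=P+g*.078; print("GO",g.round(3),"tip",tip.round(4),"pocket",pocket(i).round(4)); print(w2p(s,[tip,P-g*.0375]).round(1).tolist(), "pocket px",w2p(s,[[*pocket(i),.07]]).round(1).tolist())
crop(s,180,120,330,250,5,sys.argv[6])
seq(i,tau,yw,[z],-fw)
E
python3 chk.py 4 40 .3 .091 .003 s6
```

```text
GO [-0.077 -0.011 -0.997] tip [0.5006 0.271  0.1198] pocket [0.5066 0.2747]
[[252.7, 207.4], [253.0, 167.6]] pocket px [[255.3, 222.2]]
[0.5088 0.2731 0.1991] [ 2.272e+00 -2.000e-03  1.715e+00] F [-0.5  0.3 -0.1] w 0.0165 [0.6, -0.35, 2.02, -0.52, 0.73, -0.86]
ik [0.6, -0.21, 2.15, -0.76, 0.5, -0.58] 0.0 P [0.5111 0.2754 0.091 ] shift [ 0.007 -0.323  0.287] turn [-0.001   0.0013 -0.0017] rows>= 2.6
```

View pics/s6.png

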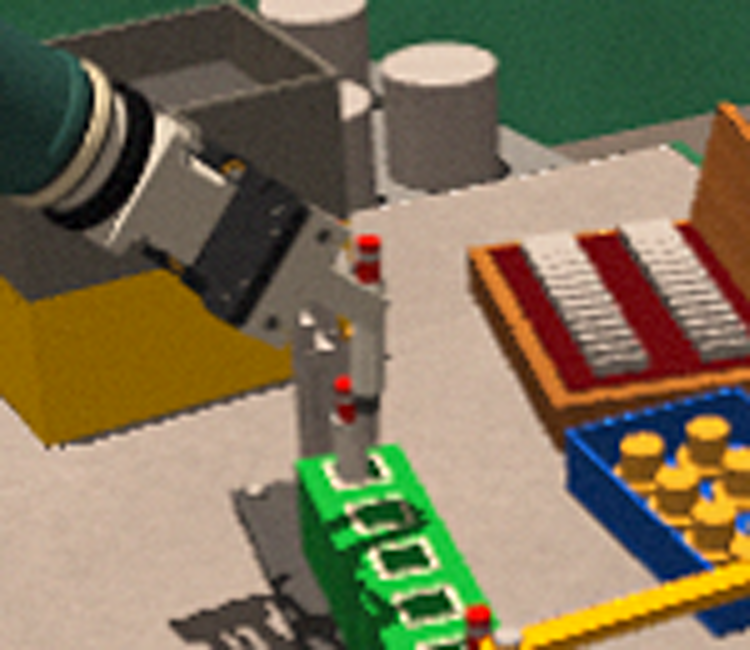

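Emit:
servo_tool(targets="0 0.007 0.008 0.009 0 0.001 -0.002;0 0.007 -0.06 0.065 0 0.001 -0.002;0 0.007 -0.13 0.125 0 0.001 -0.002;0 0.007 -0.2 0.185 0 0.001 -0.002;0 0.007 -0.27 0.245 0 0.001 -0.002;0 0.007 -0.323 0.287 0 0.001 -0.002;0 0.007 -0.323 0.287 0 0.001 -0.002;0 0.007 -0.323 0.287 0 0.001 -0.002;0 0.007 -0.323 0.287 0 0.001 -0.002")

```text
time: 21.57
tool_pos: [0.5126, 0.2773, 0.0954]
ee_rot: [2.266, -0.001, 1.724]
wrist_force: [-0.4, 0.5, -0.8]
width: 0.017
```

Emit:
servo_tool(targets="0.1 0 -0.01 0.008 0 0 0;0.28 0 -0.01 0.008 0 0 0;0.28 0 -0.01 0.008 0 0 0;0.28 0 -0.01 0.008 0 0 0;0.28 0 -0.01 0.008 0 0 0;0.28 0 -0.01 -0.1 0 0 0;0.28 0 -0.01 -0.25 0 0 0;0.3 0 0.1 -0.45 0 0 0;0.4 0 0.2 -0.6 0 0 0;0.5 -0.1 0.25 -0.65 0 0 0")

```text
time: 22.4
tool_pos: [0.4305, 0.2433, 0.2457]
ee_rot: [2.268, -0.001, 1.731]
wrist_force: [0.9, 0.2, 0.2]
width: 0.0383
```

Run:
```python
from place import *
s=snap("side","s7");crop(s,180,120,330,250,5,"s7c")
s=snap("top","t7");import det;det.gauges(s)
go([.43,.0,.3],DOWN(0))
```

```text
mid [ 0.6074 -0.172 ] yaw 0.053 L 0.1204 px 318 uv [391.6 218. ] red [ 0.5618 -0.1744]
mid [ 0.6091 -0.2726] yaw -0.32 L 0.1219 px 302 uv [427.4 218. ] red [ 0.5648 -0.2581]
mid [ 0.5266 -0.4076] yaw 0.179 L 0.1216 px 318 uv [476.3 248.2] red [ 0.4818 -0.4164]
[0.434  0.2405 0.2542] [ 2.254 -0.007  1.723] F [0.4 0.2 0.6] w 0.045 [0.65, -0.61, 2.07, -0.48, 0.92, -0.92]
ik [-0.13, -0.18, 1.44, -0.0, 1.88, -0.13] 0.0 P [0.43 0.   0.3 ] shift [-0.947  0.045 -0.245] turn [ 0.2056 -0.243   0.5072] rows>= 15.1
```

View pics/s7c.png

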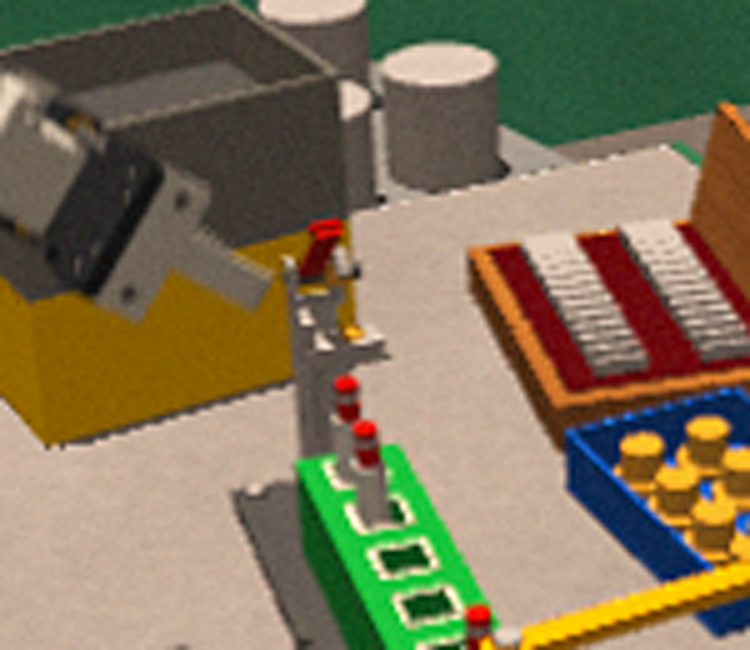

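Emit:
servo_tool(targets="0.6 -0.08 0.02 -0.05 0.0137 -0.0162 0.034;0.6 -0.16 0.04 -0.1 0.027 -0.032 0.068;0.6 -0.24 0.05 -0.14 0.041 -0.049 0.1;0.6 -0.32 0.05 -0.18 0.055 -0.065 0.135;0.6 -0.4 0.05 -0.2 0.068 -0.081 0.169;0.6 -0.48 0.05 -0.22 0.082 -0.097 0.203;0.6 -0.56 0.05 -0.24 0.096 -0.113 0.237;0.6 -0.64 0.05 -0.25 0.11 -0.13 0.27;0.6 -0.72 0.05 -0.25 0.123 -0.146 0.304;0.6 -0.8 0.05 -0.25 0.137 -0.162 0.338;0.6 -0.88 0.05 -0.25 0.151 -0.178 0.372;0.6 -0.95 0.05 -0.25 0.164 -0.194 0.406")

```text
time: 23.5
tool_pos: [0.4293, -0.0022, 0.2922]
ee_rot: [2.984, -0.114, 0.329]
wrist_force: [0.5, 0.2, -0.7]
width: 0.0559
```

```bash
python3 pick.py .609 -.173 .053 36 .078 .25 .12 .03
```

```text
[ 0.42925083 -0.0022198   0.29215473] [ 2.9844897  -0.11351697  0.32888067] w 0.05593713125942231 [-0.052, -0.305, 1.568, -0.105, 1.714, -0.396]
P [ 0.5901 -0.174   0.25  ] shift [0.365 0.814 0.343] turn [0.1407 0.1139 0.5836] rows>= 15.4
P [ 0.5901 -0.174   0.12  ] shift [0.307 0.734 0.853] turn [0.1407 0.1139 0.5836] rows>= 15.4
P [ 0.5901 -0.174   0.03  ] shift [0.266 0.678 1.207] turn [0.1407 0.1139 0.5836] rows>= 15.4
```

Emit:
servo_tool(targets="0.6 0.02 0.08 0.02 0.009 0.0075 0.038;0.6 0.04 0.16 0.04 0.018 0.015 0.076;0.6 0.07 0.24 0.06 0.027 0.022 0.114;0.6 0.1 0.32 0.08 0.037 0.03 0.152;0.6 0.14 0.4 0.1 0.046 0.037 0.19;0.6 0.18 0.47 0.12 0.055 0.044 0.228;0.6 0.22 0.53 0.15 0.064 0.052 0.265;0.6 0.26 0.6 0.2 0.073 0.059 0.303;0.6 0.29 0.66 0.25 0.082 0.067 0.34;0.6 0.32 0.72 0.3 0.091 0.074 0.38;0.6 0.34 0.76 0.4 0.1 0.081 0.417;0.6 0.34 0.76 0.5 0.11 0.089 0.455")

```text
time: 24.5
tool_pos: [0.5888, -0.1682, 0.2094]
ee_rot: [-2.637, -0.155, -1.133]
wrist_force: [0.2, 0.2, -0.8]
width: 0.0564
```

```bash
python3 pick.py .609 -.173 .053 36 .078 .12 .04
```

```text
[ 0.58879865 -0.16819898  0.2094069 ] [-2.63740817 -0.15512537 -1.13320409] w 0.0564376062522834 [-0.566, -0.103, 1.646, 0.365, 1.214, 0.465]
P [ 0.5901 -0.174   0.12  ] shift [-0.032  0.177  0.31 ] turn [0.0295 0.0244 0.1293] rows>= 3.4
P [ 0.5901 -0.174   0.04  ] shift [-0.082  0.33   0.587] turn [0.0295 0.0244 0.1293] rows>= 4.1
```

Emit:
servo_tool(targets="0.6 0 0.05 0.1 0.008 0.006 0.035;0.6 -0.01 0.1 0.2 0.016 0.013 0.07;0.6 -0.03 0.18 0.31 0.024 0.02 0.105;0.6 -0.06 0.25 0.45 0.0295 0.024 0.129;0.6 -0.08 0.33 0.585 0.0295 0.024 0.129;0.6 -0.08 0.33 0.585 0.0295 0.024 0.129;0.6 -0.08 0.33 0.585 0.0295 0.024 0.129;0.6 -0.08 0.33 0.585 0.0295 0.024 0.129;0.6 -0.08 0.33 0.585 0.0295 0.024 0.129")

```text
time: 25.25
tool_pos: [0.5904, -0.1735, 0.045]
ee_rot: [-2.511, -0.004, -1.508]
wrist_force: [0.7, -0.5, 1.4]
width: 0.0562
```

```bash
python3 pick.py .609 -.173 .053 36 .078 .0055; python3 -c "
from h import *
s=snap('wrist','w14')"
```

```text
[ 0.59040489 -0.17347486  0.04500984] [-2.51073441 -0.00421737 -1.50829904] w 0.05622429404106375 [-0.583, -0.018, 1.955, 0.543, 0.75, 0.608]
P [ 0.5901 -0.174   0.0055] shift [0.001 0.094 0.127] turn [-0.0008  0.0007  0.0032] rows>= 0.9
```

View pics/w14.png

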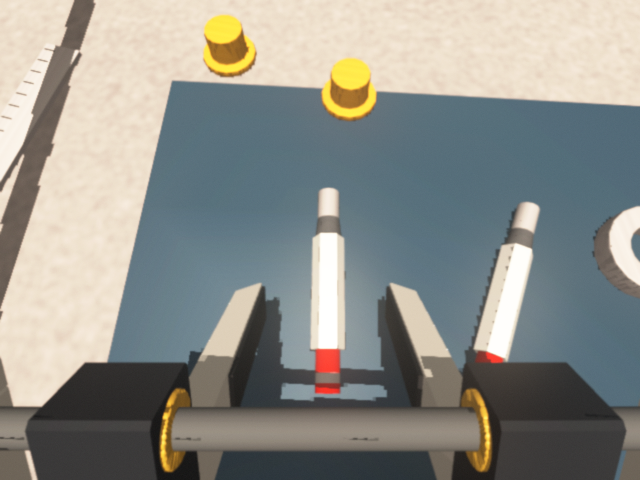

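```bash
cat > wm.py <<'E'
from h import *; import sys
a0,a1,b0,b1=map(float,sys.argv[1:5])
s=snap("wrist")
a=p2w(s,[[a0,a1]],.010)[0];b=p2w(s,[[b0,b1]],.016)[0]
u=(a-b)[:2];L=np.linalg.norm(u);u/=L;print(L.round(4),"yaw",np.arctan2(u[1],u[0]).round(4),"mid from b",b[:2]+.036*u,"from a",a[:2]-.058*u)
E
python3 wm.py 329 190 328 349
```

```text
0.0949 yaw 0.0541 mid from b [ 0.60839073 -0.17438968] from a [ 0.60931944 -0.1743394 ]
```

Descend and settle, then close.

Emit:
servo_tool(targets="0.6 0.002 0.03 0.04 0 0 0.002;0.6 0.003 0.06 0.08 0 0 0.002;0.55 0.003 0.09 0.12 0 0 0.002;0.5 0.003 0.094 0.127 0 0 0.002;0.5 0.003 0.094 0.127 0 0 0.002;0.5 0.003 0.094 0.127 0 0 0.002")

```text
time: 25.85
tool_pos: [0.5902, -0.1745, 0.0048]
ee_rot: [-2.509, -0.0, -1.515]
wrist_force: [0.7, -0.1, 6.2]
width: 0.0474
```

```bash
python3 pick.py .609 -.1743 .053 36 .078 .0055
```

```text
[ 0.59024742 -0.17450515  0.00477059] [-2.50948328e+00 -2.41023296e-04 -1.51496694e+00] w 0.047408528364378706 [-0.585, 0.045, 1.989, 0.606, 0.669, 0.532]
P [ 0.5901 -0.1753  0.0055] shift [ 0.003 -0.001 -0.003] turn [-0.0012  0.0005  0.0008] rows>= 0.0
```

Emit:
servo_tool(targets="0.3 0.002 -0.002 -0.003 0 0 0;0 0.002 -0.002 -0.003 0 0 0;0 0.002 -0.002 -0.003 0 0 0;0 0.002 -0.002 -0.003 0 0 0;0 0.002 -0.002 -0.003 0 0 0;0 0.002 -0.002 -0.003 0 0 0;0 0.002 -0.002 -0.003 0 0 0;0 0.002 -0.002 -0.003 0 0 0")

```text
time: 26.52
tool_pos: [0.5895, -0.1745, 0.0047]
ee_rot: [-2.511, 0.001, -1.514]
wrist_force: [-0.3, 0.1, 6.0]
width: 0.0171
```

Run:
```python
from place import *
go([.46,-.05,.3],DOWN(-.2))
snap("wrist","w15")
```

```text
[ 0.5895 -0.1745  0.0047] [-2.511e+00  1.000e-03 -1.514e+00] F [-0.3  0.1  6. ] w 0.0171 [-0.59, 0.04, 1.99, 0.6, 0.67, 0.53]
ik [-0.23, -0.11, 1.38, 0.0, 1.87, -0.03] 0.0 P [ 0.46 -0.05  0.3 ] shift [-0.527 -0.301 -1.242] turn [-0.1706 -0.1314 -0.4037] rows>= 11.5
```

View pics/w15.png

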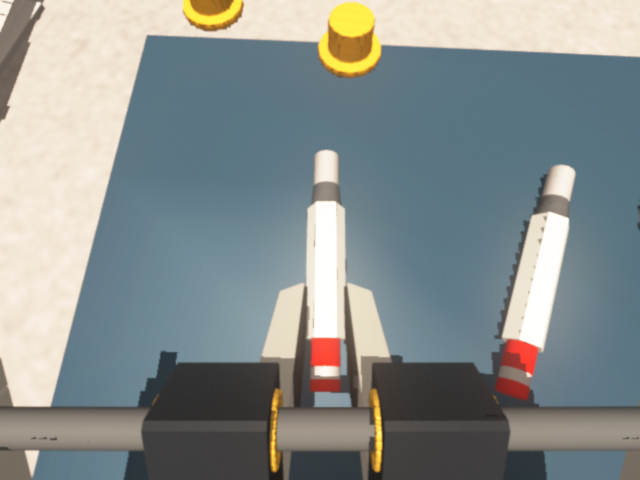

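Emit:
servo_tool(targets="0 0 -0.07 -0.1 0 0 0;0 0 -0.15 -0.22 0 0 0;0 -0.04 -0.25 -0.34 -0.015 -0.011 -0.035;0 -0.08 -0.28 -0.45 -0.03 -0.023 -0.07;0 -0.12 -0.31 -0.55 -0.044 -0.034 -0.105;0 -0.16 -0.33 -0.63 -0.06 -0.046 -0.14;0 -0.2 -0.34 -0.7 -0.074 -0.057 -0.175;0 -0.24 -0.34 -0.76 -0.089 -0.069 -0.21;0 -0.28 -0.34 -0.82 -0.104 -0.08 -0.246;0 -0.32 -0.33 -0.88 -0.119 -0.091 -0.28;0 -0.36 -0.32 -0.94 -0.133 -0.103 -0.316;0 -0.41 -0.31 -0.99 -0.148 -0.114 -0.35")

```text
time: 27.57
tool_pos: [0.4987, -0.0766, 0.2482]
ee_rot: [-3.069, -0.04, -0.365]
wrist_force: [0.6, -0.1, -1.0]
width: 0.0169
```

Run:
```python
from place import *
seq(3,40,.3,[.3],.1)
go([.42,.07,.3],DOWN(.4))
```

```text
[ 0.4987 -0.0766  0.2482] [-3.069 -0.04  -0.365] F [ 0.6 -0.1 -1. ] w 0.0169 [-0.31, -0.06, 1.44, 0.07, 1.72, 0.06]
ik [0.63, -0.73, 2.03, -0.42, 1.07, -1.04] 0.0 P [0.4019 0.2104 0.3   ] shift [-0.763 -0.949 -0.169] turn [-0.1679  0.2567 -0.6277] rows>= 17.6
[ 0.4987 -0.0766  0.2482] [-3.069 -0.04  -0.365] F [ 0.6 -0.1 -1. ] w 0.0169 [-0.31, -0.06, 1.44, 0.07, 1.72, 0.06]
ik [0.03, -0.19, 1.45, 0.0, 1.88, -0.37] 0.0 P [0.42 0.07 0.3 ] shift [-0.495 -0.451 -0.195] turn [-0.0172 -0.0209 -0.2428] rows>= 6.1
```

Emit:
servo_tool(targets="0 -0.1 0 -0.15 -0.0095 0.0146 -0.0357;0 -0.18 -0.05 -0.22 -0.019 0.029 -0.071;0 -0.25 -0.13 -0.22 -0.029 0.044 -0.107;0 -0.31 -0.22 -0.21 -0.038 0.058 -0.143;0 -0.36 -0.31 -0.21 -0.048 0.073 -0.178;0 -0.41 -0.4 -0.2 -0.057 0.0875 -0.214;0 -0.46 -0.49 -0.2 -0.067 0.102 -0.25;0 -0.52 -0.58 -0.19 -0.076 0.117 -0.285;0 -0.57 -0.67 -0.19 -0.086 0.131 -0.321;0 -0.62 -0.76 -0.18 -0.095 0.146 -0.357;0 -0.68 -0.84 -0.18 -0.105 0.16 -0.392;0 -0.72 -0.9 -0.17 -0.114 0.175 -0.428")

```text
time: 28.57
tool_pos: [0.4081, 0.1977, 0.2988]
ee_rot: [2.522, -0.246, 1.088]
wrist_force: [0.8, 0.0, -2.2]
width: 0.0174
```

Run:
```python
from place import *
seq(3,40,.3,[.2],0)
```

```text
[0.4081 0.1977 0.2988] [ 2.522 -0.246  1.088] F [ 0.8  0.  -2.2] w 0.0174 [0.68, -0.49, 1.81, -0.48, 1.37, -0.34]
ik [0.48, -0.46, 2.09, -0.39, 0.7, -1.06] 0.0 P [0.5007 0.2255 0.2   ] shift [ 0.166 -0.036  0.526] turn [-0.0528  0.0808 -0.199 ] rows>= 5.6
```

Emit:
servo_tool(targets="0 0 -0.02 0 -0.009 0.014 -0.035;0 0 -0.04 0 -0.019 0.029 -0.07;0 0.03 -0.06 0 -0.028 0.043 -0.105;0 0.06 -0.06 0.08 -0.037 0.057 -0.14;0 0.1 -0.05 0.22 -0.046 0.071 -0.175;0 0.13 -0.04 0.36 -0.053 0.081 -0.199;0 0.16 -0.036 0.5 -0.053 0.081 -0.199;0 0.166 -0.036 0.526 -0.053 0.081 -0.199;0 0.166 -0.036 0.526 -0.053 0.081 -0.199;0 0.166 -0.036 0.526 -0.053 0.081 -0.199")

```text
time: 29.4
tool_pos: [0.5018, 0.2229, 0.2008]
ee_rot: [2.269, -0.003, 1.714]
wrist_force: [0.6, -0.0, -0.7]
width: 0.0168
```

```bash
python3 chk.py 3 40 .3 .091 .003 s8
```

```text
GO [-0.069 -0.007 -0.998] tip [0.4945 0.2221 0.1246] pocket [0.4992 0.2252]
[[257.6, 214.3], [257.9, 173.6]] pocket px [[259.9, 231.1]]
[0.502  0.2236 0.2027] [ 2.266 -0.004  1.715] F [ 0.1 -1.  -0.7] w 0.0168 [0.47, -0.46, 2.09, -0.39, 0.71, -1.05]
ik [0.47, -0.32, 2.23, -0.59, 0.45, -0.82] 0.0 P [0.5037 0.2259 0.091 ] shift [ 0.007 -0.338  0.292] turn [ 0.0009  0.0009 -0.0023] rows>= 2.7
```

View pics/s8.png

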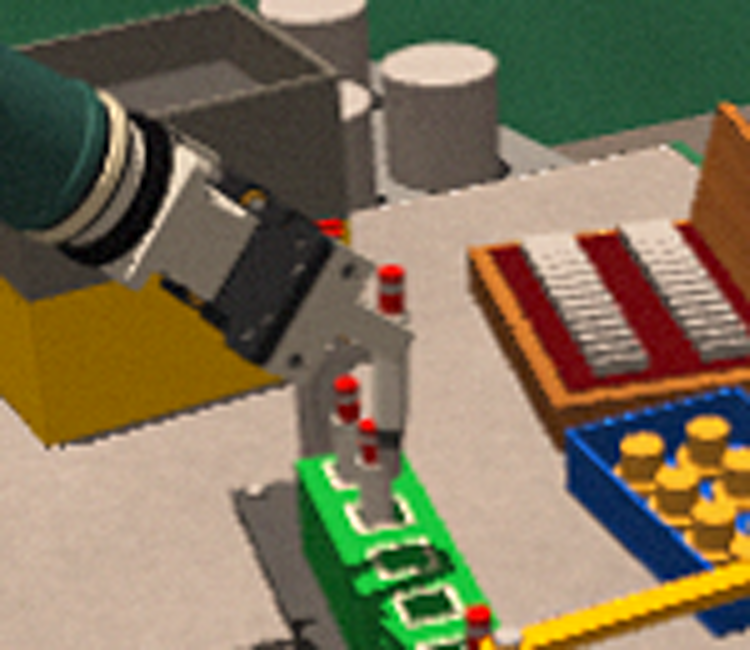

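Emit:
servo_tool(targets="0 0.007 0.008 0.009 0 0.001 -0.002;0 0.007 -0.06 0.065 0 0.001 -0.002;0 0.007 -0.13 0.125 0 0.001 -0.002;0 0.007 -0.2 0.18 0 0.001 -0.002;0 0.007 -0.27 0.235 0 0.001 -0.002;0 0.007 -0.34 0.294 0 0.001 -0.002;0 0.007 -0.34 0.294 0 0.001 -0.002;0 0.007 -0.34 0.294 0 0.001 -0.002;0 0.007 -0.34 0.294 0 0.001 -0.002")

```text
time: 30.2
tool_pos: [0.5045, 0.2264, 0.0918]
ee_rot: [2.264, -0.002, 1.722]
wrist_force: [-1.0, -0.1, -1.9]
width: 0.0169
```

Emit:
servo_tool(targets="0.1 0 0 0 0 0 0;0.28 0 0 0 0 0 0;0.28 0 0 0 0 0 0;0.28 0 0 0 0 0 0;0.28 0 0 0 0 0 0;0.28 0 0 -0.1 0 0 0;0.28 0 0 -0.25 0 0 0;0.3 0 0.1 -0.45 0 0 0;0.4 0 0.2 -0.6 0 0 0;0.5 -0.1 0.25 -0.65 0 0 0")

```text
time: 31.03
tool_pos: [0.4214, 0.1936, 0.2434]
ee_rot: [2.264, -0.002, 1.733]
wrist_force: [0.6, -1.2, 0.7]
width: 0.0382
```

Run:
```python
from place import *
s=snap("side","s9");crop(s,180,120,330,250,5,"s9c")
s=snap("top","t8");import det;det.gauges(s)
go([.43,.0,.3],DOWN(0))
```

```text
mid [ 0.6091 -0.2726] yaw -0.32 L 0.1219 px 300 uv [427.4 218.1] red [ 0.5648 -0.2581]
mid [ 0.5266 -0.4076] yaw 0.182 L 0.1216 px 317 uv [476.3 248.2] red [ 0.4824 -0.4162]
[0.4257 0.1888 0.252 ] [ 2.249 -0.005  1.721] F [-0.3  0.4  1.3] w 0.045 [0.49, -0.74, 2.14, -0.33, 0.91, -1.14]
ik [-0.13, -0.18, 1.44, 0.0, 1.88, -0.13] 0.0 P [0.43 0.   0.3 ] shift [-0.748  0.093 -0.197] turn [ 0.2072 -0.2436  0.5063] rows>= 15.1
```

View pics/s9c.png

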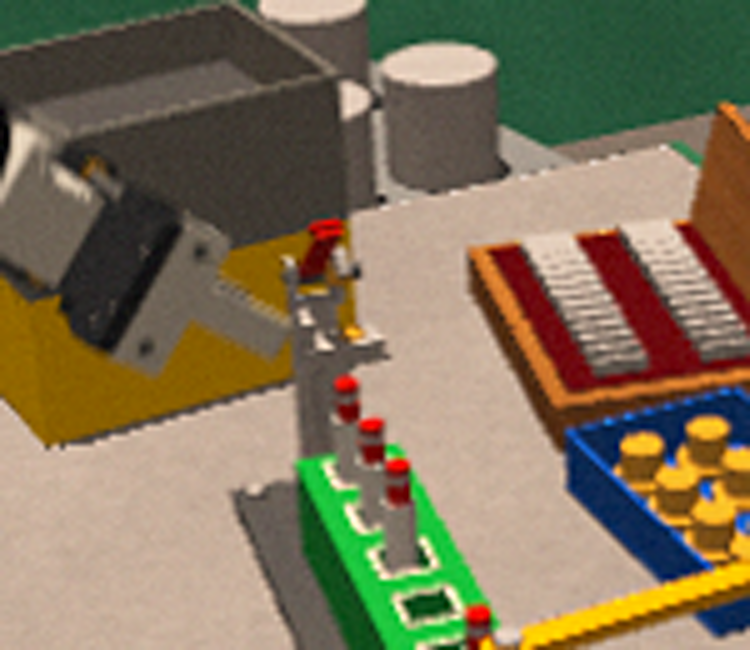

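Emit:
servo_tool(targets="0.6 -0.06 0.02 -0.05 0.0137 -0.0162 0.034;0.6 -0.12 0.04 -0.1 0.027 -0.032 0.068;0.6 -0.19 0.06 -0.13 0.041 -0.049 0.1;0.6 -0.25 0.07 -0.16 0.055 -0.065 0.135;0.6 -0.31 0.08 -0.18 0.068 -0.081 0.169;0.6 -0.38 0.09 -0.19 0.082 -0.097 0.203;0.6 -0.44 0.09 -0.2 0.096 -0.113 0.237;0.6 -0.5 0.09 -0.2 0.11 -0.13 0.27;0.6 -0.57 0.09 -0.2 0.123 -0.146 0.304;0.6 -0.64 0.09 -0.2 0.137 -0.162 0.338;0.6 -0.7 0.09 -0.2 0.151 -0.178 0.372;0.6 -0.75 0.09 -0.2 0.164 -0.194 0.406")

```text
time: 32.13
tool_pos: [0.4286, -0.0014, 0.289]
ee_rot: [2.985, -0.117, 0.327]
wrist_force: [0.0, 0.2, -0.2]
width: 0.0563
```

```bash
python3 pick.py .610 -.2735 -.32 36 .078 .25 .12 .04; python3 det.py
```

```text
[ 0.4286049  -0.00141924  0.28895077] [ 2.98498829 -0.11658293  0.32691646] w 0.056262855096873406 [-0.052, -0.309, 1.578, -0.104, 1.706, -0.392]
P [ 0.592  -0.2676  0.25  ] shift [0.257 1.174 0.375] turn [0.0968 0.1457 0.6946] rows>= 18.0
P [ 0.592  -0.2676  0.12  ] shift [0.197 1.093 0.885] turn [0.0968 0.1457 0.6946] rows>= 18.0
P [ 0.592  -0.2676  0.04  ] shift [0.16  1.044 1.199] turn [0.0968 0.1457 0.6946] rows>= 18.0
mid [ 0.6091 -0.2727] yaw -0.321 L 0.1219 px 301 uv [427.5 218. ] red [ 0.5648 -0.2581]
mid [ 0.5266 -0.4077] yaw 0.18 L 0.1216 px 318 uv [476.3 248.3] red [ 0.4818 -0.4165]
```

Emit:
servo_tool(targets="0.6 0 0.08 0.02 0.0054 0.008 0.0385;0.6 0.01 0.17 0.04 0.011 0.016 0.077;0.6 0.03 0.25 0.06 0.016 0.024 0.116;0.6 0.05 0.34 0.08 0.0215 0.032 0.154;0.6 0.07 0.42 0.1 0.027 0.04 0.193;0.6 0.09 0.5 0.12 0.032 0.049 0.231;0.6 0.12 0.58 0.14 0.038 0.057 0.27;0.6 0.15 0.66 0.16 0.043 0.065 0.309;0.6 0.18 0.74 0.19 0.048 0.073 0.347;0.6 0.2 0.82 0.22 0.054 0.081 0.386;0.6 0.22 0.9 0.25 0.059 0.089 0.424;0.6 0.23 0.98 0.3 0.0645 0.097 0.463")

```text
time: 33.18
tool_pos: [0.5702, -0.2209, 0.2614]
ee_rot: [-2.707, -0.249, -1.181]
wrist_force: [0.2, -0.1, -0.7]
width: 0.0564
```

```bash
python3 pick.py .610 -.2735 -.32 36 .078 .12 .04
```

```text
[ 0.57024285 -0.22094742  0.26143887] [-2.70701934 -0.24896336 -1.18055188] w 0.05643218946128758 [-0.594, -0.134, 1.56, 0.239, 1.278, 0.513]
P [ 0.592  -0.2676  0.12  ] shift [0.06  0.243 0.547] turn [0.0306 0.0486 0.2323] rows>= 6.0
P [ 0.592  -0.2676  0.04  ] shift [-0.019  0.374  0.829] turn [0.0306 0.0486 0.2323] rows>= 6.0
```

Emit:
servo_tool(targets="0.6 0.03 0.04 0.08 0.005 0.008 0.038;0.6 0.05 0.08 0.17 0.01 0.016 0.077;0.6 0.06 0.13 0.28 0.015 0.024 0.115;0.6 0.07 0.18 0.4 0.02 0.032 0.154;0.6 0.06 0.24 0.54 0.0255 0.04 0.193;0.6 0.03 0.3 0.66 0.0306 0.0486 0.232;0.6 -0.01 0.36 0.8 0.0306 0.0486 0.232;0.6 -0.019 0.374 0.825 0.0306 0.0486 0.232;0.6 -0.019 0.374 0.825 0.0306 0.0486 0.232;0.6 -0.019 0.374 0.825 0.0306 0.0486 0.232;0.6 -0.019 0.374 0.825 0.0306 0.0486 0.232")

```text
time: 34.1
tool_pos: [0.5925, -0.268, 0.0447]
ee_rot: [-2.51, -0.004, -1.884]
wrist_force: [-0.2, 0.5, 0.3]
width: 0.0568
```

```bash
python3 pick.py .610 -.2735 -.32 36 .078 .0055; python3 -c "
from h import *
s=snap('wrist','w16')"
```

```text
[ 0.59253764 -0.2679925   0.04469576] [-2.50950417 -0.00443635 -1.88446968] w 0.056758030706981884 [-0.601, 0.025, 1.914, 0.291, 0.609, 1.093]
P [ 0.592  -0.2676  0.0055] shift [-0.002  0.095  0.125] turn [-0.0012  0.      0.0025] rows>= 0.9
```

View pics/w16.png

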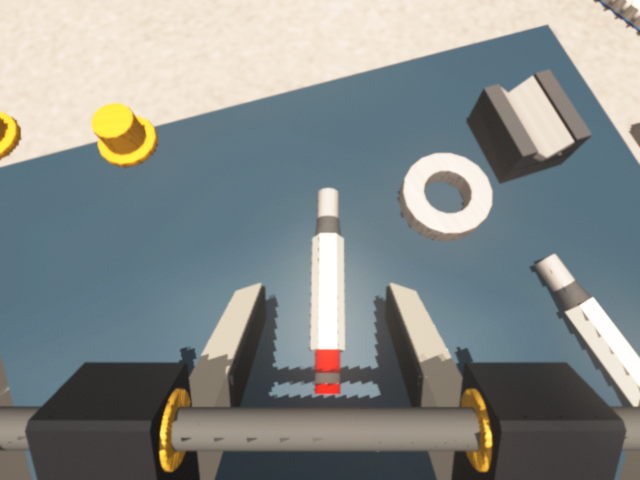

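Emit:
servo_tool(targets="0.6 0.002 0.03 0.04 0 0 0.002;0.6 0.003 0.06 0.08 0 0 0.002;0.55 0.003 0.09 0.12 0 0 0.002;0.5 0.003 0.093 0.124 0 0 0.002;0.5 0.003 0.093 0.124 0 0 0.002;0.5 0.003 0.093 0.124 0 0 0.002;0.3 0.003 0.093 0.124 0 0 0.002")

```text
time: 34.73
tool_pos: [0.5912, -0.2683, 0.005]
ee_rot: [-2.511, -0.0, -1.89]
wrist_force: [1.1, -0.1, 4.7]
width: 0.0432
```

Emit:
servo_tool(targets="0 0 0 0 0 0 0;0 0 0 0 0 0 0;0 0 0 0 0 0 0;0 0 0 0 0 0 0;0 0 0 0 0 0 0;0 0 0 0 0 0 0;0 0 0 0 0 0 0")

```text
time: 35.32
tool_pos: [0.5911, -0.2683, 0.0048]
ee_rot: [-2.51, -0.0, -1.89]
wrist_force: [0.2, 0.3, 6.2]
width: 0.0171
```

Run:
```python
from place import *
go([.46,-.06,.3],DOWN(-.2))
snap("wrist","w17")
```

```text
[ 0.5911 -0.2683  0.0048] [-2.51 -0.   -1.89] F [0.2 0.3 6.2] w 0.0171 [-0.6, 0.08, 1.95, 0.34, 0.52, 1.04]
ik [-0.25, -0.1, 1.38, 0.0, 1.87, -0.05] 0.0 P [ 0.46 -0.06  0.3 ] shift [-0.626 -0.084 -1.402] turn [-0.1501 -0.1692 -0.5181] rows>= 14.2
```

View pics/w17.png

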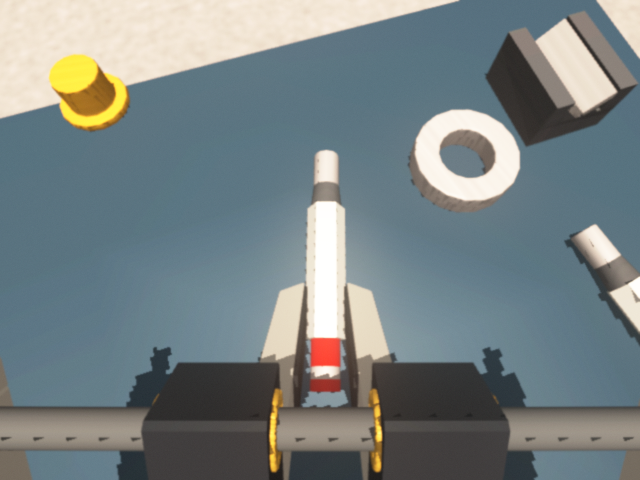

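Emit:
servo_tool(targets="0 0 -0.07 -0.1 0 0 0;0 0 -0.15 -0.22 0 0 0;0 -0.03 -0.24 -0.34 -0.011 -0.012 -0.037;0 -0.07 -0.27 -0.44 -0.021 -0.024 -0.073;0 -0.11 -0.27 -0.53 -0.032 -0.036 -0.11;0 -0.15 -0.27 -0.61 -0.043 -0.048 -0.147;0 -0.19 -0.26 -0.68 -0.053 -0.06 -0.184;0 -0.24 -0.25 -0.75 -0.064 -0.072 -0.22;0 -0.28 -0.23 -0.81 -0.074 -0.084 -0.257;0 -0.33 -0.21 -0.87 -0.085 -0.096 -0.294;0 -0.38 -0.19 -0.93 -0.096 -0.108 -0.33;0 -0.43 -0.17 -0.99 -0.106 -0.12 -0.367")

```text
time: 36.37
tool_pos: [0.5164, -0.13, 0.2269]
ee_rot: [-2.973, -0.108, -0.688]
wrist_force: [-0.4, 0.6, -1.0]
width: 0.0168
```

Run:
```python
from place import *
go([.43,.02,.31],DOWN(.1))
```

```text
[ 0.5164 -0.13    0.2269] [-2.973 -0.108 -0.688] F [-0.4  0.6 -1. ] w 0.0168 [-0.44, -0.08, 1.51, 0.14, 1.57, 0.24]
ik [-0.09, -0.18, 1.42, -0.0, 1.9, -0.19] 0.0 P [0.43 0.02 0.31] shift [-0.608 -0.308 -0.354] turn [-0.0373 -0.0537 -0.2471] rows>= 6.4
```

Emit:
servo_tool(targets="0 -0.1 0 -0.15 -0.0055 -0.008 -0.037;0 -0.2 -0.04 -0.28 -0.011 -0.016 -0.074;0 -0.3 -0.1 -0.36 -0.017 -0.024 -0.11;0 -0.4 -0.17 -0.36 -0.022 -0.032 -0.148;0 -0.5 -0.24 -0.36 -0.028 -0.04 -0.185;0 -0.57 -0.29 -0.355 -0.034 -0.048 -0.22;0 -0.608 -0.308 -0.354 -0.037 -0.054 -0.247")

```text
time: 36.95
tool_pos: [0.4305, 0.0221, 0.3098]
ee_rot: [-3.14, -0.002, 0.103]
wrist_force: [-0.0, 0.7, -1.4]
width: 0.0169
```

Run:
```python
from place import *
seq(2,40,.2,[.3],.1);seq(2,40,.2,[.2],0)
```

```text
[0.4305 0.0221 0.3098] [-3.14e+00 -2.00e-03  1.03e-01] F [-0.   0.7 -1.4] w 0.0169 [-0.08, -0.18, 1.42, 0.0, 1.9, -0.18]
ik [0.63, -0.76, 2.04, -0.48, 1.14, -0.96] 0.0144 P [0.3934 0.1708 0.3   ] shift [-0.086 -0.606  0.04 ] turn [-0.2209  0.2091 -0.4503] rows>= 13.7
[0.4305 0.0221 0.3098] [-3.14e+00 -2.00e-03  1.03e-01] F [-0.   0.7 -1.4] w 0.0169 [-0.08, -0.18, 1.42, 0.0, 1.9, -0.18]
ik [0.42, -0.52, 2.13, -0.42, 0.75, -1.01] 0.0 P [0.4933 0.1759 0.2   ] shift [ 0.312 -0.585  0.44 ] turn [-0.2209  0.2091 -0.4503] rows>= 13.7
```

Emit:
servo_tool(targets="0 0.02 -0.04 0 -0.016 0.0153 -0.033;0 0.04 -0.09 0 -0.032 0.03 -0.066;0 0.06 -0.14 0 -0.048 0.046 -0.099;0 0.08 -0.19 0 -0.064 0.061 -0.13;0 0.1 -0.24 0.02 -0.08 0.076 -0.164;0 0.12 -0.29 0.04 -0.097 0.0915 -0.197;0 0.14 -0.34 0.06 -0.113 0.107 -0.23;0 0.17 -0.39 0.1 -0.129 0.122 -0.263;0 0.2 -0.44 0.13 -0.145 0.137 -0.296;0 0.23 -0.49 0.16 -0.161 0.1525 -0.328;0 0.26 -0.54 0.2 -0.177 0.168 -0.36;0 0.29 -0.58 0.24 -0.193 0.183 -0.394")

```text
time: 37.95
tool_pos: [0.4896, 0.172, 0.2487]
ee_rot: [2.361, -0.073, 1.438]
wrist_force: [-0.9, -0.5, -1.9]
width: 0.0172
```

Run:
```python
from place import *
seq(2,40,.2,[.2],0)
```

```text
[0.4896 0.172  0.2487] [ 2.361 -0.073  1.438] F [-0.9 -0.5 -1.9] w 0.0172 [0.47, -0.48, 1.96, -0.44, 1.0, -0.83]
ik [0.42, -0.52, 2.13, -0.42, 0.75, -1.01] 0.0 P [0.4933 0.1759 0.2   ] shift [ 0.003 -0.129  0.148] turn [-0.0271  0.0274 -0.0566] rows>= 1.7
```

Emit:
servo_tool(targets="0 0.001 -0.05 0.06 -0.013 0.013 -0.028;0 0.003 -0.1 0.12 -0.027 0.027 -0.056;0 0.003 -0.129 0.148 -0.027 0.027 -0.056;0 0.003 -0.129 0.148 -0.027 0.027 -0.056;0 0.003 -0.129 0.148 -0.027 0.027 -0.056")

```text
time: 38.37
tool_pos: [0.4945, 0.1749, 0.2021]
ee_rot: [2.27, -0.005, 1.612]
wrist_force: [-0.3, 0.2, -0.4]
width: 0.0172
```

```bash
python3 chk.py 2 40 .2 .091 .003 s10
```

```text
GO [-0.071  0.002 -0.998] tip [0.4871 0.1749 0.1259] pocket [0.4918 0.1758]
[[262.3, 222.6], [262.9, 181.3]] pocket px [[264.9, 240.5]]
[0.4954 0.1755 0.2043] [ 2.266 -0.005  1.613] F [ 0.8  0.4 -0.4] w 0.0167 [0.42, -0.52, 2.12, -0.42, 0.75, -1.0]
ik [0.42, -0.39, 2.28, -0.61, 0.49, -0.77] 0.0 P [0.4963 0.176  0.091 ] shift [-0.    -0.346  0.293] turn [ 0.0008  0.0011 -0.0032] rows>= 2.7
```

View pics/s10.png

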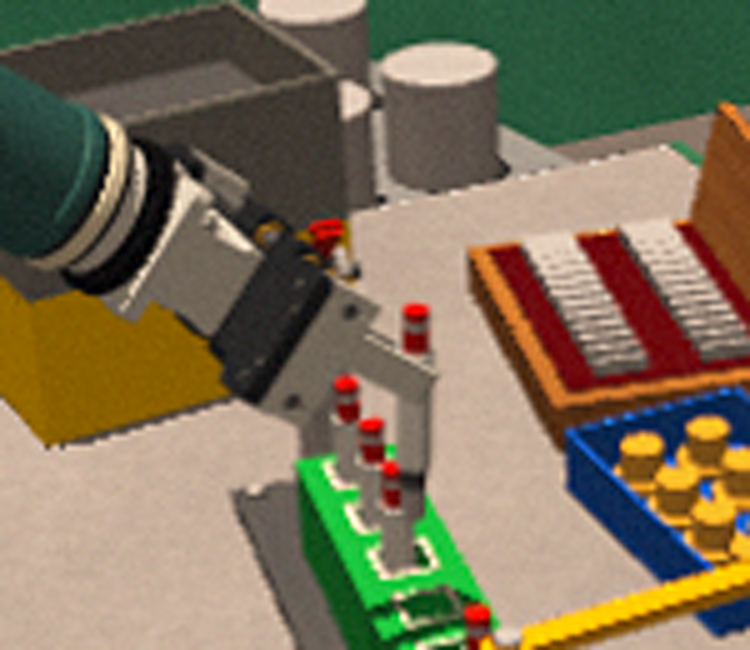

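Emit:
servo_tool(targets="0 0 0 0.003 0 0.001 -0.003;0 0 -0.07 0.06 0 0.001 -0.003;0 0 -0.14 0.12 0 0.001 -0.003;0 0 -0.21 0.18 0 0.001 -0.003;0 0 -0.28 0.24 0 0.001 -0.003;0 0 -0.346 0.293 0 0.001 -0.003;0 0 -0.346 0.293 0 0.001 -0.003;0 0 -0.346 0.293 0 0.001 -0.003;0 0 -0.346 0.293 0 0.001 -0.003")

```text
time: 39.17
tool_pos: [0.4964, 0.1762, 0.0912]
ee_rot: [2.266, 0.0, 1.622]
wrist_force: [0.2, -0.2, -0.8]
width: 0.0168
```

Emit:
servo_tool(targets="0.1 0 0 0 0 0 0;0.28 0 0 0 0 0 0;0.28 0 0 0 0 0 0;0.28 0 0 0 0 0 0;0.28 0 0 0 0 0 0;0.28 0 0 -0.1 0 0 0;0.28 0 0 -0.25 0 0 0;0.3 0 0.1 -0.4 0 0 0;0.4 0 0.2 -0.5 0 0 0;0.5 -0.1 0.25 -0.53 0 0 0")

```text
time: 40.0
tool_pos: [0.4347, 0.1541, 0.2304]
ee_rot: [2.257, -0.003, 1.637]
wrist_force: [1.6, 0.0, 0.4]
width: 0.0384
```

Run:
```python
from place import *
s=snap("side","s11");crop(s,180,120,330,250,5,"s11c")
s=snap("top","t9");import det;det.gauges(s)
go([.43,.0,.3],DOWN(0))
```

```text
mid [ 0.5266 -0.4076] yaw 0.182 L 0.1216 px 318 uv [476.3 248.3] red [ 0.4818 -0.4164]
[0.4367 0.1462 0.2288] [ 2.258e+00 -2.000e-03  1.619e+00] F [-0.3 -0.2 -0. ] w 0.0451 [0.4, -0.74, 2.18, -0.35, 0.89, -1.11]
ik [-0.13, -0.18, 1.44, -0.0, 1.88, -0.13] 0.0 P [0.43 0.   0.3 ] shift [-0.582  0.187 -0.224] turn [ 0.2152 -0.2267  0.4779] rows>= 14.4
```

View pics/s11c.png

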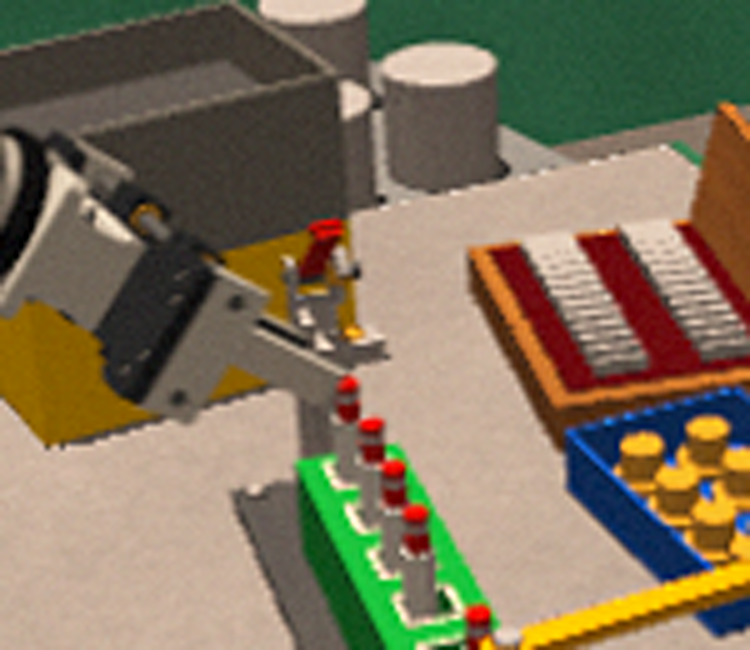

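Emit:
servo_tool(targets="0.6 -0.05 0.05 -0.07 0.015 -0.0158 0.033;0.6 -0.1 0.1 -0.14 0.03 -0.0315 0.066;0.6 -0.15 0.13 -0.18 0.045 -0.047 0.1;0.6 -0.2 0.15 -0.21 0.06 -0.063 0.133;0.6 -0.25 0.17 -0.22 0.075 -0.079 0.166;0.6 -0.3 0.18 -0.23 0.09 -0.095 0.2;0.6 -0.36 0.19 -0.23 0.105 -0.11 0.232;0.6 -0.41 0.19 -0.23 0.12 -0.126 0.265;0.6 -0.46 0.19 -0.23 0.135 -0.142 0.3;0.6 -0.51 0.19 -0.23 0.15 -0.158 0.332;0.6 -0.56 0.19 -0.23 0.164 -0.173 0.365;0.6 -0.58 0.19 -0.23 0.18 -0.189 0.4")

```text
time: 41.1
tool_pos: [0.4287, 0.0012, 0.2933]
ee_rot: [3.018, -0.088, 0.253]
wrist_force: [-0.1, 0.2, -0.7]
width: 0.0564
```

```bash
sed -i 's/^from h import \*; import sys/from kin import *; import sys/; s/; plan(Q,R)/; print("ik",ik(np.array(Q),R,o["joint_positions"]),end=" "); plan(Q,R)/' pick.py; python3 pick.py .5275 -.4085 .18 36 .078 .25 .12 .04
```

```text
[0.42869313 0.00119274 0.29328338] [ 3.01752451 -0.08812512  0.25301015] w 0.056412546359758405 [-0.054, -0.273, 1.537, -0.093, 1.755, -0.325]
ik (array([-1.07661126,  0.07756739,  1.42526971,  0.598646  ,  1.44416528,
        0.29599633]), np.float64(1.5288292135576328e-12)) P [ 0.5089 -0.4119  0.25  ] shift [-0.118  1.647  0.37 ] turn [0.1594 0.1112 0.519 ] rows>= 13.9
ik (array([-1.07661126,  0.15256742,  1.60692087,  0.63381707,  1.23430567,
        0.14386474]), np.float64(7.609050522194052e-10)) P [ 0.5089 -0.4119  0.12  ] shift [-0.164  1.583  0.884] turn [0.1594 0.1112 0.519 ] rows>= 13.9
ik (array([-1.07661126,  0.23598775,  1.68356309,  0.67510887,  1.10718856,
        0.03814016]), np.float64(2.441518930746898e-15)) P [ 0.5089 -0.4119  0.04  ] shift [-0.192  1.543  1.2  ] turn [0.1594 0.1112 0.519 ] rows>= 13.9
```

Run:
```python
from h import *
s=snap("top");crop(s,440,170,630,370,4,"t10")
s=snap("side");crop(s,380,330,600,480,3.6,"s12")
```

```text
(no output)
```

View pics/t10.png

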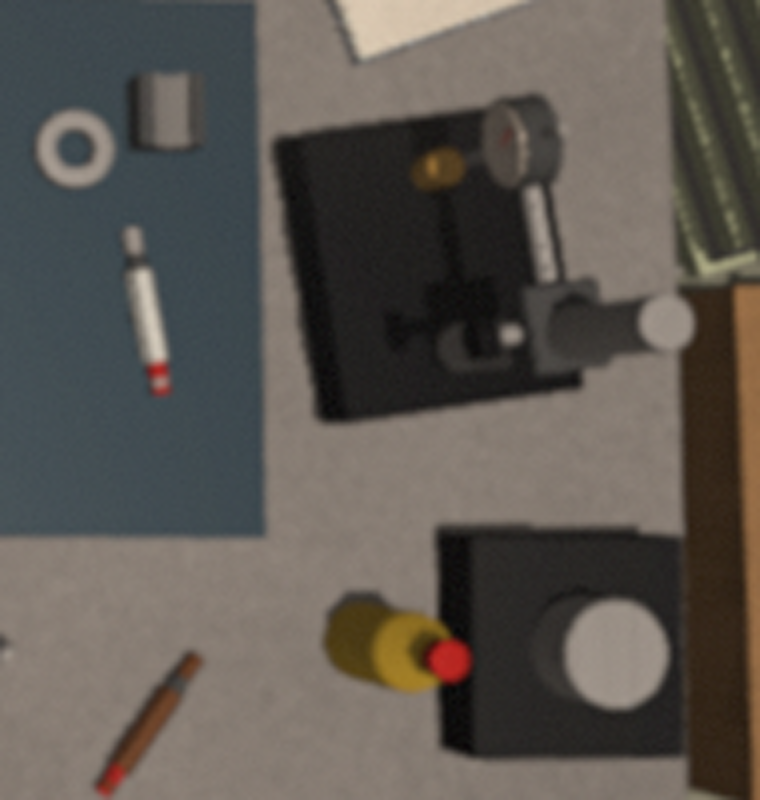

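View pics/s12.png

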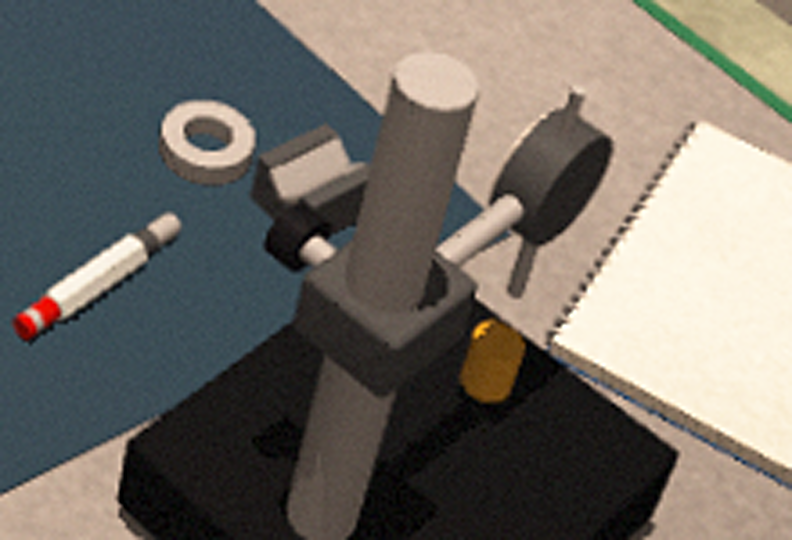

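Emit:
servo_tool(targets="0.6 0 0.08 0 0.011 0.008 0.037;0.6 -0.01 0.16 0.02 0.023 0.016 0.075;0.6 -0.02 0.25 0.04 0.034 0.024 0.112;0.6 -0.03 0.33 0.06 0.046 0.032 0.149;0.6 -0.03 0.41 0.08 0.057 0.04 0.187;0.6 -0.04 0.5 0.1 0.069 0.048 0.224;0.6 -0.05 0.58 0.13 0.08 0.056 0.26;0.6 -0.05 0.66 0.15 0.092 0.064 0.3;0.6 -0.06 0.75 0.17 0.103 0.072 0.336;0.6 -0.06 0.83 0.19 0.115 0.08 0.373;0.6 -0.07 0.91 0.21 0.126 0.088 0.41;0.6 -0.07 0.99 0.22 0.138 0.096 0.448")

```text
time: 42.2
tool_pos: [0.4789, -0.2454, 0.2679]
ee_rot: [-2.587, -0.085, -1.17]
wrist_force: [0.9, 0.1, -0.1]
width: 0.0564
```

```bash
python3 pick.py .5275 -.4085 .18 36 .078 .2 .12 .04
```

```text
[ 0.47886802 -0.24540262  0.26787824] [-2.58746911 -0.08457869 -1.17009453] w 0.05639594771056578 [-0.912, -0.21, 1.634, 0.514, 1.493, 0.252]
ik (array([-1.07661126,  0.0975824 ,  1.50340573,  0.60804442,  1.36332181,
        0.23953438]), np.float64(3.927607660707638e-15)) P [ 0.5089 -0.4119  0.2   ] shift [0.635 0.299 0.199] turn [0.0205 0.0169 0.0732] rows>= 4.4
ik (array([-1.07661126,  0.15256742,  1.60692088,  0.63381707,  1.23430567,
        0.14386474]), np.float64(1.4896082590225505e-14)) P [ 0.5089 -0.4119  0.12  ] shift [0.608 0.466 0.47 ] turn [0.0205 0.0169 0.0732] rows>= 5.4
ik (array([-1.07661126,  0.23598775,  1.68356309,  0.67510887,  1.10718856,
        0.03814016]), np.float64(1.6734158102916444e-12)) P [ 0.5089 -0.4119  0.04  ] shift [0.581 0.634 0.741] turn [0.0205 0.0169 0.0732] rows>= 6.8
```

Emit:
servo_tool(targets="0.6 0.13 0.06 0.04 0.01 0.008 0.035;0.6 0.27 0.13 0.09 0.02 0.016 0.07;0.6 0.4 0.2 0.14 0.0205 0.017 0.073;0.6 0.52 0.26 0.18 0.0205 0.017 0.073;0.6 0.63 0.34 0.26 0.0205 0.017 0.073;0.6 0.62 0.44 0.42 0.0205 0.017 0.073;0.6 0.6 0.54 0.58 0.0205 0.017 0.073;0.6 0.582 0.63 0.735 0.0205 0.017 0.073;0.6 0.582 0.63 0.735 0.0205 0.017 0.073;0.6 0.582 0.63 0.735 0.0205 0.017 0.073;0.6 0.582 0.63 0.735 0.0205 0.017 0.073")

```text
time: 43.12
tool_pos: [0.5112, -0.4119, 0.045]
ee_rot: [-2.512, -0.004, -1.385]
wrist_force: [-0.3, -0.2, 1.4]
width: 0.0564
```

```bash
python3 pick.py .5275 -.4085 .18 36 .078 .0055; python3 -c "
from h import *
s=snap('wrist','w18')"
```

```text
[ 0.51124912 -0.41186399  0.04503537] [-2.51231786 -0.00379905 -1.38484863] w 0.056372423940122124 [-1.073, 0.233, 1.676, 0.673, 1.114, 0.04]
ik (array([-1.07661126,  0.2805499 ,  1.70802474,  0.69847953,  1.05380149,
       -0.0114649 ]), np.float64(8.684348626710457e-15)) P [ 0.5089 -0.4119  0.0055] shift [-0.002  0.101  0.122] turn [-0.0003  0.0001  0.0022] rows>= 0.9
```

View pics/w18.png

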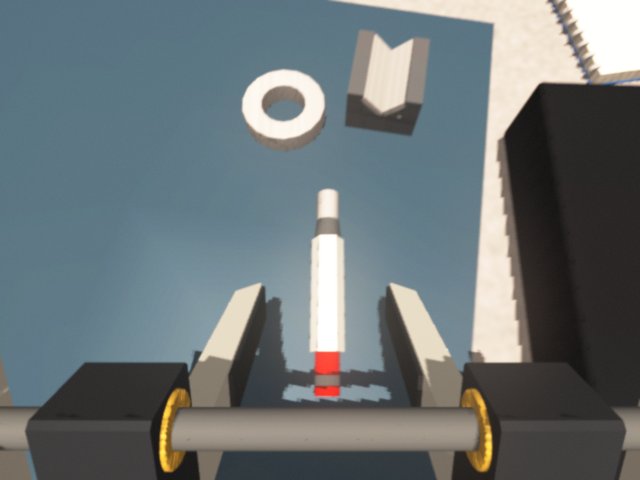

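Emit:
servo_tool(targets="0.6 0.002 0.03 0.04 0 0 0.002;0.6 0.002 0.065 0.08 0 0 0.002;0.55 0.002 0.095 0.116 0 0 0.002;0.5 0.002 0.1 0.121 0 0 0.002;0.5 0.002 0.1 0.121 0 0 0.002;0.5 0.002 0.1 0.121 0 0 0.002;0.3 0.002 0.1 0.121 0 0 0.002")

```text
time: 43.75
tool_pos: [0.5082, -0.4141, 0.0057]
ee_rot: [-2.513, -0.001, -1.391]
wrist_force: [-0.8, -0.2, 0.3]
width: 0.0432
```

Emit:
servo_tool(targets="0 0 0 0 0 0 0;0 0 0 0 0 0 0;0 0 0 0 0 0 0;0 0 0 0 0 0 0;0 0 0 0 0 0 0;0 0 0 0 0 0 0;0 0 0 0 0 0 0")

```text
time: 44.33
tool_pos: [0.5084, -0.414, 0.0058]
ee_rot: [-2.512, -0.001, -1.391]
wrist_force: [0.0, 0.1, 0.8]
width: 0.017
```

Run:
```python
from place import *
go([.46,-.2,.3],DOWN(-.6))
snap("wrist","w19")
```

```text
[ 0.5084 -0.414   0.0058] [-2.512e+00 -1.000e-03 -1.391e+00] F [0.  0.1 0.8] w 0.017 [-1.08, 0.28, 1.71, 0.7, 1.06, -0.01]
ik [-0.52, -0.02, 1.3, 0.0, 1.87, 0.08] 0.0 P [ 0.46 -0.2   0.3 ] shift [-0.876 -0.663 -0.974] turn [-0.1895 -0.0794 -0.2431] rows>= 8.8
```

View pics/w19.png

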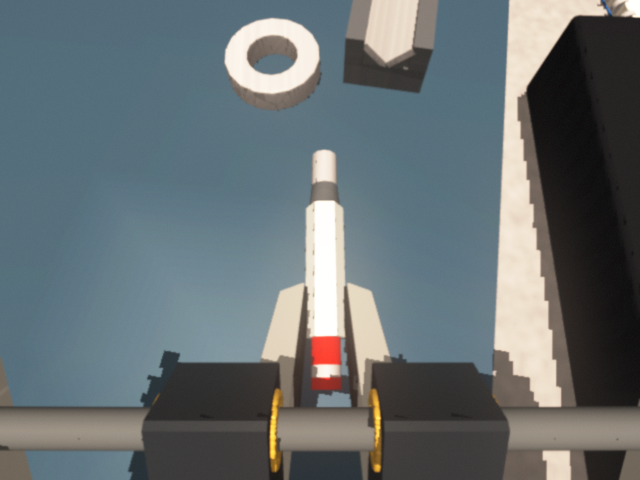

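Emit:
servo_tool(targets="0 0 -0.07 -0.1 0 0 0;0 0 -0.16 -0.23 0 0 0;0 -0.07 -0.27 -0.37 -0.02 -0.009 -0.027;0 -0.17 -0.37 -0.5 -0.04 -0.018 -0.054;0 -0.27 -0.45 -0.6 -0.06 -0.027 -0.08;0 -0.38 -0.52 -0.7 -0.085 -0.035 -0.108;0 -0.5 -0.58 -0.8 -0.105 -0.044 -0.135;0 -0.62 -0.62 -0.88 -0.125 -0.053 -0.162;0 -0.74 -0.65 -0.95 -0.147 -0.062 -0.19;0 -0.84 -0.66 -0.97 -0.168 -0.07 -0.216;0 -0.876 -0.663 -0.974 -0.19 -0.079 -0.243;0 -0.876 -0.663 -0.974 -0.19 -0.079 -0.243")

```text
time: 45.38
tool_pos: [0.4617, -0.1967, 0.3016]
ee_rot: [3.14, -0.003, -0.592]
wrist_force: [0.4, -0.6, -1.3]
width: 0.0168
```

Run:
```python
from place import *
go([.43,.02,.31],DOWN(.1))
```

```text
[ 0.4617 -0.1967  0.3016] [ 3.14e+00 -3.00e-03 -5.92e-01] F [ 0.4 -0.6 -1.3] w 0.0168 [-0.51, -0.02, 1.29, -0.0, 1.87, 0.08]
ik [-0.09, -0.18, 1.42, 0.0, 1.9, -0.19] 0.0 P [0.43 0.02 0.31] shift [-0.589 -0.648 -0.036] turn [ 0.0009 -0.0007 -0.2204] rows>= 5.5
```

Emit:
servo_tool(targets="0 -0.09 -0.1 -0.03 0 0 -0.035;0 -0.18 -0.2 -0.03 0 0 -0.07;0 -0.27 -0.3 -0.03 0 0 -0.11;0 -0.36 -0.4 -0.035 0 0 -0.145;0 -0.45 -0.5 -0.035 0 0 -0.18;0 -0.53 -0.59 -0.036 0 0 -0.22;0 -0.589 -0.648 -0.036 0 0 -0.22;0 -0.589 -0.648 -0.036 0 0 -0.22")

```text
time: 46.05
tool_pos: [0.4295, 0.0194, 0.3082]
ee_rot: [-3.141, 0.001, 0.093]
wrist_force: [-0.5, -1.0, -1.1]
width: 0.0168
```

Run:
```python
from place import *
seq(1,40,.15,[.25,.2],0)
```

```text
[0.4295 0.0194 0.3082] [-3.141e+00  1.000e-03  9.300e-02] F [-0.5 -1.  -1.1] w 0.0168 [-0.09, -0.18, 1.42, 0.0, 1.9, -0.18]
ik [0.3, -0.63, 2.08, -0.3, 0.86, -1.18] 0.0 P [0.4859 0.1263 0.25  ] shift [ 0.264 -0.405  0.233] turn [-0.2243  0.2044 -0.4383] rows>= 13.4
ik [0.3, -0.61, 2.17, -0.33, 0.76, -1.13] 0.0 P [0.4859 0.1263 0.2   ] shift [ 0.264 -0.405  0.433] turn [-0.2243  0.2044 -0.4383] rows>= 13.4
```

Emit:
servo_tool(targets="0 0.02 -0.03 0 -0.0167 0.0153 -0.0327;0 0.04 -0.06 0 -0.0335 0.0305 -0.065;0 0.06 -0.1 0 -0.05 0.046 -0.098;0 0.08 -0.13 0 -0.067 0.061 -0.131;0 0.1 -0.16 0.02 -0.084 0.076 -0.164;0 0.12 -0.2 0.04 -0.1 0.0915 -0.196;0 0.14 -0.24 0.06 -0.117 0.107 -0.229;0 0.16 -0.27 0.09 -0.134 0.122 -0.262;0 0.18 -0.3 0.12 -0.15 0.137 -0.294;0 0.21 -0.34 0.16 -0.167 0.1525 -0.327;0 0.24 -0.38 0.2 -0.184 0.168 -0.36;0 0.26 -0.4 0.24 -0.2 0.183 -0.393")

```text
time: 47.05
tool_pos: [0.4861, 0.1223, 0.2468]
ee_rot: [2.349, -0.059, 1.426]
wrist_force: [-0.4, 0.8, -1.0]
width: 0.0167
```

Run:
```python
from place import *
seq(1,40,.15,[.2],0)
```

```text
[0.4861 0.1223 0.2468] [ 2.349 -0.059  1.426] F [-0.4  0.8 -1. ] w 0.0167 [0.34, -0.56, 2.01, -0.37, 0.97, -0.97]
ik [0.3, -0.61, 2.17, -0.33, 0.76, -1.13] 0.0 P [0.4859 0.1263 0.2   ] shift [ 0.005 -0.136  0.13 ] turn [-0.0239  0.0217 -0.045 ] rows>= 1.4
```

Emit:
servo_tool(targets="0 0.002 -0.06 0.06 -0.012 0.011 -0.022;0 0.005 -0.11 0.11 -0.024 0.022 -0.045;0 0.005 -0.136 0.13 -0.024 0.022 -0.045;0 0.005 -0.136 0.13 -0.024 0.022 -0.045;0 0.005 -0.136 0.13 -0.024 0.022 -0.045")

```text
time: 47.47
tool_pos: [0.4864, 0.1256, 0.2022]
ee_rot: [2.27, -0.004, 1.566]
wrist_force: [0.1, -0.0, -0.6]
width: 0.0169
```

```bash
python3 chk.py 1 40 .15 .091 .003 s13
```

```text
GO [-0.07   0.004 -0.998] tip [0.479  0.1259 0.126 ] pocket [0.4844 0.1263]
[[267.2, 232.2], [268.1, 190.0]] pocket px [[270.1, 250.5]]
[0.487  0.1262 0.204 ] [ 2.267 -0.004  1.567] F [ 0.2  0.1 -0.5] w 0.0169 [0.3, -0.61, 2.16, -0.33, 0.76, -1.12]
ik [0.29, -0.47, 2.33, -0.49, 0.49, -0.94] 0.0 P [0.4889 0.1263 0.091 ] shift [-0.001 -0.342  0.296] turn [ 0.0006  0.0004 -0.002 ] rows>= 2.7
```

View pics/s13.png

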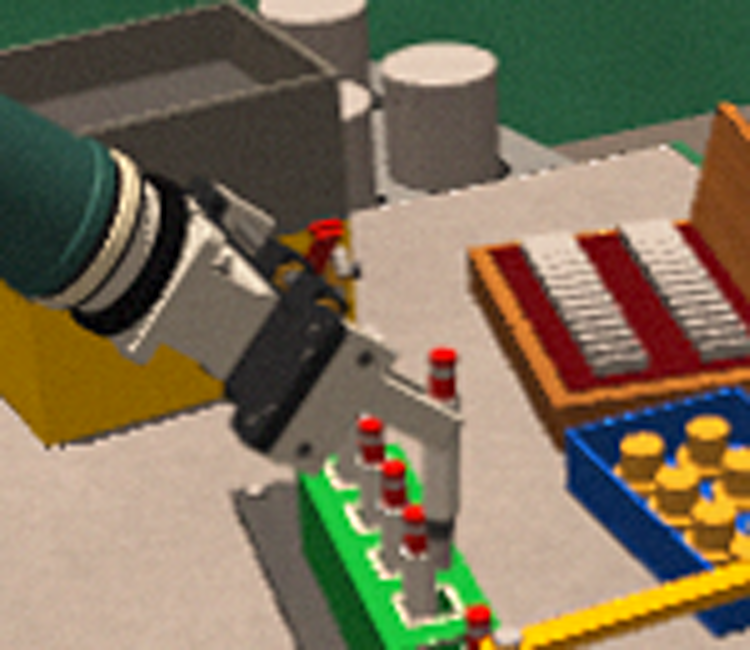

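Emit:
servo_tool(targets="0 0 0.005 0.008 0 0 -0.002;0 0 -0.07 0.06 0 0 -0.002;0 0 -0.14 0.12 0 0 -0.002;0 0 -0.21 0.18 0 0 -0.002;0 0 -0.28 0.24 0 0 -0.002;0 0 -0.342 0.296 0 0 -0.002;0 0 -0.342 0.296 0 0 -0.002;0 0 -0.342 0.296 0 0 -0.002;0 0 -0.342 0.296 0 0 -0.002")

```text
time: 48.27
tool_pos: [0.4887, 0.1272, 0.0909]
ee_rot: [2.267, 0.001, 1.573]
wrist_force: [-0.2, 0.4, -0.7]
width: 0.0168
```

Emit:
servo_tool(targets="0.1 0 0 0 0 0 0;0.27 0 0 0 0 0 0;0.27 0 0 0 0 0 0;0.27 0 0 0 0 0 0;0.27 0 0 0 0 0 0;0.27 0 0 -0.1 0 0 0;0.27 0 0.03 -0.2 0 0 0;0.27 0 0.12 -0.32 0 0 0;0.27 0 0.24 -0.4 0 0 0;0.27 0 0.35 -0.45 0 0 0;0.27 0 0.35 -0.45 0 0 0")

```text
time: 49.18
tool_pos: [0.4609, 0.1281, 0.2393]
ee_rot: [2.253, -0.002, 1.574]
wrist_force: [-0.0, 0.2, 1.0]
width: 0.0251
```

Run:
```python
from place import *
s=snap("side","s14");crop(s,200,150,320,290,5,"s14c")
s=snap("top","t11");import det;det.gauges(s)
go([.43,.05,.28],DOWN(0))
```

```text
[0.4581 0.1271 0.2301] [2.267e+00 1.000e-03 1.573e+00] F [-0.5 -0.5 -0. ] w 0.0249 [0.34, -0.7, 2.15, -0.34, 0.87, -1.13]
ik [-0.02, -0.18, 1.48, 0.0, 1.84, -0.02] 0.0 P [0.43 0.05 0.28] shift [-0.308  0.081 -0.214] turn [ 0.2175 -0.2175  0.4656] rows>= 14.0
```

View pics/s14c.png

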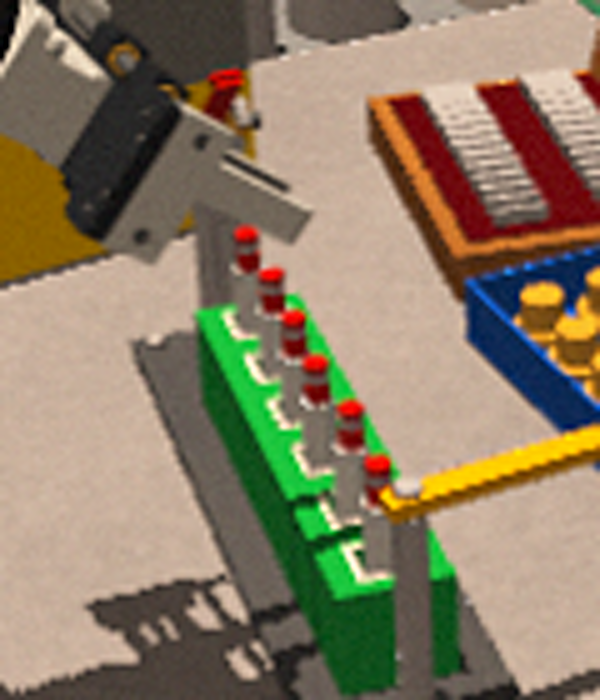

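View pics/t11.png

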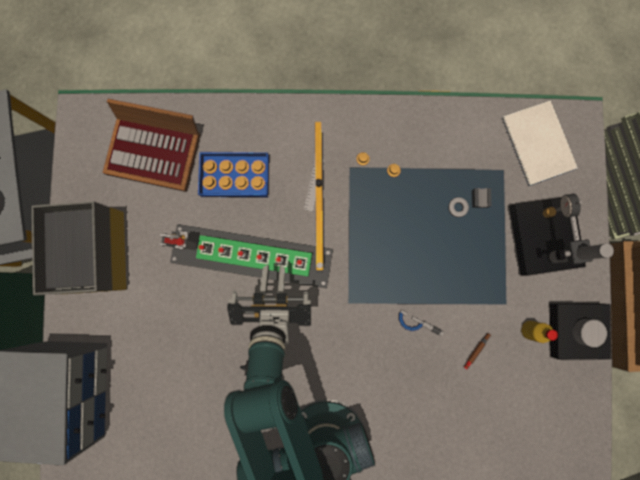

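Run:
```python
from place import *
s=snap("side")
uv=(np.array([(377,464),(350,409),(315,363),(293,319),(271,276),(246,233)])+.5)/5+[200,150]-.5
W=p2w(s,uv,.126)
for i in range(6): print(i,W[i,:2].round(4),pocket(i).round(4),(np.array([ex,ey])@(W[i,:2]-pocket(i))).round(4))
t=snap("top");crop(t,185,230,325,285,5.6,"t12")
```

```text
0 [0.4764 0.0741] [0.4769 0.0769] [-0.0001 -0.0028]
1 [0.4859 0.1266] [0.4844 0.1263] [0.0014 0.0005]
2 [0.4887 0.1763] [0.4918 0.1758] [-0.0032  0.    ]
3 [0.4968 0.2235] [0.4992 0.2252] [-0.0022 -0.002 ]
4 [0.5049 0.2725] [0.5066 0.2747] [-0.0014 -0.0024]
5 [0.5121 0.325 ] [0.5141 0.3241] [-0.0021  0.0006]
```

View pics/t12.png

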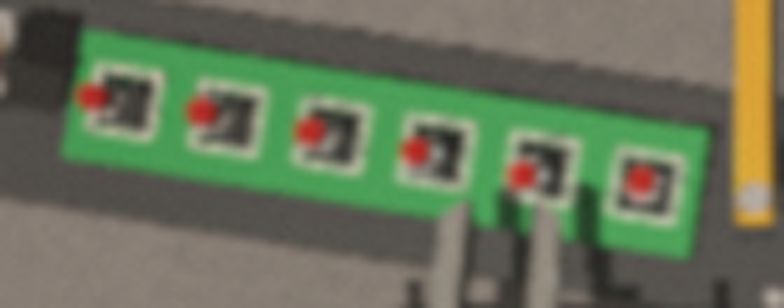

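Emit:
servo_tool(targets="0.27 -0.02 0.05 -0.08 0.0155 -0.0155 0.033;0.27 -0.05 0.08 -0.15 0.031 -0.031 0.0665;0.27 -0.07 0.1 -0.2 0.047 -0.047 0.1;0.27 -0.1 0.1 -0.22 0.062 -0.062 0.133;0.27 -0.12 0.1 -0.22 0.078 -0.078 0.166;0.27 -0.15 0.1 -0.22 0.093 -0.093 0.2;0.27 -0.18 0.1 -0.22 0.109 -0.109 0.233;0.27 -0.2 0.1 -0.22 0.124 -0.124 0.266;0.27 -0.23 0.09 -0.22 0.14 -0.14 0.3;0.27 -0.25 0.09 -0.22 0.155 -0.155 0.333;0.27 -0.28 0.08 -0.22 0.17 -0.17 0.366;0.3 -0.3 0.08 -0.22 0.186 -0.186 0.4")

```text
time: 50.38
tool_pos: [0.4275, 0.0518, 0.2763]
ee_rot: [3.036, -0.081, 0.211]
wrist_force: [0.4, 0.1, 0.2]
width: 0.0277
```

Run:
```python
from place import *
for z in (.24,.15): go([*knob(1.4),z],tgt([0,0,-1],[*tang(1.4),0]))
```

```text
[0.4275 0.0518 0.2763] [ 3.036 -0.081  0.211] F [0.4 0.1 0.2] w 0.0277 [0.06, -0.25, 1.55, -0.09, 1.74, -0.16]
ik [-0.04, 0.37, 0.96, 0.0, 1.81, 1.51] 0.0 P [0.6742 0.0299 0.24  ] shift [0.932 0.267 0.251] turn [ 0.0019 -0.0483  0.558 ] rows>= 14.1
[0.4275 0.0518 0.2763] [ 3.036 -0.081  0.211] F [0.4 0.1 0.2] w 0.0277 [0.06, -0.25, 1.55, -0.09, 1.74, -0.16]
ik [-0.04, 0.38, 1.13, 0.0, 1.63, 1.51] 0.0 P [0.6742 0.0299 0.15  ] shift [0.902 0.229 0.607] turn [ 0.0019 -0.0483  0.558 ] rows>= 14.1
```

Emit:
servo_tool(targets="0.42 0.08 0.02 0.01 0 -0.0035 0.0395;0.42 0.15 0.04 0.02 0 -0.007 0.079;0.42 0.23 0.06 0.04 0 -0.01 0.119;0.42 0.31 0.09 0.06 0 -0.014 0.158;0.42 0.39 0.11 0.08 0 -0.017 0.198;0.42 0.47 0.13 0.1 0 -0.02 0.237;0.42 0.54 0.15 0.12 0 -0.024 0.277;0.42 0.62 0.18 0.14 0 -0.027 0.316;0.42 0.7 0.2 0.17 0 -0.031 0.356;0.42 0.78 0.22 0.2 0 -0.034 0.395;0.42 0.86 0.25 0.22 0 -0.038 0.435;0.42 0.932 0.267 0.251 0 -0.041 0.474")

```text
time: 51.38
tool_pos: [0.676, 0.0309, 0.2409]
ee_rot: [3.136, -0.028, -1.287]
wrist_force: [-0.8, 0.6, 0.2]
width: 0.0396
```

Emit:
servo_tool(targets="0.42 0 0 0 0 -0.003 0.04;0.42 0 0 0 0.001 -0.007 0.084;0.42 0 0 0 0.001 -0.007 0.084;0.42 0 0 0 0.001 -0.007 0.084")

```text
time: 51.72
tool_pos: [0.6749, 0.0311, 0.2417]
ee_rot: [-3.139, -0.007, -1.543]
wrist_force: [-0.1, 0.5, 0.1]
width: 0.0399
```

Run:
```python
from place import *
go([*knob(1.4),.15],tgt([0,0,-1],[*tang(1.4),0])); s=snap("wrist","w20")
print(w2p(s,[[*knob(1.4),.175],[*knob(1.4),.141]]))
```

```text
[0.6749 0.0311 0.2417] [-3.139 -0.007 -1.543] F [-0.1  0.5  0.1] w 0.0399 [-0.03, 0.37, 0.96, -0.01, 1.81, 1.51]
ik [-0.04, 0.38, 1.13, -0.0, 1.63, 1.51] 0.0 P [0.6742 0.0299 0.15  ] shift [0.002 0.004 0.367] turn [-0.0009 -0.0021  0.002 ] rows>= 2.2
[[326.06004511 259.44018454]
 [325.70560672 243.77946978]]
```

View pics/w20.png

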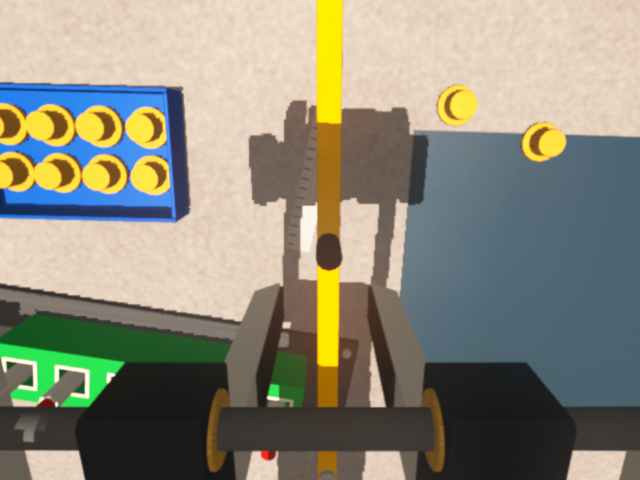

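Emit:
servo_tool(targets="0.42 0.005 0.004 0.12 0 0 0;0.42 0.005 0.004 0.24 0 0 0;0.42 0.005 0.004 0.36 0 0 0;0.42 0.005 0.004 0.365 0 0 0;0.3 0.005 0.004 0.365 0 0 0;0.3 0.005 0.004 0.365 0 0 0")

```text
time: 52.27
tool_pos: [0.6758, 0.0297, 0.1545]
ee_rot: [-3.133, -0.007, -1.543]
wrist_force: [0.5, 0.2, 0.7]
width: 0.0303
```

```bash
python3 arc.py .15 1.3 1.2 1.1 1.0 .9 .8 .7 .6 .5
```

```text
[0.67576252 0.02969606 0.15453845] [0.53113437 0.16165885 0.67711924]
1.3 P [0.6727 0.0504 0.15  ] shift [-0.083  0.01   0.017] turn [-0.0027 -0.0023 -0.03  ] rows>= 0.8
1.2 P [0.6692 0.0706 0.15  ] shift [-0.164  0.022  0.017] turn [-0.0026 -0.0024 -0.0618] rows>= 1.6
1.1 P [0.6637 0.0903 0.15  ] shift [-0.244  0.042  0.016] turn [-0.0025 -0.0026 -0.0937] rows>= 2.4
1.0 P [0.6563 0.1094 0.15  ] shift [-0.321  0.069  0.015] turn [-0.0023 -0.0027 -0.1255] rows>= 3.2
0.9 P [0.6469 0.1276 0.15  ] shift [-0.395  0.105  0.015] turn [-0.0022 -0.0028 -0.1573] rows>= 4.0
0.8 P [0.6359 0.1449 0.15  ] shift [-0.465  0.147  0.014] turn [-0.0021 -0.0029 -0.1892] rows>= 4.8
0.7 P [0.6231 0.1609 0.15  ] shift [-0.531  0.196  0.013] turn [-0.0019 -0.0031 -0.221 ] rows>= 5.6
0.6 P [0.6088 0.1756 0.15  ] shift [-0.591  0.252  0.012] turn [-0.0018 -0.0032 -0.2528] rows>= 6.4
0.5 P [0.5931 0.1888 0.15  ] shift [-0.645  0.313  0.011] turn [-0.0016 -0.0033 -0.2846] rows>= 7.2
```

Emit:
servo_tool(targets="0.3 -0.04 0.005 0.01 -0.002 -0.002 -0.015;0.3 -0.083 0.01 0.015 -0.002 -0.002 -0.03;0.3 -0.164 0.022 0.015 -0.002 -0.002 -0.062;0.3 -0.244 0.042 0.015 -0.002 -0.002 -0.094;0.3 -0.321 0.069 0.015 -0.002 -0.002 -0.125;0.3 -0.395 0.105 0.015 -0.002 -0.003 -0.157;0.3 -0.465 0.147 0.014 -0.002 -0.003 -0.19;0.3 -0.531 0.196 0.013 -0.002 -0.003 -0.22;0.3 -0.591 0.252 0.012 -0.002 -0.003 -0.253;0.3 -0.62 0.28 0.012 -0.002 -0.003 -0.27;0.3 -0.645 0.313 0.011 -0.002 -0.003 -0.285")

```text
time: 53.18
tool_pos: [0.5942, 0.1901, 0.1527]
ee_rot: [-3.139, -0.004, -0.645]
wrist_force: [0.7, 0.1, -0.8]
width: 0.0286
```

```bash
python3 arc.py .15 .4 .3 .2 .15 .1 ; python3 -c "
from h import *
s=snap('wrist','w21')"
```

```text
[0.59416512 0.19005102 0.15269429] [ 0.65344546  0.1279432  -0.81457675]
0.4 P [0.5762 0.2003 0.15  ] shift [-0.082  0.01   0.01 ] turn [-0.0009 -0.0012 -0.0304] rows>= 0.8
0.3 P [0.5582 0.2101 0.15  ] shift [-0.163  0.022  0.01 ] turn [-0.0008 -0.0012 -0.0622] rows>= 1.6
0.2 P [0.5393 0.2181 0.15  ] shift [-0.243  0.042  0.01 ] turn [-0.0008 -0.0012 -0.0941] rows>= 2.4
0.15 P [0.5296 0.2214 0.15  ] shift [-0.282  0.055  0.01 ] turn [-0.0007 -0.0013 -0.11  ] rows>= 2.8
0.1 P [0.5197 0.2241 0.15  ] shift [-0.32   0.07   0.009] turn [-0.0007 -0.0013 -0.1259] rows>= 3.2
```

View pics/w21.png

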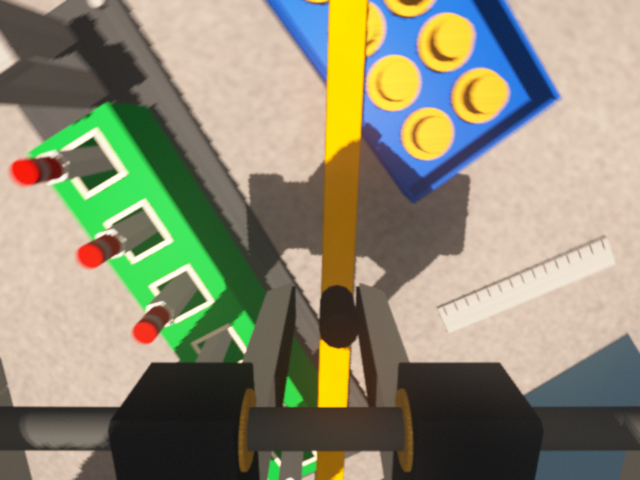

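Emit:
servo_tool(targets="0.3 -0.08 0.01 0.01 0 -0.001 -0.03;0.3 -0.163 0.022 0.01 0 -0.001 -0.062;0.3 -0.2 0.03 0.01 0 -0.001 -0.078;0.3 -0.243 0.042 0.01 0 -0.001 -0.094;0.3 -0.282 0.055 0.01 0 -0.001 -0.11;0.3 -0.282 0.055 0.01 0 -0.001 -0.11")

```text
time: 53.73
tool_pos: [0.5287, 0.2212, 0.1495]
ee_rot: [-3.14, 0.001, -0.302]
wrist_force: [-0.5, -1.1, 1.0]
width: 0.028
```

```bash
python3 arc.py .15 .1 .05 .02 0 -.03 -.05
```

```text
[0.52871114 0.22124137 0.14946222] [-0.53906363 -1.08224198  0.98154046]
0.1 P [0.5197 0.2241 0.15  ] shift [-0.038 -0.    -0.002] turn [-0.0006  0.0004 -0.0168] rows>= 0.4
0.05 P [0.5098 0.2264 0.15  ] shift [-0.079  0.003 -0.002] turn [-0.0006  0.0004 -0.0327] rows>= 0.8
0.02 P [0.5037 0.2275 0.15  ] shift [-0.103  0.006 -0.002] turn [-0.0006  0.0004 -0.0423] rows>= 1.1
0.0 P [0.4997 0.2282 0.15  ] shift [-0.119  0.008 -0.002] turn [-0.0006  0.0004 -0.0487] rows>= 1.2
-0.03 P [0.4936 0.229  0.15  ] shift [-0.143  0.012 -0.002] turn [-0.0006  0.0004 -0.0582] rows>= 1.5
-0.05 P [0.4895 0.2295 0.15  ] shift [-0.16   0.015 -0.002] turn [-0.0006  0.0004 -0.0646] rows>= 1.6
```

Emit:
servo_tool(targets="0.3 -0.038 0 0 0 0 -0.017;0.3 -0.06 0 0 0 0 -0.025;0.3 -0.079 0.003 0 0 0 -0.033;0.3 -0.103 0.006 0 0 0 -0.042;0.3 -0.119 0.008 0 0 0 -0.049;0.3 -0.135 0.01 0 0 0 -0.055;0.3 -0.143 0.012 0 0 0 -0.058;0.3 -0.143 0.012 0 0 0 -0.058")

```text
time: 54.4
tool_pos: [0.4931, 0.2281, 0.1468]
ee_rot: [-3.142, 0.005, -0.122]
wrist_force: [1.7, 0.4, -0.5]
width: 0.0282
```

```bash
python3 arc.py .15 -.03 -.05; python3 -c "
from h import *
s=snap('wrist','w22')
print(w2p(s,[[*knob(0,r),.141] for r in (.205,.25,.3,.368)]))"
```

```text
[0.4931466  0.22809854 0.14675858] [ 1.69492212  0.36416006 -0.49213058]
-0.03 P [0.4936 0.229  0.15  ] shift [ 0.001 -0.004 -0.013] turn [-0.      0.0017 -0.0008] rows>= 0.1
-0.05 P [0.4895 0.2295 0.15  ] shift [-0.015 -0.004 -0.013] turn [-0.      0.0017 -0.0072] rows>= 0.2
[[ 336.4729505   295.01528137]
 [ 340.04370368  203.14231519]
 [ 344.60527741   85.42581983]
 [ 352.06139251 -107.8580235 ]]
```

View pics/w22.png

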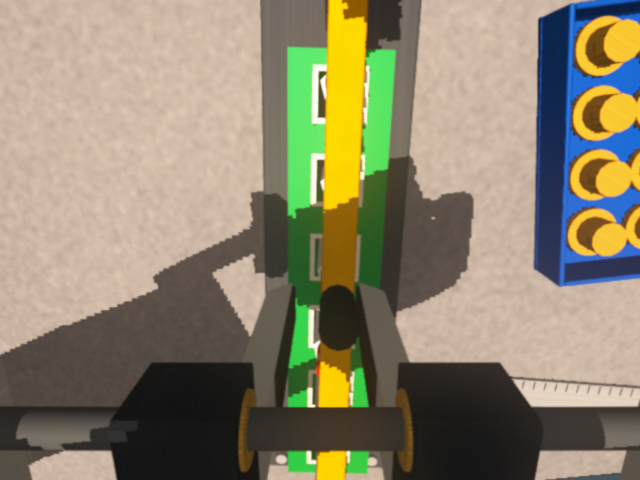

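Emit:
servo_tool(targets="0.3 -0.015 0 -0.01 0 0.001 0;0.3 -0.03 0 -0.01 0 0.001 0;0.3 -0.04 0 -0.01 0 0.001 0;0.3 -0.04 0 -0.01 0 0.001 0")

```text
time: 54.78
tool_pos: [0.4926, 0.2277, 0.1478]
ee_rot: [-3.141, -0.018, -0.124]
wrist_force: [25.7, -1.6, -14.7]
width: 0.0287
```

```bash
python3 -c "
from h import *
s=snap('wrist','w23');print(s['obs']['tool_pos'],s['obs']['wrist_force'])
print(w2p(s,[[*knob(0,r),.141] for r in (.205,.25,.3,.368)]))
im=s['image'].astype(int); m=(im[:,:,0]>100)&(im[:,:,2]<60)&(im[:,:,1]>60)&(im[:,:,0]>im[:,:,1])
for v in (20,85,203):
    u=np.where(m[v,300:400])[0]+300; print(v,u.min(),u.max(),u.mean())
s=snap('side');crop(s,200,150,320,290,5,'s15')"
```

```text
[0.49260962 0.22774206 0.14776905] [ 25.74607483  -1.63992147 -14.66707403]
[[ 337.11069768  293.22903627]
 [ 340.40657517  201.6872288 ]
 [ 344.61047321   84.5389761 ]
 [ 351.46650396 -107.47234841]]
20 326 365 345.5
85 325 361 343.0
203 323 357 340.0
```

View pics/s15.png

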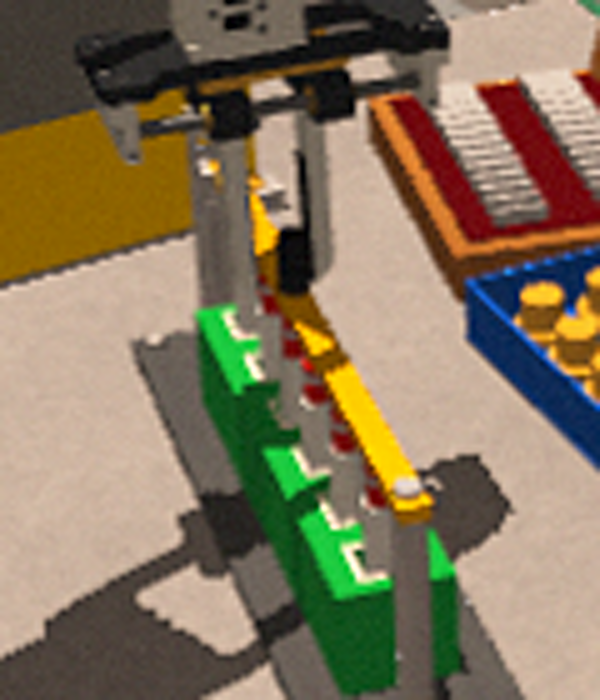

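Emit:
servo_tool(targets="0.3 0.04 0 0 0 0 0;0.42 0.045 0 0 0 0 0;0.42 0.045 0 0 0 0 0;0.42 0.045 0 -0.15 0 0 0;0.42 0.045 0 -0.3 0 0 0;0.42 0.045 0 -0.45 0 0 0;0.42 0.045 0 -0.5 0 0 0;0 0.045 0 -0.5 0 0 0;0 0.045 0 -0.5 0 0 0;0 0.045 0 -0.5 0 0 0;0 0.045 0 -0.5 0 0 0")

```text
time: 55.8
tool_pos: [0.4936, 0.2278, 0.2711]
ee_rot: [3.139, 0.007, -0.121]
wrist_force: [-0.2, 0.2, -0.2]
width: 0.0159
```

```bash
python3 -c "
from h import *
s=snap('wrist','w24');print(s['obs']['tool_pos'],s['obs']['wrist_force'],s['obs']['ee_rot'],s['obs']['width'])
print(w2p(s,[[*knob(0,r),.141] for r in (.205,.25,.3,.368)]))
im=s['image'].astype(int); m=(im[:,:,0]>100)&(im[:,:,2]<60)&(im[:,:,1]>60)&(im[:,:,0]>im[:,:,1])
pad=RO+(.217-.052)*ey; print('pad',pad, w2p(s,[[*pad,.206]]))
"
```

```text
[0.49361451 0.22775314 0.27111006] [-0.19832873  0.18899444 -0.17050124] [ 3.13919965  0.00693665 -0.12108792] 0.01590054371379823
[[332.76155568 228.34253034]
 [334.81898074 169.4058977 ]
 [337.31067131  97.95100659]
 [341.09722427 -10.80360518]]
pad [0.51999413 0.3636718 ] [[342.82350168   8.31128393]]
```

View pics/w24.png

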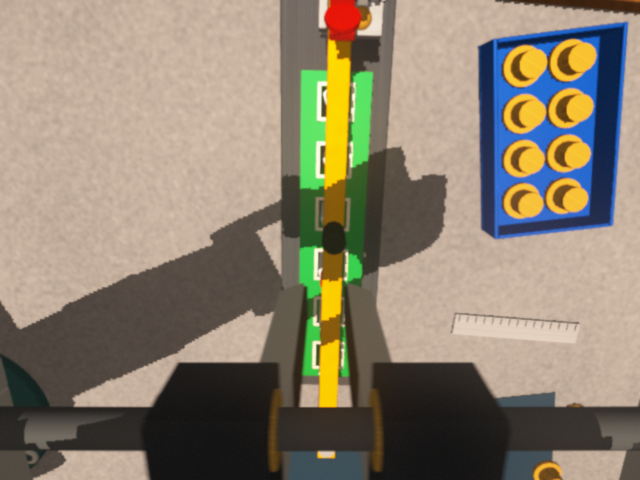

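```bash
python3 -c "
from place import *
s=snap('wrist');p=p2w(s,[[343,17]],.206)[0];print(p,np.array([ex,ey])@(p[:2]-RO))
s2=snap('top');crop(s2,150,210,340,300,4.2,'t13')
q=RO+.159*ey
go([*q,.24],rot())
"
```

```text
[0.51984306 0.35954225 0.206     ] [0.00046363 0.16089377]
[0.4941 0.2278 0.2719] [ 3.14   0.006 -0.121] F [ 0.3 -0.3  0.2] w 0.0042 [0.33, 0.08, 1.25, 0.0, 1.82, 0.45]
ik [0.51, 0.27, 1.09, 0.0, 1.79, 0.63] 0.0 P [0.5191 0.3577 0.24  ] shift [ 0.037 -0.528  0.127] turn [0. 0. 0.] rows>= 3.3
```

View pics/t13.png

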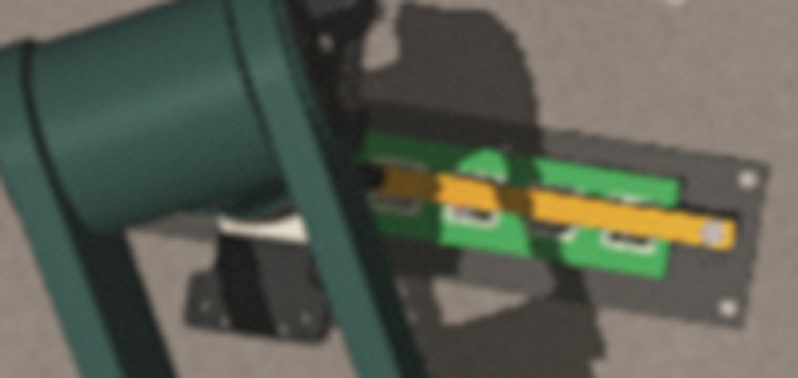

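Emit:
servo_tool(targets="0 0.005 -0.14 0 0 0 0;0 0.015 -0.28 0 0 0 0;0 0.025 -0.4 0.05 0 0 0;0 0.037 -0.528 0.12 0 0 0;0 0.037 -0.528 0.127 0 0 0;0 0.037 -0.528 0.127 0 0 0")

```text
time: 56.45
tool_pos: [0.5188, 0.3584, 0.2379]
ee_rot: [3.137, 0.008, -0.119]
wrist_force: [0.3, -0.5, 0.3]
width: 0.0008
```

```bash
python3 -c "
from place import *
s=snap('wrist','w25')
for y,z in ((.157,.207),(.153,.185),(.147,.17),(.143,.160),(.142,.156)): go([*(RO+y*ey),z],tgt([0,0,-1],[np.cos(RY),np.sin(RY),0]))
"
```

```text
[0.5193 0.3576 0.2401] [ 3.138  0.005 -0.121] F [-0.4  0.3  0.3] w 0.0007 [0.51, 0.27, 1.09, 0.0, 1.79, 0.63]
ik [0.51, 0.26, 1.16, -0.0, 1.71, 0.66] 0.0 P [0.5188 0.3558 0.207 ] shift [-0.001  0.007  0.132] turn [0.001  0.0016 0.009 ] rows>= 0.8
[0.5193 0.3576 0.2401] [ 3.138  0.005 -0.121] F [-0.4  0.3  0.3] w 0.0007 [0.51, 0.27, 1.09, 0.0, 1.79, 0.63]
ik [0.51, 0.26, 1.21, -0.0, 1.67, 0.65] 0.0 P [0.5182 0.3518 0.185 ] shift [-0.001  0.023  0.221] turn [0.001  0.0016 0.009 ] rows>= 1.3
[0.5193 0.3576 0.2401] [ 3.138  0.005 -0.121] F [-0.4  0.3  0.3] w 0.0007 [0.51, 0.27, 1.09, 0.0, 1.79, 0.63]
ik [0.5, 0.26, 1.24, -0.0, 1.64, 0.65] 0.0 P [0.5173 0.3459 0.17  ] shift [-0.001  0.047  0.281] turn [0.001  0.0016 0.009 ] rows>= 1.7
[0.5193 0.3576 0.2401] [ 3.138  0.005 -0.121] F [-0.4  0.3  0.3] w 0.0007 [0.51, 0.27, 1.09, 0.0, 1.79, 0.63]
ik [0.49, 0.25, 1.27, -0.0, 1.62, 0.64] 0.0 P [0.5167 0.3419 0.16  ] shift [-0.001  0.063  0.321] turn [0.001  0.0016 0.009 ] rows>= 2.0
[0.5193 0.3576 0.2401] [ 3.138  0.005 -0.121] F [-0.4  0.3  0.3] w 0.0007 [0.51, 0.27, 1.09, 0.0, 1.79, 0.63]
ik [0.49, 0.25, 1.28, -0.0, 1.61, 0.64] 0.0 P [0.5166 0.3409 0.156 ] shift [-0.001  0.066  0.337] turn [0.001  0.0016 0.009 ] rows>= 2.1
```

View pics/w25.png

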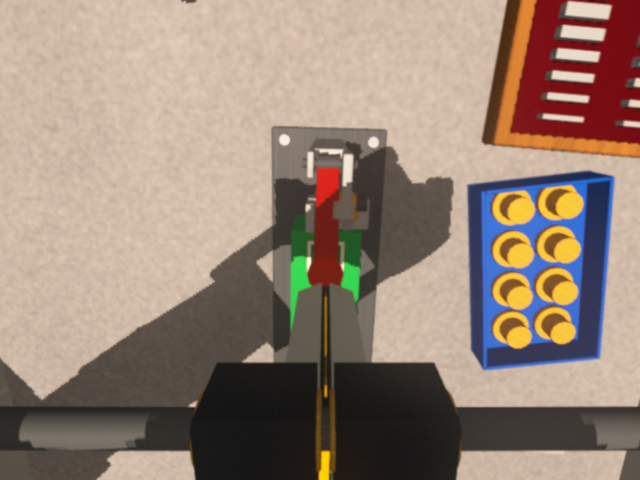

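Emit:
servo_tool(targets="0 0 0.007 0.1 0.001 0.0015 0.009;0 0 0.007 0.135 0.001 0.0015 0.009;0 0 0.015 0.18 0.001 0.0015 0.009;0 0 0.023 0.22 0.001 0.0015 0.009;0 0 0.035 0.25 0.001 0.0015 0.009;0 0 0.047 0.28 0.001 0.0015 0.009;0 0 0.055 0.3 0.001 0.0015 0.009;0 0 0.063 0.32 0.001 0.0015 0.009;0 0 0.063 0.32 0.001 0.0015 0.009")

```text
time: 57.25
tool_pos: [0.5171, 0.3415, 0.1603]
ee_rot: [-3.14, 0.0, -0.15]
wrist_force: [-0.4, -0.2, -0.2]
width: 0.0005
```

Emit:
servo_tool(targets="0 0 0 0.008 0 0 0;0 0 0 0.016 0 0 0;0 0 0 0.02 0 0 0;0 0 0 0.02 0 0 0")

```text
time: 57.58
tool_pos: [0.518, 0.3423, 0.1586]
ee_rot: [-3.138, -0.003, -0.149]
wrist_force: [-2.1, -2.0, 4.6]
width: 0.0003
```

```bash
python3 -c "
from place import *
s=snap('wrist','w26')
s=snap('side');crop(s,200,120,320,240,5,'s16')"
```

```text
(no output)
```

View pics/w26.png

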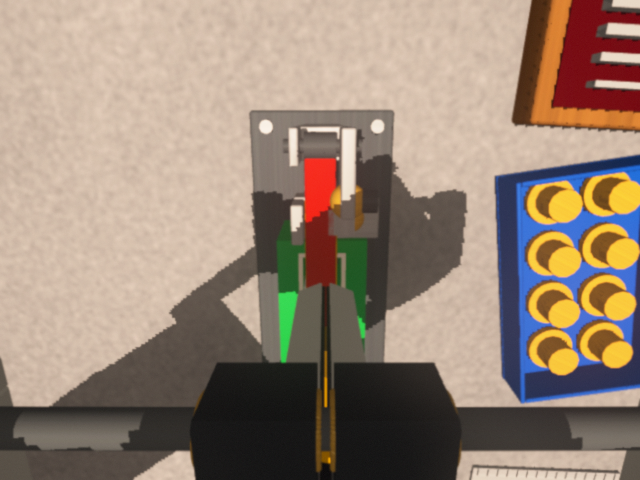

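View pics/s16.png

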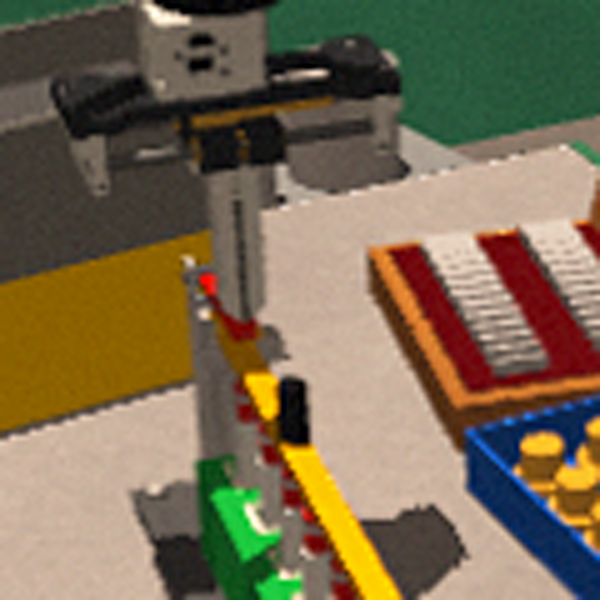

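Emit:
servo_tool(targets="0 0 0 0.01 0 0 0;0 0 0 0.016 0 0 0;0 0 0 0.016 0 0 0")

```text
time: 57.93
tool_pos: [0.5181, 0.3422, 0.157]
ee_rot: [-3.137, -0.005, -0.15]
wrist_force: [-3.9, -3.4, 12.5]
width: 0.0005
```

Emit:
servo_tool(targets="0 0 0 -0.1 0 0 0;0 0 0 -0.25 0 0 0;0 0 0.1 -0.4 0 0 0;0 0 0.25 -0.5 0 0 0;0 -0.15 0.4 -0.6 0 0 0;0 -0.3 0.55 -0.65 0 0 0;0 -0.45 0.65 -0.65 0 0 0;0 -0.6 0.75 -0.65 0 0 0;0 -0.7 0.8 -0.65 0 0 0;0 -0.7 0.8 -0.65 0 0 0")

```text
time: 58.77
tool_pos: [0.3121, 0.1692, 0.3153]
ee_rot: [-3.137, -0.004, -0.15]
wrist_force: [1.0, 0.2, 0.8]
width: 0.0007
```

```bash
python3 -c "
from place import *
s=snap('side','s17');crop(s,200,120,320,290,4,'s17c');o=get_obs();print(o['tool_pos'],o['wrist_force'],o['time'])
s=snap('top','t14');crop(s,150,150,350,300,4,'t14c')"
```

```text
[0.30973094 0.16851176 0.31652641] [-2.74591704  0.61401151  0.8369691 ] 58.8167
```

View pics/s17c.png

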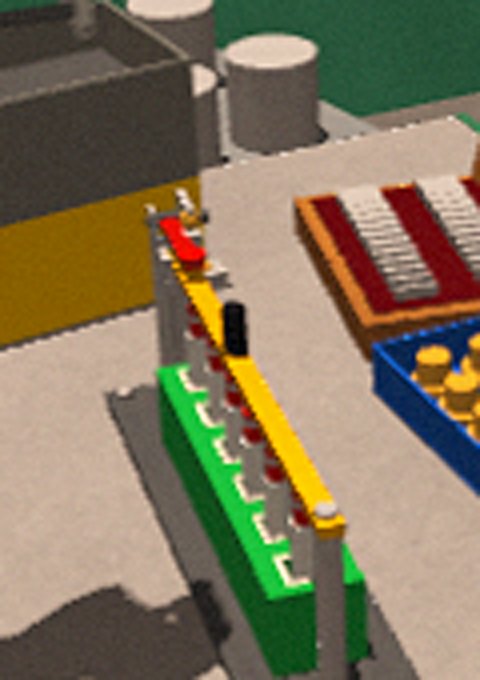

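View pics/t14c.png

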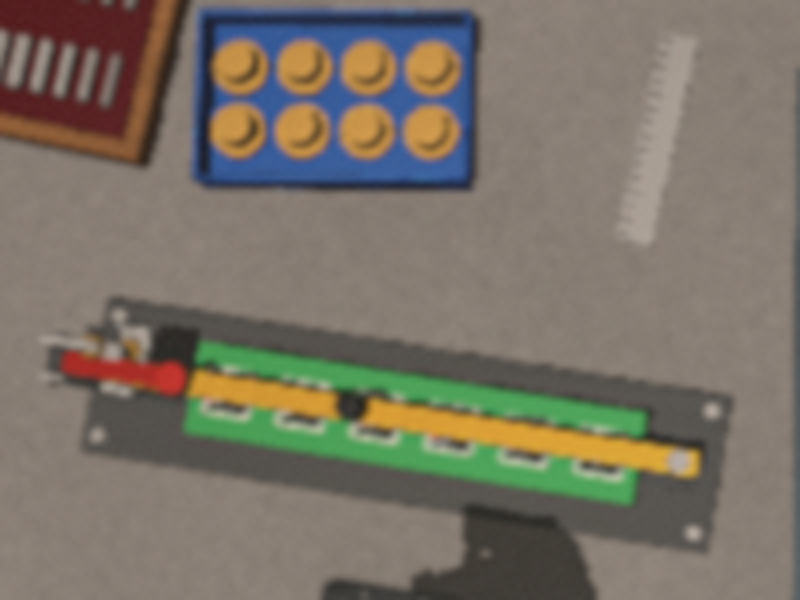

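View pics/t14.png

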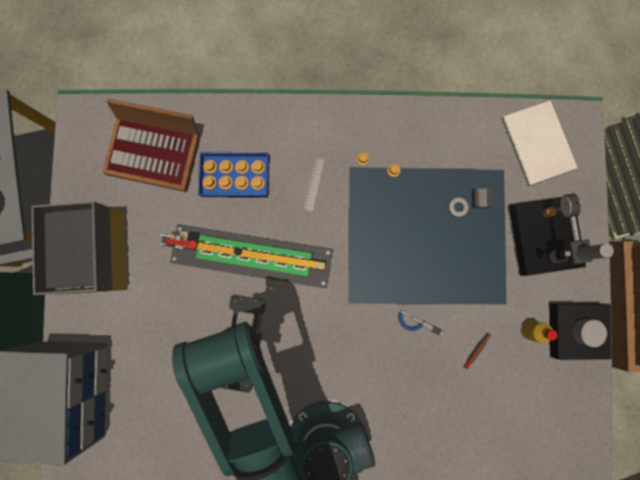

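Emit:
servo_tool(targets="0 0 0 0 0 0 0;0 0 0 0 0 0 0;0 0 0 0 0 0 0;0 0 0 0 0 0 0;0 0 0 0 0 0 0;0 0 0 0 0 0 0;0 0 0 0 0 0 0;0 0 0 0 0 0 0")

```text
time: 59.53
tool_pos: [0.3148, 0.1703, 0.3144]
ee_rot: [-3.139, -0.002, -0.15]
wrist_force: [-0.3, 0.3, 0.6]
width: 0.0004
```

```bash
python3 -c "
from place import *
s=snap('top');f=lambda a:(np.array(a)+.5)/4+150-.5
E=np.array([ex,ey])
for n,uv,z in (('pad',(174,378),.159),('hinge',(680,461),.141),('knob',(351,405),.175)):
    p=p2w(s,[f(uv)],z)[0,:2]; print(n,(E@(p-RO)).round(4))
im=s['image'].astype(int); m=(im[:,:,0]>150)&(im[:,:,2]<100)&(im[:,:,1]>90)
v,u=np.nonzero(m[235:275,190:328]); W=p2w(s,np.c_[u+190,v+235],.141)[:,:2]; c=W.mean(0); d=np.linalg.svd(W-c,full_matrices=False)[2][0]; d*=np.sign(d[1])
print('keeper angle',np.arctan2(*(E@d)), (E@(c-RO)).round(4))
"
```

```text
pad [-0.0007  0.1401]
hinge [-0.    -0.178]
knob [0.0001 0.0254]
keeper angle -0.003213211988791886 [-0.0011 -0.0272]
```

All checks are consistent: the keeper is at about 0 rad, the lever pad sits at its down position, and the gauges are seated. I'm handing the job in.

```bash
python3 -c "
from bench import robot
print(robot.close_job())"
```

```text
the job is handed in; nothing more can be done
None
```

I swung the keeper bar to its open stop and stood all five loose gauges GO end down in pockets 5, 4, 3, 2 and 1. The gauge already in pocket 0 stayed where it was. I then swung the bar shut, pressed the lock lever down and handed the job in at about 60 s of the 210 s allowed.

**Last checks:**
- **Gauges:** before the bar was closed, the side view put all six red tops within about 3 mm of their pocket centres at the 126 mm seated height. No gauge was left on the mat.
- **Keeper:** it met a hard stop at about 26 N. After I backed off, the top view put it at −0.003 rad, which is shut.
- **Lever:** it met its stop at about 12 N and stayed down after I released it. The pad is 140 mm along the rack, against about 142 mm expected when down.
- **Bystanders:** they look unmoved in the last top view.

**What went differently:**
- One gauge was knocked about 3 cm aside during the run, and I found it again and picked it up from there.
- The first grip on the second gauge was too high, so I reopened and gripped it again. That turned it a few degrees on the mat.
- In their pockets some gauges lean a few millimetres.
- No check failed. The side and top cameras disagreed by up to about 3 to 5 mm in places, inside the pocket clearance.

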